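Free a bottle cradle's seized pins and move the ship in a bottle to its stand

TASK

The ship in the bottle is finished, but varnish has seized the red-knobbed locking pins of the working cradle. Work every pin out by twisting it to and fro while pulling (the cradle only stands on the bench and must not be pulled up) and put them all in the grey tray; then push the cradle's tailstock back from the bottle until its spring catch engages at the end of its travel, lift the bottle out and set it upright, as it lay in the cradle, between the cheeks on the rests of the dark wooden stand. Leave the tub, the glue bottle and the sanding block as they are.

Things in the scene. Friction and masses are not known exactly. Their poses are not given: they have to be found in the camera images.
- bore_mid (a point): mouth of the middle pin bore on the bed's top (36 mm up). Varnish seizes the lowest 20 mm of each pin: a straight pull meets about 50 N, but 20 to 25 N already tips the cradle; turning takes about 0.35 N m. While a pin turns, the pull needed drops with rise per turn: 12 to 20 N when it rises 2 mm during a 1.2 rad turn (either way), rising and turning together.
- cradle: working cradle, loose on the bench: wooden bed 274 x 170 x 36 mm, 3 kg. Origin: centre of its underside; x along the bottle towards its neck, z up. Bottle on cork rests (tops 44 mm up) between cheeks at x = 12 and 74 mm (62 mm up, 14 mm long); neck in a yoke at x = 114 mm (84 mm high). Side guides 55 mm high. Pin bores at x = -70 mm, y = 62, 0, -62 mm.
- tailstock (a joint): tailstock travel, m: 0 closed over the bottle's end, 0.040 fully back. Slides to the cradle's -x. Any pin still in locks it. Friction 2 N; from 0.027 it must be pushed over a spring catch (about 10 N), which gives way at 0.033 and then holds it at the back stop (0.037 to 0.040).
- tailstock_grip (a point): centre of the free upper part of the tailstock's dark end block: 26 mm thick (cradle x), 70 mm wide (y), 115 mm over the bench, block top 126 mm. Pinch it across its thickness or push its bottle-side face (13 mm from here towards cradle +x). The bottle's top (102 mm up) reaches 12 mm under it. Its back face is 27 mm from the pin knobs. Axes as the cradle's.
- pin1_mid (a point): locking pin, cradle +y side (None if absent from this start): 14 mm steel shank with a red round knob 28 mm across, 26 mm high, on top; 93 mm long, 90 g. This point: on its axis, 46.5 mm from either end; z points from foot to knob, whose middle is 33 mm further along z. Starts upright in its bore, foot 28 mm deep in the bed, knob 75 to 101 mm over the bench. Loose after 21 mm of rise, clear of bed and plate after 41 mm.
- pin2_mid (a point): locking pin, middle one (None if absent from this start): 14 mm steel shank with a red round knob 28 mm across, 26 mm high, on top; 93 mm long, 90 g. This point: on its axis, 46.5 mm from either end; z points from foot to knob, whose middle is 33 mm further along z. Starts upright in its bore, foot 28 mm deep in the bed, knob 75 to 101 mm over the bench. Same as pin1.
- pin3_mid (a point): locking pin, cradle -y side (None if absent from this start): 14 mm steel shank with a red round knob 28 mm across, 26 mm high, on top; 93 mm long, 90 g. This point: on its axis, 46.5 mm from either end; z points from foot to knob, whose middle is 33 mm further along z. Starts upright in its bore, foot 28 mm deep in the bed, knob 75 to 101 mm over the bench. Same as pin1.
- bottle_mid (a point): clear square glass bottle with a little ship in it, on its side, 0.38 kg: body 110 mm long, 58 x 58 mm in section; shoulder and corked neck (24 mm thick) 51 mm more. This point: centre of the body; x to the neck, z up as the ship stands. Starts at cradle x = 40 mm, 73 mm over the bench, the tailstock hooked over its end. Grasp here from above across its width.
- stand: display stand, loose, dark wood, 0.45 kg: foot 135 x 96 x 12 mm, two rests across it at x = -36 and +36 mm (14 mm thick), tops 30 mm up; cheeks on the rests, 18 mm higher, leave 68 mm clear in y. Origin: centre of its underside, z up. The bottle belongs along x (neck either way), its centre 59 mm above the origin.
- tray: open grey tray for the pins, loose, 0.4 kg: 190 mm (x) x 130 mm (y), 38 mm high, walls and floor 4 to 5 mm. Origin: centre of its underside.
- tub: white open plastic tub, 94 mm across, 85 mm high; origin: centre of its underside. To be left alone.
- glue: white glue bottle with orange cap, 44 mm across, 120 mm high; origin: centre of its underside. To be left alone.
- sander: wooden sanding block 105 x 50 x 42 mm; origin: centre of its underside. To be left alone.
There are look-alikes about, which are no part of the job. Leave any green or purple look-alike of the part that bears bottle_mid alone.

How it is judged:
By the outcome, as a careful person would: the job done as asked, in the order asked, and still so for the second after the job is handed in, with the robot touching nothing.
Of pin1, pin2, pin3 only 2 to 3 are there at a start; the rules pass over those that are not, and their reading is None.
At some moment in a run one of tray, stand may be knocked a few centimetres aside while the robot is not near it.
Once in a run the grip may slacken for a moment while it holds something.
It also fails if it takes over 210 s, if anything falls off the work surface, if the arm or the gripper's body presses on something with over 40 N, if the wrist force passes 120 N, or if a joint passes its speed limit or range.

ROBOT

A 6-joint arm with a two-finger parallel gripper is mounted at the origin on the work surface. World frame = base frame: x ahead of the robot, y to its left, z up, the work surface at z = 0. Lengths are in m, angles in rad, forces in N, time in s.
With the tool pointing down it reaches from about 0.35 to 0.775 m from the base axis. Payload 7.3 kg.
Tool frame: the origin (TCP) lies on the front face of the gripper's body, between the roots of the fingers; the fingertips stand 66 mm ahead of it and the grasp point (between the pads) lies 47 mm ahead of it; z points along the fingers, y is the direction in which the jaws open and shut (so a half turn about z gives the same grasp; the last joint's range is limited). The gripper opens to 92 mm and grips with 3 to 60 N. Pads are 19 mm wide; open, the fingers measure 130 mm over their backs; the gripper's body (75 mm by 190 mm) begins 47 mm behind the grasp point.
Start: joints at [1.184, 0.342, 1.524, -0, 1.275, -0.146], TCP at [0.125, 0.51, 0.292] pointing down, gripper open.
Joint ranges: [-2.53, 2.53], [-0.77, 2.02], [0.04, 2.7], [-1, 4.14], [0.28, 2.66], [-3.11, 3.11]. Speed limits (rad/s): [2.57, 2.57, 3.14, 3.14, 3.14, 3.14].

INTERFACE

Orientations are given as [roll, pitch, yaw] about the fixed x, y, z axes, in that order (R = Rz(yaw) Ry(pitch) Rx(roll)).
In Python, from cell import observe, read_camera, hand_in, search_frame, tip_of gives the robot as it stands. The module is installed in compiled form; this text tells all that it offers.
- The arm moves only by the tool apply_moves, never from a script. Its argument "motion" is a list of rows, each an object with "offset": the shift along the tool's x, y, z in mm, a list of three; "rotation": the turn, a rotation vector about the tool's x, y, z in rad, a list of three. In form: [{"offset": [x, y, z], "rotation": [rx, ry, rz]}, ...]. A call has 1 to 12 rows; each row shifts and turns the pose as measured when the row begins, along the tool's axes as they then stand; what a row does not reach is not made up. A row lasts 1/12 s, in which the tool goes at most 41.7 mm and 7.16 degrees, less where a joint would pass 70% of its speed; a pose out of reach is approached as far as the arm can. A call with a gripper value outside its range is refused whole. "grip" is the closure, from 0 (fully open) to 1 (shut), set as the call begins (left out, the last holds). The fingers move at their own pace and stop on an object; "grip_force" is the grip in N (left out, the last holds). Time passes only in rows, so rows that do not move let the fingers close. It gives the time, the measured TCP pose, the force and the opening at its end, in the units of the state.
- observe(): the state, without advancing time (a new reading comes with each control period).
- read_camera(name): name is "side" or "top"; returns a dict with "img" (400x640x3 uint8, red, green, blue), "camera_matrix" (3x3 intrinsics, pixels), "D" ([k1, k2, p1, p2, k3] as OpenCV has them; the pictures are not rectified), "R" (3x3) and "t" (3): a world point X has camera coordinates R X + t. Camera axes: x right, y down, z forward; pixel columns grow to the right and rows downward; lengths in m; the calibration is good to about 2 mm. A picture is of the moment at which its call begins. There is no depth.
- hand_in(): hands the job in, once; it reports no verdict.
Trained networks look in a picture, given as the dict that the camera call returned (one of the last four; its "shot" number tells which), for a name from the list of things; names that differ only in an ending like _2 or _b are one class to them, and where a whole thing is asked for, a point or a joint stands for the part that bears it (a point fixed in the world has none). Each returns a list of dicts, best first, with "score" (0 to 1); they miss things now and then, are a little off and sometimes report something else, mostly with a low value. They report only what shows in the picture. A call takes as long as a camera call. They do not tell look-alikes from the thing itself.
- search_frame(query, picture): "location" ([x, y, z] in m, in world coordinates, good to about 4 mm: the middle of the surface that is visible of it).
- tip_of(query, picture): "location" ([x, y, z] in m, in world coordinates, good to about 4 mm: a listed point, or the origin of a listed thing).
The state is a dict: "time": time; "qpos": joint angles; "qvel": joint speeds; "joint_efforts": joint torques, N m; "tool_pos": TCP position; "tool_rot": TCP orientation; "contact_force": force on the tool from outside, world axes, zero at the start; "torque": the same for the moment, N m; "opening": finger opening in m.
Only numpy, scipy, OpenCV 4.12 (cv2) and the standard library are available. Lean on these libraries where they do the work, as an engineer would, in place of code of your own. Each camera call takes 0.05 s, during which the arm holds its last target.

## Working session

There is one attempt and no reset: what is moved stays moved. The work goes in short steps, Python scripts to look and compute and a tool call to move; the robot and the scene stay as the last step left them, time stands still between calls to the robot, and variables do not carry over. Pictures are saved under pics/ and viewed, and the job is handed in when it is done.

Besides the shell and the picture viewer there is one more tool, called after ">>>" by a JSON object that holds its "method" and its "body", one argument or row to a line. apply_moves: Moves the arm, as the interface text tells. Its arguments: {"type":"object","properties":{"motion":{"type":"array"},"grip":{"type":"number"},"grip_force":{"type":"number"}},"required":["motion"]}

```bash
mkdir -p pics
cat > look.py <<'E'
import cv2, numpy as np
from cell import observe, read_camera, search_frame, tip_of
def save(cam,name):
    p=read_camera(cam); cv2.imwrite(f'pics/{name}.png',p['img'][:,:,::-1]); return p
E
python3 - <<'E'
from look import *
s=observe(); print(s)
for c in ('top','side'):
    p=save(c,c+'0')
    for q in ['bore_mid','cradle','tailstock_grip','pin1_mid','bottle_mid','stand','tray','tub','glue','sander']:
        print(c,q,[(np.round(d['location'],3).tolist(),round(d['score'],2)) for d in tip_of(q,p)][:5])
print(p['camera_matrix'],p['t'])
E
```

```text
{'time': 0.0, 'qpos': array([ 1.18402080e+00,  3.42703194e-01,  1.52504181e+00, -1.85388377e-05,
        1.27540320e+00, -1.45989025e-01]), 'qvel': array([-1.17802558e-03, -1.76656907e-04,  4.25916870e-05,  4.85914482e-04,
        5.19047070e-05, -5.01816196e-04]), 'joint_efforts': array([-1.16946935e-04, -4.31244493e+01, -2.44226986e+01,  7.17665255e-02,
        5.58816246e-02, -1.12836406e-04]), 'tool_pos': array([0.1250499 , 0.50955969, 0.29154637]), 'tool_rot': array([-3.14005106e+00, -2.08749558e-04,  2.90081140e+00]), 'contact_force': array([-0.24095146,  0.08481135,  0.0307527 ]), 'torque': array([ 5.48846108e-03, -3.05704042e-06,  3.90763528e-02]), 'opening': 0.09193591160746549}
top bore_mid [([0.559, 0.217, 0.034], 0.67)]
top cradle [([0.541, 0.15, 0.003], 0.88)]
top tailstock_grip [([0.544, 0.165, 0.118], 0.61)]
top pin1_mid [([0.614, 0.202, 0.051], 0.41)]
top bottle_mid [([0.282, 0.179, 0.025], 0.91), ([0.16, -0.291, 0.031], 0.87), ([0.528, 0.107, 0.07], 0.83)]
top stand [([0.6, -0.288, 0.003], 0.7)]
top tray [([0.482, -0.14, -0.003], 0.6)]
top tub [([0.787, 0.045, 0.005]
[... 164 characters left out ...]
.9)]
side cradle [([0.544, 0.15, -0.002], 0.69), ([0.778, -0.126, 0.001], 0.16)]
side tailstock_grip [([0.544, 0.166, 0.113], 0.7)]
side pin1_mid [([0.541, 0.152, -0.002], 0.71), ([0.616, 0.197, 0.056], 0.62)]
side bottle_mid [([0.158, -0.294, 0.03], 0.85), ([0.529, 0.104, 0.072], 0.75), ([0.286, 0.174, 0.026], 0.57)]
side stand [([0.599, -0.291, 0.004], 0.89)]
side tray [([0.478, -0.14, -0.0], 0.95)]
side tub [([0.791, 0.037, 0.001], 0.59)]
side glue [([0.781, -0.123, -0.002], 0.62), ([0.543, 0.167, 0.114], 0.19)]
side sander []
[[488.74553008   0.         321.3588701 ]
 [  0.         488.74553008 197.16145196]
 [  0.           0.           1.        ]] [-0.30030354  0.29984755  1.04772878]
```

View pics/top0.png

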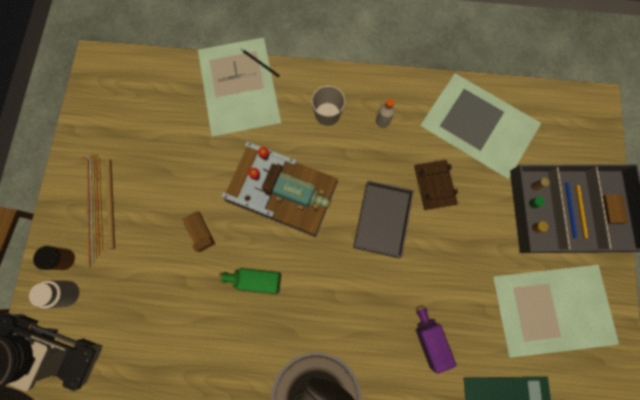

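View pics/side0.png

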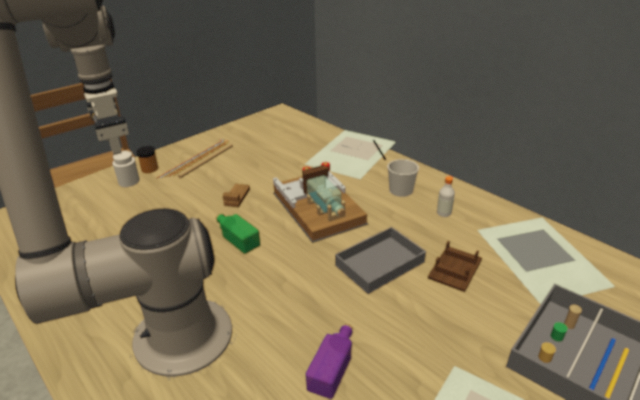

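```bash
cat >> look.py <<'E'
def proj(p,X):
    X=np.atleast_2d(np.array(X,float)); r,_=cv2.Rodrigues(np.array(p['R']))
    return cv2.projectPoints(X,r,np.array(p['t'],float),np.array(p['camera_matrix']),np.array(p['D'],float))[0].reshape(-1,2)
def ray(p,uv):
    n=cv2.undistortPoints(np.array([[uv]],float),np.array(p['camera_matrix']),np.array(p['D'],float)).ravel()
    R=np.array(p['R']);t=np.array(p['t']); return -R.T@t, R.T@np.array([n[0],n[1],1])
def onz(p,uv,z):
    o,d=ray(p,uv); return o+d*(z-o[2])/d[2]
def crop(p,c,h,name,k=6):
    x0,y0=max(0,int(c[0]-h)),max(0,int(c[1]-h*.75)); im=p['img'][y0:y0+int(1.5*h),x0:x0+2*h,::-1]
    cv2.imwrite(f'pics/{name}.png',cv2.resize(im,None,fx=k,fy=k,interpolation=cv2.INTER_CUBIC)); return x0,y0
E
python3 - <<'E'
from look import *
t=save('top','t1'); s=save('side','s1')
crop(t,(280,190),65,'tc',6); crop(s,(320,200),65,'sc',6)
for p in (t,s):
    hsv=cv2.cvtColor(p['img'],cv2.COLOR_RGB2HSV)
    m=(((hsv[...,0]<6)|(hsv[...,0]>172))&(hsv[...,1]>150)&(hsv[...,2]>90)).astype(np.uint8)
    n,l,st,ce=cv2.connectedComponentsWithStats(m)
    for i in range(1,n):
        if st[i,4]>8: print(st[i],ce[i],onz(p,ce[i],0.095))
E
```

```text
[258 148  11  10  50] [262.8  152.86] [0.61770921 0.20055983 0.095     ]
[249 168  10  11  53] [253.96226415 173.35849057] [0.5588835  0.21677674 0.095     ]
```

View pics/tc.png

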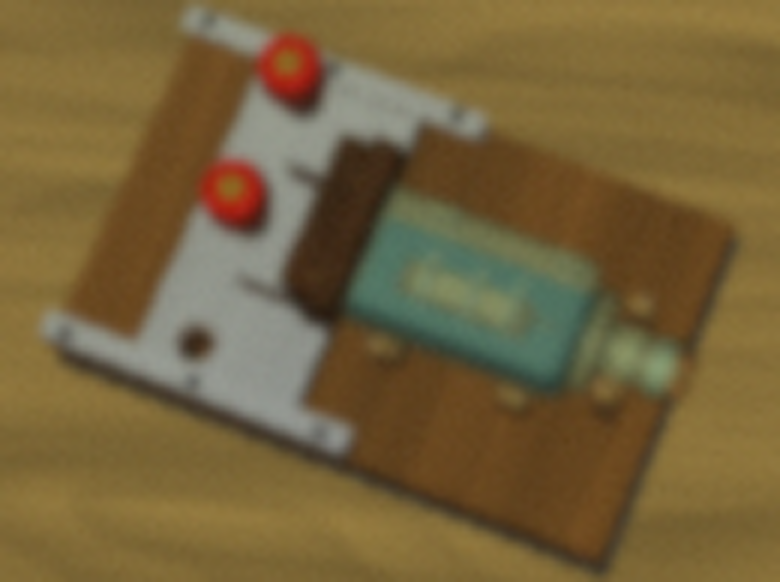

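View pics/sc.png

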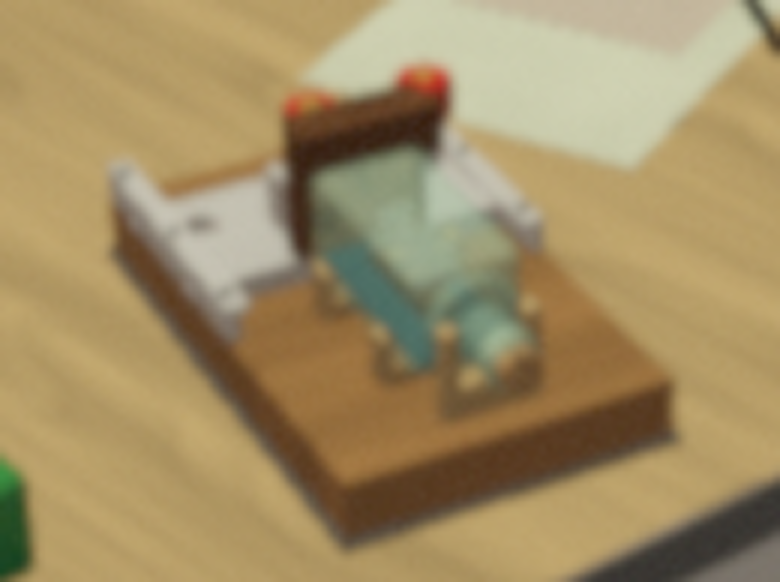

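Run:
```python
from look import *
from scipy.optimize import least_squares
t=save('top','t2'); s=save('side','s2')
def W(q,X):
    X=np.array(X); c,si=np.cos(q[2]),np.sin(q[2]); return np.c_[q[0]+c*X[:,0]-si*X[:,1], q[1]+si*X[:,0]+c*X[:,1], X[:,2]]
A=np.array([[.137,.085,.036],[.137,-.085,.036],[-.137,-.085,.036]])
c2=lambda o,a:np.array(o)+(np.array(a)+.5)/6-.5
tc=c2((215,141),[[738,235],[605,568],[60,358]]); sc=c2((255,151),[[672,382],[345,485],[113,215]])
K=np.array([[-.07,.062,.095],[-.07,0,.095]]); kc=[[262.8,152.9],[253.96,173.4]]
def f(q): return np.r_[(proj(t,W(q,A))-tc).ravel(),(proj(s,W(q,A))-sc).ravel(),2*(proj(t,W(q,K))-kc).ravel()]
r=least_squares(f,[.541,.15,-1.84],loss='soft_l1'); print(r.x,np.degrees(r.x[2]),f(r.x).round(1))
print(W(r.x,[[-.07,.062,.088],[-.07,0,.088],[-.07,0,.036],[.04,0,.073]]))
```

```text
[ 0.53813987  0.14942244 -1.85365635] -106.20668548875005 [-0.1 -0.9 -0.2 -0.2 -1.5 -1.3  0.6 -0.3 -0.   0.3 -0.7 -2.7  0.9  0.3
 -0.   0.8]
[[0.61721328 0.19933632 0.088     ]
 [0.55767709 0.21664072 0.088     ]
 [0.55767709 0.21664072 0.036     ]
 [0.52697575 0.111012   0.073     ]]
```

```bash
cat > go.py <<'E'
import numpy as np,sys
from cell import observe
from scipy.spatial.transform import Rotation as Ro
def go(x,y,z,yaw=None):
    s=observe(); R=Ro.from_euler('xyz',s['tool_rot']); d=R.inv().apply(np.array([x,y,z])-s['tool_pos'])*1000
    print('pos',s['tool_pos'].round(4),'yaw',round(s['tool_rot'][2],3),'q6',s['qpos'][5].round(3),'F',s['contact_force'].round(1),'op',round(s['opening'],4),'t',round(s['time'],2))
    print('offset now mm',d.round(1), 'norm',np.linalg.norm(d).round(1))
    if yaw is not None:
        T=Ro.from_euler('xyz',[np.pi,0,yaw]); rv=(R.inv()*T).as_rotvec(); print('rotvec',rv.round(3),'offset after rot',(T.inv().apply(np.array([x,y,z])-s['tool_pos'])*1000).round(1))
if __name__=='__main__': go(*map(float,sys.argv[1:]))
E
python3 go.py .5577 .2166 .25 1.288
```

```text
pos [0.1252 0.5099 0.2922] yaw 2.901 q6 -0.146 F [ 0.5 -0.1 -0.8] op 0.0916 t 1.3
offset now mm [-490.  -181.7   42.2] norm 524.3
rotvec [ 0.    -0.     1.613] offset after rot [-160.9  497.2   42.2]
```

>>> {"method": "apply_moves", "body": {
  "motion": [
    {"offset":[-38,-14,0],"rotation":[0,0,0]},
    {"offset":[-38,-14,0],"rotation":[0,0,0]},
    {"offset":[-38,-14,0],"rotation":[0,0,0]},
    {"offset":[-38,-14,0],"rotation":[0,0,0]},
    {"offset":[-38,-14,0],"rotation":[0,0,0]},
    {"offset":[-38,-14,0],"rotation":[0,0,0]},
    {"offset":[-38,-14,0],"rotation":[0,0,0]},
    {"offset":[-38,-14,0],"rotation":[0,0,0]},
    {"offset":[-38,-14,0],"rotation":[0,0,0]},
    {"offset":[-38,-14,0],"rotation":[0,0,0]},
    {"offset":[-38,-14,0],"rotation":[0,0,0]},
    {"offset":[-38,-14,0],"rotation":[0,0,0]}
  ],
  "grip": 0.55
}}

```text
time: 2.3
tool_pos: [0.5354, 0.2354, 0.2923]
tool_rot: [3.136, -0.0, 2.916]
contact_force: [0.4, 1.5, 1.0]
opening: 0.0415
```

>>> {"method": "apply_moves", "body": {
  "motion": [
    {"offset":[0,0,0],"rotation":[0,0,0.12]},
    {"offset":[0,0,0],"rotation":[0,0,0.12]},
    {"offset":[0,0,0],"rotation":[0,0,0.12]},
    {"offset":[0,0,0],"rotation":[0,0,0.12]},
    {"offset":[0,0,0],"rotation":[0,0,0.12]},
    {"offset":[0,0,0],"rotation":[0,0,0.12]},
    {"offset":[0,0,0],"rotation":[0,0,0.12]},
    {"offset":[0,0,0],"rotation":[0,0,0.12]},
    {"offset":[0,0,0],"rotation":[0,0,0.12]},
    {"offset":[0,0,0],"rotation":[0,0,0.12]},
    {"offset":[0,0,0],"rotation":[0,0,0.12]},
    {"offset":[0,0,0],"rotation":[0,0,0.12]}
  ]
}}

```text
time: 3.3
tool_pos: [0.5443, 0.2264, 0.2891]
tool_rot: [3.141, -0.003, 1.417]
contact_force: [-0.3, 0.8, -0.7]
opening: 0.0411
```

```bash
python3 go.py .5577 .2166 .20 1.288
```

```text
pos [0.5443 0.2264 0.2891] yaw 1.417 q6 0.417 F [-0.3  0.8 -0.7] op 0.0411 t 3.3
offset now mm [-7.8 14.8 89.1] norm 90.6
rotvec [-0.    -0.003  0.129] offset after rot [-5.6 15.6 89.1]
```

>>> {"method": "apply_moves", "body": {
  "motion": [
    {"offset":[-4,7,30],"rotation":[0,0,0]},
    {"offset":[-4,8,30],"rotation":[0,0,0]},
    {"offset":[0,0,28],"rotation":[0,0,0]},
    {"offset":[0,0,0],"rotation":[0,0,0]}
  ]
}}

```text
time: 3.63
tool_pos: [0.5598, 0.2167, 0.201]
tool_rot: [3.135, -0.006, 1.409]
contact_force: [-1.3, 0.3, 0.1]
opening: 0.0413
```

```bash
python3 go.py .5577 .2166 .136
python3 - <<'E'
from look import *
t=save('top','t3'); s=save('side','s3')
crop(t,(262,180),50,'tc3',8); crop(s,(310,180),60,'sc3',6)
E
```

```text
pos [0.5598 0.2167 0.201 ] yaw 1.409 q6 0.401 F [-1.3  0.3  0.1] op 0.0413 t 3.63
offset now mm [-0.8 -2.4 65. ] norm 65.1
```

View pics/sc3.png

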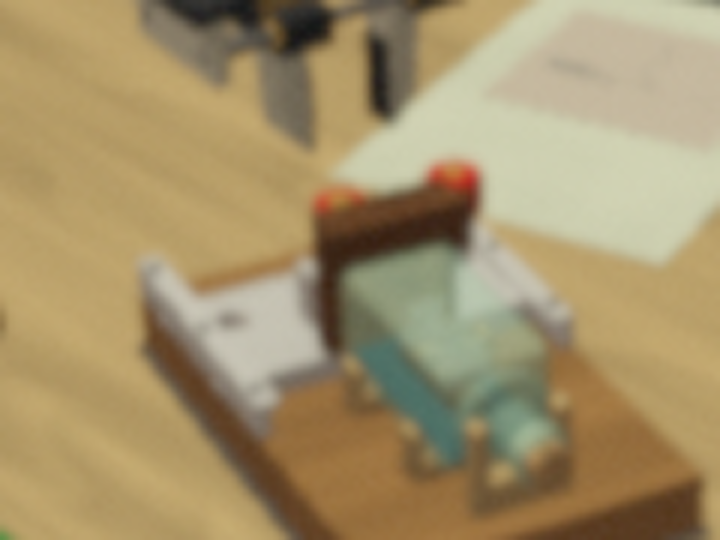

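>>> {"method": "apply_moves", "body": {
  "motion": [
    {"offset":[-1,-2,20],"rotation":[0,0,0]},
    {"offset":[0,0,20],"rotation":[0,0,0]},
    {"offset":[0,0,15],"rotation":[0,0,0]},
    {"offset":[0,0,8],"rotation":[0,0,0]},
    {"offset":[0,0,0],"rotation":[0,0,0]}
  ]
}}

```text
time: 4.15
tool_pos: [0.5656, 0.2197, 0.1535]
tool_rot: [3.112, -0.016, 1.411]
contact_force: [-1.4, -0.3, -1.1]
opening: 0.0412
```

```bash
python3 go.py .5577 .2166 .136
```

```text
pos [0.5656 0.2197 0.1535] yaw 1.411 q6 0.4 F [-1.4 -0.3 -1.1] op 0.0412 t 4.15
offset now mm [-4.6 -7.8 17.2] norm 19.5
```

>>> {"method": "apply_moves", "body": {
  "motion": [
    {"offset":[0,0,-20],"rotation":[0,0,0]},
    {"offset":[0,0,-5],"rotation":[0,0,0]},
    {"offset":[0,0,0],"rotation":[0,0,0]}
  ]
}}

```text
time: 4.4
tool_pos: [0.5664, 0.2201, 0.1834]
tool_rot: [3.106, -0.019, 1.412]
contact_force: [0.9, -0.7, -0.5]
opening: 0.0415
```

```bash
python3 go.py .5577 .2166 .18 1.411
python3 - <<'E'
from look import *
t=save('top','t4'); s=save('side','s4')
crop(t,(262,180),50,'tc4',8); crop(s,(310,180),60,'sc4',6)
print(observe())
E
python3 go.py .5577 .2166 .18 1.411
```

```text
pos [0.5664 0.2201 0.1834] yaw 1.412 q6 0.401 F [ 0.9 -0.7 -0.5] op 0.0415 t 4.4
offset now mm [-4.9 -8.2  3. ] norm 10.0
rotvec [ 0.035 -0.019  0.001] offset after rot [-4.9 -8.1  3.4]
{'time': 4.5, 'qpos': array([0.24321797, 0.57431107, 1.46507353, 0.00371862, 1.06269093,
       0.40051785]), 'qvel': array([-0.00131487,  0.01953013,  0.02659609, -0.00037959, -0.00436478,
        0.00081816]), 'joint_efforts': array([ 4.88130329e-02, -5.30058074e+01, -2.26324385e+01,  9.50918184e-02,
       -9.82070505e-02,  3.19576626e-03]), 'tool_pos': array([0.56632264, 0.22008395, 0.18258096]), 'tool_rot': array([ 3.10649558, -0.0184586 ,  1.41207542]), 'contact_force': array([ 0.32439966,  0.4506496 , -0.71586529]), 'torque': array([-0.08215405,  0.13880832,  0.01701273]), 'opening': 0.0414522820856268}
pos [0.5663 0.2201 0.1826] yaw 1.412 q6 0.401 F [ 0.3  0.5 -0.7] op 0.0415 t 4.5
offset now mm [-4.8 -8.   2.2] norm 9.7
rotvec [ 0.035 -0.018  0.001] offset after rot [-4.8 -8.   2.6]
```

>>> {"method": "apply_moves", "body": {
  "motion": [
    {"offset":[-3,-4,1],"rotation":[0.018,-0.009,0]},
    {"offset":[-2,-4,1],"rotation":[0.017,-0.009,0]},
    {"offset":[0,0,0],"rotation":[0,0,0]}
  ]
}}

```text
time: 4.75
tool_pos: [0.5566, 0.2159, 0.1798]
tool_rot: [-3.138, 0.002, 1.412]
contact_force: [-0.6, -0.1, -0.5]
opening: 0.0413
```

```bash
python3 go.py .5577 .2166 .136 1.411
```

```text
pos [0.5566 0.2159 0.1798] yaw 1.412 q6 0.401 F [-0.6 -0.1 -0.5] op 0.0413 t 4.75
offset now mm [ 0.9  1.1 43.8] norm 43.8
rotvec [-0.004  0.002  0.001] offset after rot [ 0.8  0.9 43.8]
```

View pics/sc4.png

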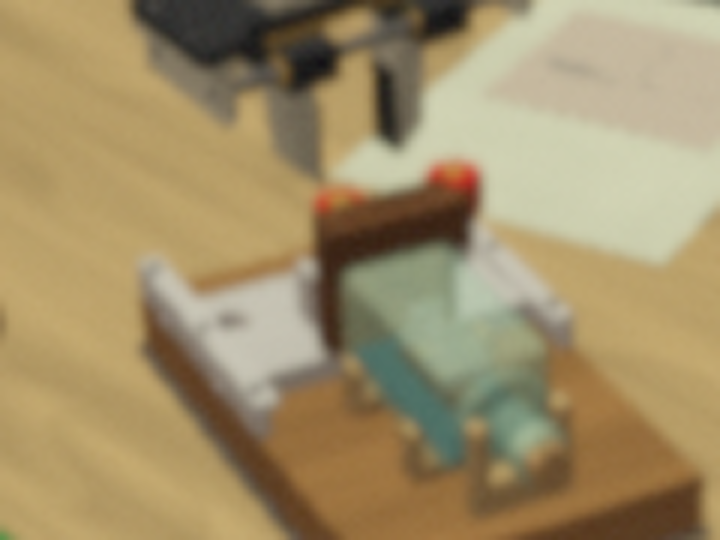

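>>> {"method": "apply_moves", "body": {
  "motion": [
    {"offset":[0,0,10],"rotation":[0.003,-0.002,0]},
    {"offset":[0,0,10],"rotation":[0.003,-0.002,0]},
    {"offset":[0,0,0],"rotation":[0,0,0]}
  ]
}}

```text
time: 5.0
tool_pos: [0.5561, 0.2157, 0.157]
tool_rot: [-3.13, 0.007, 1.412]
contact_force: [0.1, -0.2, -0.6]
opening: 0.0414
```

```bash
python3 go.py .5577 .2166 .136 1.411
```

```text
pos [0.5561 0.2157 0.157 ] yaw 1.412 q6 0.402 F [ 0.1 -0.2 -0.6] op 0.0414 t 5.0
offset now mm [ 1.3  1.7 21. ] norm 21.1
rotvec [-0.012  0.007  0.001] offset after rot [ 1.2  1.4 21. ]
```

>>> {"method": "apply_moves", "body": {
  "motion": [
    {"offset":[1,1,10],"rotation":[-0.006,0.004,0]},
    {"offset":[0,0,8],"rotation":[-0.005,0.003,0]},
    {"offset":[0,0,0],"rotation":[0,0,0]}
  ]
}}

```text
time: 5.25
tool_pos: [0.5565, 0.2163, 0.1357]
tool_rot: [-3.138, 0.001, 1.412]
contact_force: [0.7, 1.6, 0.3]
opening: 0.041
```

```bash
python3 go.py .5577 .2166 .136 1.411
```

```text
pos [0.5565 0.2163 0.1357] yaw 1.412 q6 0.401 F [0.7 1.6 0.3] op 0.041 t 5.25
offset now mm [ 0.5  1.2 -0.3] norm 1.3
rotvec [-0.004  0.001  0.001] offset after rot [ 0.5  1.2 -0.3]
```

>>> {"method": "apply_moves", "body": {
  "motion": [
    {"offset":[0,0,0],"rotation":[0,0,0]},
    {"offset":[0,0,0],"rotation":[0,0,0]},
    {"offset":[0,0,0],"rotation":[0,0,0]},
    {"offset":[0,0,0],"rotation":[0,0,0]},
    {"offset":[0,0,0],"rotation":[0,0,0]}
  ],
  "grip": 1,
  "grip_force": 55
}}

```text
time: 5.67
tool_pos: [0.558, 0.2159, 0.1352]
tool_rot: [-3.14, 0.001, 1.411]
contact_force: [1.8, -0.4, -2.8]
opening: 0.0269
```

```bash
python3 go.py .5577 .2166 .136 1.411; python3 -c "
from cell import observe
print(observe()['torque'])"
```

```text
pos [0.558  0.2159 0.1352] yaw 1.411 q6 0.401 F [ 1.8 -0.4 -2.8] op 0.0269 t 5.67
offset now mm [ 0.7 -0.4 -0.8] norm 1.1
rotvec [-0.002  0.001  0.   ] offset after rot [ 0.7 -0.4 -0.8]
[-0.03636233  0.05121592  0.04458408]
```

Gripped. First twist: cautious, ten rows of 0.1 rad with a 0.2 mm rise each.

>>> {"method": "apply_moves", "body": {
  "motion": [
    {"offset":[0,0,-0.2],"rotation":[0,0,0.1]},
    {"offset":[0,0,-0.2],"rotation":[0,0,0.12]},
    {"offset":[0,0,-0.2],"rotation":[0,0,0.12]},
    {"offset":[0,0,-0.2],"rotation":[0,0,0.12]},
    {"offset":[0,0,-0.2],"rotation":[0,0,0.12]}
  ]
}}

```text
time: 6.08
tool_pos: [0.5574, 0.216, 0.1354]
tool_rot: [-3.14, 0.004, 0.812]
contact_force: [4.6, -3.2, -6.7]
opening: 0.0272
```

```bash
cat > go2.py <<'E'
from go import *
import sys
go(*map(float,sys.argv[1:])); s=observe(); print('tq',s['torque'].round(3),'rot',s['tool_rot'].round(3))
E
python3 go2.py .5577 .2166 .137 1.411
```

```text
pos [0.5574 0.216  0.1354] yaw 0.812 q6 1.0 F [ 4.6 -3.2 -6.7] op 0.0272 t 6.08
offset now mm [ 0.6 -0.2 -1.6] norm 1.7
rotvec [-0.003  0.003 -0.599] offset after rot [ 0.6  0.2 -1.6]
tq [-0.578 -0.627  0.181] rot [-3.14   0.004  0.812]
```

>>> {"method": "apply_moves", "body": {
  "motion": [
    {"offset":[0,0,-0.5],"rotation":[0,0,0.12]},
    {"offset":[0,0,-0.5],"rotation":[0,0,0.12]},
    {"offset":[0,0,-0.5],"rotation":[0,0,0.12]},
    {"offset":[0,0,-0.5],"rotation":[0,0,0.12]},
    {"offset":[0,0,-0.5],"rotation":[0,0,0.12]}
  ]
}}

```text
time: 6.5
tool_pos: [0.5566, 0.2163, 0.1365]
tool_rot: [3.141, 0.007, 0.187]
contact_force: [0.8, -1.0, -6.9]
opening: 0.0272
```

```bash
python3 go2.py .5577 .2166 .137 0.812
```

```text
pos [0.5566 0.2163 0.1365] yaw 0.187 q6 1.626 F [ 0.8 -1.  -6.9] op 0.0272 t 6.5
offset now mm [ 1.1 -0.1 -0.5] norm 1.2
rotvec [-0.002  0.007 -0.625] offset after rot [ 1.   0.6 -0.5]
tq [-0.458 -0.03   0.199] rot [3.141 0.007 0.187]
```

>>> {"method": "apply_moves", "body": {
  "motion": [
    {"offset":[0,0,-0.3],"rotation":[0,0,-0.12]},
    {"offset":[0,0,-0.5],"rotation":[0,0,-0.12]},
    {"offset":[0,0,-0.5],"rotation":[0,0,-0.12]},
    {"offset":[0,0,-0.5],"rotation":[0,0,-0.12]},
    {"offset":[0,0,-0.5],"rotation":[0,0,-0.12]},
    {"offset":[0,0,-0.5],"rotation":[0,0,-0.12]},
    {"offset":[0,0,-0.5],"rotation":[0,0,-0.12]},
    {"offset":[0,0,-0.5],"rotation":[0,0,-0.12]},
    {"offset":[0,0,-0.5],"rotation":[0,0,-0.12]},
    {"offset":[0,0,-0.5],"rotation":[0,0,-0.12]}
  ]
}}

```text
time: 7.33
tool_pos: [0.5586, 0.2146, 0.137]
tool_rot: [-3.138, 0.004, 1.414]
contact_force: [2.9, 0.2, -8.1]
opening: 0.0265
```

```bash
python3 go2.py .5577 .2166 .137 0.812
python3 - <<'E'
from look import *
s=save('side','s5'); crop(s,(310,180),60,'sc5',6)
E
```

```text
pos [0.5586 0.2146 0.137 ] yaw 1.414 q6 0.397 F [ 2.9  0.2 -8.1] op 0.0265 t 7.33
offset now mm [ 1.8 -1.2  0. ] norm 2.2
rotvec [-0.003  0.005  0.602] offset after rot [ 0.8 -2.1  0. ]
tq [-0.077 -0.762 -0.15 ] rot [-3.138  0.004  1.414]
```

View pics/sc5.png

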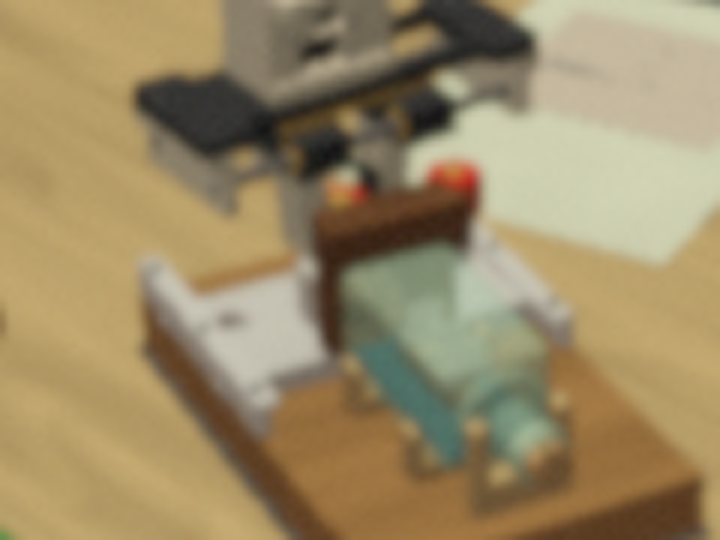

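>>> {"method": "apply_moves", "body": {
  "motion": [
    {"offset":[0,0,-0.5],"rotation":[0,0,0.12]},
    {"offset":[0,0,-0.9],"rotation":[0,0,0.12]},
    {"offset":[0,0,-0.9],"rotation":[0,0,0.12]},
    {"offset":[0,0,-0.9],"rotation":[0,0,0.12]},
    {"offset":[0,0,-0.9],"rotation":[0,0,0.12]},
    {"offset":[0,0,-0.9],"rotation":[0,0,0.12]},
    {"offset":[0,0,-0.9],"rotation":[0,0,0.12]},
    {"offset":[0,0,-0.9],"rotation":[0,0,0.12]},
    {"offset":[0,0,-0.9],"rotation":[0,0,0.12]},
    {"offset":[0,0,-0.9],"rotation":[0,0,0.12]}
  ]
}}

```text
time: 8.22
tool_pos: [0.5567, 0.216, 0.1378]
tool_rot: [3.141, 0.013, 0.173]
contact_force: [5.3, 0.3, -12.5]
opening: 0.0273
```

```bash
python3 go2.py .5577 .2166 .137 0.812
```

```text
pos [0.5567 0.216  0.1378] yaw 0.173 q6 1.64 F [  5.3   0.3 -12.5] op 0.0273 t 8.22
offset now mm [ 1.1 -0.4  0.8] norm 1.4
rotvec [-0.003  0.013 -0.639] offset after rot [1.1 0.3 0.8]
tq [ 0.034 -0.933  0.245] rot [3.141 0.013 0.173]
```

>>> {"method": "apply_moves", "body": {
  "motion": [
    {"offset":[0,0,-0.7],"rotation":[0,0,-0.12]},
    {"offset":[0,0,-1.2],"rotation":[0,-0.002,-0.12]},
    {"offset":[0,0,-1.2],"rotation":[0,-0.002,-0.12]},
    {"offset":[0,0,-1.2],"rotation":[0,-0.002,-0.12]},
    {"offset":[0,0,-1.2],"rotation":[0,-0.002,-0.12]},
    {"offset":[0,0,-1.2],"rotation":[0,-0.002,-0.12]},
    {"offset":[0,0,-1.2],"rotation":[0,0,-0.12]},
    {"offset":[0,0,-1.2],"rotation":[0,0,-0.12]},
    {"offset":[0,0,-1.2],"rotation":[0,0,-0.12]},
    {"offset":[0,0,-1.2],"rotation":[0,0,-0.12]}
  ]
}}

```text
time: 9.05
tool_pos: [0.5597, 0.215, 0.1391]
tool_rot: [-3.125, 0.014, 1.373]
contact_force: [5.1, -1.2, -12.4]
opening: 0.0272
```

```bash
python3 go2.py .5577 .2166 .137 0.812
```

```text
pos [0.5597 0.215  0.1391] yaw 1.373 q6 0.442 F [  5.1  -1.2 -12.4] op 0.0272 t 9.05
offset now mm [ 1.1 -2.3  2.1] norm 3.3
rotvec [-0.012  0.018  0.561] offset after rot [-0.3 -2.5  2.1]
tq [-0.258 -1.172 -0.153] rot [-3.125  0.014  1.373]
```

>>> {"method": "apply_moves", "body": {
  "motion": [
    {"offset":[0.5,-1,-1],"rotation":[-0.004,0.004,0.12]},
    {"offset":[0.5,-1,-1.4],"rotation":[-0.004,0.004,0.12]},
    {"offset":[0,0,-1.4],"rotation":[-0.002,0.003,0.12]},
    {"offset":[0,0,-1.4],"rotation":[0,0.002,0.12]},
    {"offset":[0,0,-1.4],"rotation":[0,0,0.12]},
    {"offset":[0,0,-1.4],"rotation":[0,0,0.12]},
    {"offset":[0,0,-1.4],"rotation":[0,0,0.12]},
    {"offset":[0,0,-1.4],"rotation":[0,0,0.12]},
    {"offset":[0,0,-1.4],"rotation":[0,0,0.12]},
    {"offset":[0,0,-1.4],"rotation":[0,0,0.12]}
  ]
}}

```text
time: 9.88
tool_pos: [0.5562, 0.2164, 0.1402]
tool_rot: [3.139, 0.015, 0.137]
contact_force: [6.6, -1.2, -15.3]
opening: 0.0266
```

```bash
python3 go2.py .5577 .2166 .137 0.812;  python3 - <<'E'
from look import *
s=save('side','s6'); crop(s,(310,180),60,'sc6',6)
t=save('top','t6'); crop(t,(270,180),60,'tc6',6)
E
```

```text
pos [0.5562 0.2164 0.1402] yaw 0.137 q6 1.677 F [  6.6  -1.2 -15.3] op 0.0266 t 9.88
offset now mm [ 1.5 -0.   3.2] norm 3.5
rotvec [-0.003  0.015 -0.675] offset after rot [1.2 0.9 3.2]
tq [-0.306 -1.242  0.142] rot [3.139 0.015 0.137]
```

View pics/sc6.png

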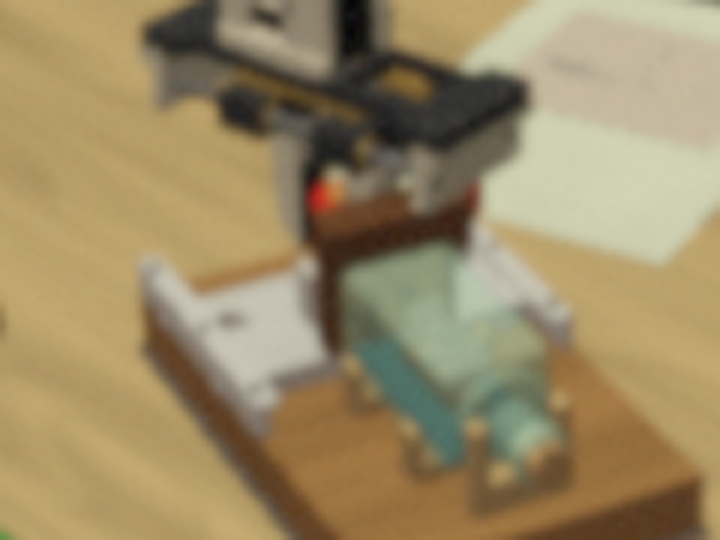

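View pics/tc6.png

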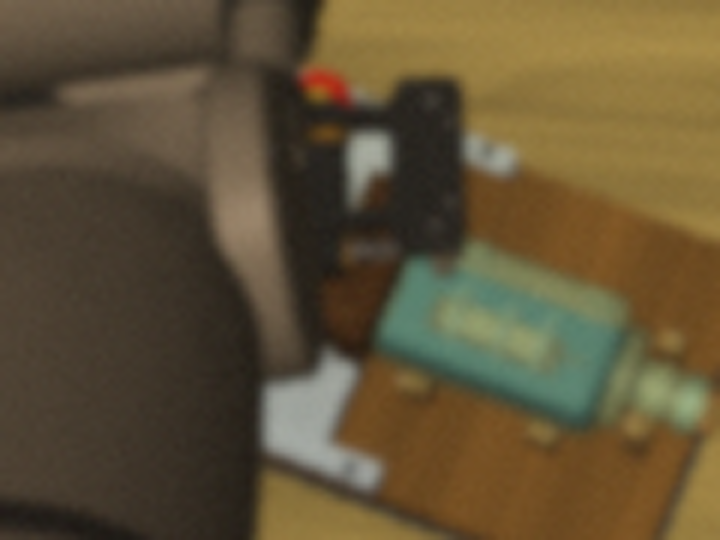

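>>> {"method": "apply_moves", "body": {
  "motion": [
    {"offset":[0.5,0,-1],"rotation":[-0.001,0.004,-0.12]},
    {"offset":[0.5,0,-1.5],"rotation":[-0.001,0.004,-0.12]},
    {"offset":[0.2,-0.2,-1.5],"rotation":[-0.002,0.004,-0.12]},
    {"offset":[0.2,-0.2,-1.5],"rotation":[-0.002,0.003,-0.12]},
    {"offset":[0,-0.2,-1.5],"rotation":[-0.002,0.002,-0.12]},
    {"offset":[0,-0.2,-1.5],"rotation":[-0.002,0.002,-0.12]},
    {"offset":[0,-0.2,-1.5],"rotation":[-0.002,0.002,-0.12]},
    {"offset":[0,-0.2,-1.5],"rotation":[-0.002,0.001,-0.12]},
    {"offset":[0,-0.2,-1.5],"rotation":[-0.002,0,-0.12]},
    {"offset":[0,-0.2,-1.5],"rotation":[-0.002,0,-0.12]}
  ]
}}

```text
time: 10.82
tool_pos: [0.5564, 0.2152, 0.1416]
tool_rot: [3.131, 0.009, 1.355]
contact_force: [6.3, 0.8, -15.0]
opening: 0.0272
```

```bash
python3 go2.py .5577 .2166 .137 1.37
```

```text
pos [0.5564 0.2152 0.1416] yaw 1.355 q6 0.469 F [  6.3   0.8 -15. ] op 0.0272 t 10.82
offset now mm [1.7 0.9 4.6] norm 5.0
rotvec [ 0.011  0.009 -0.015] offset after rot [1.7 1.  4.6]
tq [ 0.058 -1.275 -0.145] rot [3.131 0.009 1.355]
```

>>> {"method": "apply_moves", "body": {
  "motion": [
    {"offset":[0.1,0.5,-1],"rotation":[0.003,0.002,0.12]},
    {"offset":[0.1,0.5,-1.7],"rotation":[0.003,0.002,0.12]},
    {"offset":[0.2,0.5,-1.7],"rotation":[0.003,0.002,0.12]},
    {"offset":[0.3,0.4,-1.7],"rotation":[0.002,0.002,0.12]},
    {"offset":[0.3,0.4,-1.7],"rotation":[0,0.001,0.12]},
    {"offset":[0.4,0.3,-1.7],"rotation":[0,0.001,0.12]},
    {"offset":[0.4,0.3,-1.7],"rotation":[0,0.001,0.12]},
    {"offset":[0.5,0.2,-1.7],"rotation":[0,0.001,0.12]},
    {"offset":[0.5,0.2,-1.7],"rotation":[0,0.001,0.12]},
    {"offset":[0.5,0.1,-1.7],"rotation":[0,0.001,0.12]}
  ]
}}

```text
time: 11.65
tool_pos: [0.5563, 0.2161, 0.143]
tool_rot: [-3.138, 0.013, 0.119]
contact_force: [4.7, 3.9, -15.6]
opening: 0.0267
```

```bash
python3 go2.py .5577 .2166 .137 0.137
```

```text
pos [0.5563 0.2161 0.143 ] yaw 0.119 q6 1.689 F [  4.7   3.9 -15.6] op 0.0267 t 11.65
offset now mm [ 1.5 -0.4  6. ] norm 6.2
rotvec [-0.004  0.013 -0.018] offset after rot [ 1.5 -0.3  6. ]
tq [ 0.957 -0.748  0.122] rot [-3.138  0.013  0.119]
```

>>> {"method": "apply_moves", "body": {
  "motion": [
    {"offset":[0.5,0,-1],"rotation":[-0.001,0.003,-0.12]},
    {"offset":[0.5,0.1,-1.9],"rotation":[-0.001,0.003,-0.12]},
    {"offset":[0.5,0.1,-1.9],"rotation":[0,0.003,-0.12]},
    {"offset":[0.4,0.1,-1.9],"rotation":[0,0.003,-0.12]},
    {"offset":[0.4,0.2,-1.9],"rotation":[0,0.002,-0.12]},
    {"offset":[0.3,0.2,-1.9],"rotation":[0,0.002,-0.12]},
    {"offset":[0.3,0.2,-1.9],"rotation":[0,0.001,-0.12]},
    {"offset":[0.2,0.2,-1.9],"rotation":[0,0,-0.12]},
    {"offset":[0.2,0.2,-1.9],"rotation":[0,0,-0.12]},
    {"offset":[0.1,0.2,-1.9],"rotation":[0,0,-0.12]}
  ]
}}

```text
time: 12.48
tool_pos: [0.5585, 0.2133, 0.1445]
tool_rot: [-3.13, 0.004, 1.321]
contact_force: [7.3, 0.2, -17.7]
opening: 0.0267
```

>>> {"method": "apply_moves", "body": {
  "motion": [
    {"offset":[0.1,0.5,-1],"rotation":[0.001,0.001,0.12]},
    {"offset":[0.1,0.5,-1.9],"rotation":[0.001,0.001,0.12]},
    {"offset":[0.2,0.5,-1.9],"rotation":[0.001,0.001,0.12]},
    {"offset":[0.3,0.4,-1.9],"rotation":[0,0.001,0.12]},
    {"offset":[0.3,0.4,-1.9],"rotation":[0,0.001,0.12]},
    {"offset":[0.4,0.3,-1.9],"rotation":[0,0.001,0.12]},
    {"offset":[0.4,0.3,-1.9],"rotation":[0,0.001,0.12]},
    {"offset":[0.5,0.2,-1.9],"rotation":[0,0.001,0.12]},
    {"offset":[0.5,0.2,-1.9],"rotation":[0,0.001,0.12]},
    {"offset":[0.5,0.1,-1.9],"rotation":[0,0.001,0.12]}
  ]
}}

```text
time: 13.32
tool_pos: [0.5582, 0.2151, 0.1457]
tool_rot: [-3.132, 0.03, 0.085]
contact_force: [2.9, 3.9, -14.3]
opening: 0.0266
```

```bash
python3 go2.py .5577 .2166 .137 0.137
```

```text
pos [0.5582 0.2151 0.1457] yaw 0.085 q6 1.713 F [  2.9   3.9 -14.3] op 0.0266 t 13.32
offset now mm [-0.2 -1.4  8.7] norm 8.8
rotvec [-0.01   0.03  -0.053] offset after rot [-0.3 -1.5  8.7]
tq [ 0.789 -0.735 -0.13 ] rot [-3.132  0.03   0.085]
```

>>> {"method": "apply_moves", "body": {
  "motion": [
    {"offset":[0,-0.3,-1],"rotation":[-0.003,0.008,-0.12]},
    {"offset":[0,-0.3,-1.9],"rotation":[-0.003,0.008,-0.12]},
    {"offset":[0,-0.3,-1.9],"rotation":[-0.002,0.008,-0.12]},
    {"offset":[0,-0.2,-1.9],"rotation":[-0.002,0.006,-0.12]},
    {"offset":[0.1,-0.1,-1.9],"rotation":[0,0.003,-0.12]},
    {"offset":[0.3,0,-1.9],"rotation":[0,0.002,-0.12]},
    {"offset":[0.3,0,-1.9],"rotation":[0,0.001,-0.12]},
    {"offset":[0.3,0,-1.9],"rotation":[0,0,-0.12]},
    {"offset":[0.3,0,-1.9],"rotation":[0,0,-0.12]},
    {"offset":[0.3,0,-1.9],"rotation":[0,0,-0.12]}
  ]
}}

```text
time: 14.15
tool_pos: [0.5575, 0.2139, 0.1473]
tool_rot: [-3.135, 0.001, 1.288]
contact_force: [6.4, 1.1, -16.0]
opening: 0.0268
```

```bash
python3 go2.py .5577 .2166 .137 1.321
```

```text
pos [0.5575 0.2139 0.1473] yaw 1.288 q6 0.519 F [  6.4   1.1 -16. ] op 0.0268 t 14.15
offset now mm [ 2.6 -0.5 10.3] norm 10.6
rotvec [-0.007  0.001 -0.033] offset after rot [ 2.6 -0.5 10.3]
tq [-0.1   -1.512 -0.072] rot [-3.135e+00  1.000e-03  1.288e+00]
```

>>> {"method": "apply_moves", "body": {
  "motion": [
    {"offset":[0.6,0.3,-1],"rotation":[-0.002,0.001,0.12]},
    {"offset":[0.6,0.4,-1.9],"rotation":[-0.002,0.001,0.12]},
    {"offset":[0.6,0.4,-1.9],"rotation":[-0.001,0.002,0.12]},
    {"offset":[0.5,0.3,-1.9],"rotation":[0,0.003,0.12]},
    {"offset":[0.3,0.3,-1.9],"rotation":[0,0.003,0.12]},
    {"offset":[0.3,0.2,-1.9],"rotation":[0,0.003,0.12]},
    {"offset":[0.3,0.2,-1.9],"rotation":[0,0.003,0.12]},
    {"offset":[0.3,0.1,-1.9],"rotation":[0,0.003,0.12]},
    {"offset":[0.3,0.1,-1.9],"rotation":[0,0.003,0.12]},
    {"offset":[0.3,0.1,-1.9],"rotation":[0,0.003,0.12]}
  ]
}}

```text
time: 14.98
tool_pos: [0.5553, 0.2162, 0.1488]
tool_rot: [-3.131, 0.008, 0.051]
contact_force: [4.1, 2.9, -13.9]
opening: 0.0269
```

```bash
python3 go2.py .5577 .2166 .137 0.085;  python3 - <<'E'
from look import *
s=save('side','s7'); crop(s,(310,180),60,'sc7',6)
E
```

```text
pos [0.5553 0.2162 0.1488] yaw 0.051 q6 1.751 F [  4.1   2.9 -13.9] op 0.0269 t 14.98
offset now mm [ 2.5 -0.2 11.8] norm 12.1
rotvec [-0.01   0.007 -0.034] offset after rot [ 2.4 -0.2 11.8]
tq [ 0.517 -0.804  0.003] rot [-3.131  0.008  0.051]
```

View pics/sc7.png

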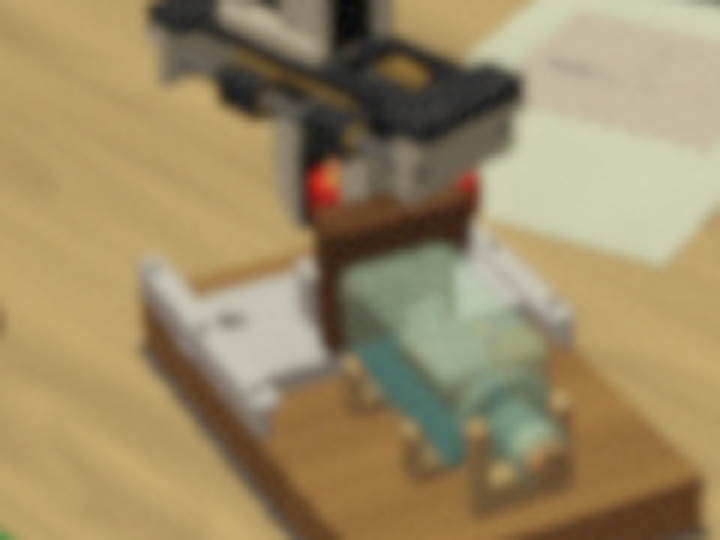

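>>> {"method": "apply_moves", "body": {
  "motion": [
    {"offset":[0.6,0,-1],"rotation":[-0.002,0.003,-0.12]},
    {"offset":[0.6,0,-1.9],"rotation":[-0.002,0.003,-0.12]},
    {"offset":[0.6,0.1,-1.9],"rotation":[-0.002,0.003,-0.12]},
    {"offset":[0.5,0.1,-1.9],"rotation":[-0.001,0.003,-0.12]},
    {"offset":[0.4,0.1,-1.9],"rotation":[0,0.002,-0.12]},
    {"offset":[0.4,0.1,-1.9],"rotation":[0,0.002,-0.12]},
    {"offset":[0.4,0.1,-1.9],"rotation":[0,0.001,-0.12]},
    {"offset":[0.4,0.1,-1.9],"rotation":[0,0,-0.12]},
    {"offset":[0.4,0.1,-1.9],"rotation":[0,0,-0.12]},
    {"offset":[0.4,0.1,-1.9],"rotation":[0,0,-0.12]}
  ]
}}

```text
time: 15.87
tool_pos: [0.5572, 0.2136, 0.1513]
tool_rot: [-3.136, 0.003, 1.269]
contact_force: [6.9, -0.5, -16.5]
opening: 0.0267
```

>>> {"method": "apply_moves", "body": {
  "motion": [
    {"offset":[0.6,0.3,-1],"rotation":[-0.002,0.001,0.12]},
    {"offset":[0.6,0.4,-1.9],"rotation":[-0.002,0.001,0.12]},
    {"offset":[0.6,0.4,-1.9],"rotation":[-0.001,0.002,0.12]},
    {"offset":[0.5,0.3,-1.9],"rotation":[0,0.003,0.12]},
    {"offset":[0.3,0.3,-1.9],"rotation":[0,0.003,0.12]},
    {"offset":[0.3,0.2,-1.9],"rotation":[0,0.003,0.12]},
    {"offset":[0.3,0.2,-1.9],"rotation":[0,0.003,0.12]},
    {"offset":[0.3,0.1,-1.9],"rotation":[0,0.003,0.12]},
    {"offset":[0.3,0.1,-1.9],"rotation":[0,0.003,0.12]},
    {"offset":[0.3,0.1,-1.9],"rotation":[0,0.003,0.12]}
  ]
}}

```text
time: 16.7
tool_pos: [0.555, 0.2158, 0.1534]
tool_rot: [-3.134, 0.007, 0.034]
contact_force: [4.9, 5.4, -17.9]
opening: 0.027
```

```bash
python3 go2.py .5577 .2166 .137 0.051
```

```text
pos [0.555  0.2158 0.1534] yaw 0.034 q6 1.77 F [  4.9   5.4 -17.9] op 0.027 t 16.7
offset now mm [ 2.8 -0.6 16.4] norm 16.7
rotvec [-0.008  0.007 -0.017] offset after rot [ 2.7 -0.6 16.4]
tq [ 1.263 -0.949 -0.039] rot [-3.134  0.007  0.034]
```

>>> {"method": "apply_moves", "body": {
  "motion": [
    {"offset":[0.6,0,-1],"rotation":[-0.002,0.003,-0.12]},
    {"offset":[0.6,0,-1.9],"rotation":[-0.002,0.003,-0.12]},
    {"offset":[0.6,0.1,-1.9],"rotation":[-0.002,0.003,-0.12]},
    {"offset":[0.5,0.1,-1.9],"rotation":[-0.001,0.003,-0.12]},
    {"offset":[0.4,0.1,-1.9],"rotation":[0,0.002,-0.12]},
    {"offset":[0.4,0.1,-1.9],"rotation":[0,0.002,-0.12]},
    {"offset":[0.4,0.1,-1.9],"rotation":[0,0.001,-0.12]},
    {"offset":[0.4,0.1,-1.9],"rotation":[0,0,-0.12]},
    {"offset":[0.4,0.1,-1.9],"rotation":[0,0,-0.12]},
    {"offset":[0.4,0.1,-1.9],"rotation":[0,0,-0.12]}
  ]
}}

```text
time: 17.53
tool_pos: [0.5571, 0.2138, 0.1564]
tool_rot: [-3.138, 0.005, 1.246]
contact_force: [1.3, 1.6, -2.8]
opening: 0.0266
```

```bash
python3 go2.py .5577 .2166 .137 1.27
```

```text
pos [0.5571 0.2138 0.1564] yaw 1.246 q6 0.565 F [ 1.3  1.6 -2.8] op 0.0266 t 17.53
offset now mm [ 3.  -0.3 19.4] norm 19.6
rotvec [-0.004  0.005 -0.025] offset after rot [ 2.9 -0.3 19.4]
tq [ 0.267 -0.387  0.006] rot [-3.138  0.005  1.246]
```

>>> {"method": "apply_moves", "body": {
  "motion": [
    {"offset":[0.5,0,-5],"rotation":[0,0,0]},
    {"offset":[0.3,0,-8],"rotation":[0,0,0]},
    {"offset":[0,0,-8],"rotation":[0,0,0]},
    {"offset":[0,0,-8],"rotation":[0,0,0]},
    {"offset":[0,0,-12],"rotation":[0,0,0]},
    {"offset":[0,0,-15],"rotation":[0,0,0]},
    {"offset":[0,0,-15],"rotation":[0,0,0]},
    {"offset":[0,0,-15],"rotation":[0,0,0]},
    {"offset":[0,0,-15],"rotation":[0,0,0]},
    {"offset":[0,0,-15],"rotation":[0,0,0]},
    {"offset":[0,0,-10],"rotation":[0,0,0]}
  ]
}}

```text
time: 18.45
tool_pos: [0.5541, 0.2156, 0.2978]
tool_rot: [-3.136, 0.005, 1.217]
contact_force: [-0.0, 0.3, -1.7]
opening: 0.027
```

```bash
python3 go2.py .48 -.14 .30 0.0;  python3 - <<'E'
from look import *
s=save('side','s8')
t=save('top','t8'); crop(t,(385,220),55,'tc8',7)
print(observe()['qpos'].round(3))
for p in (t,s):
  for q in ('tray','stand','cradle','pin1_mid'): print(q,[(np.round(d['location'],3).tolist(),round(d['score'],2)) for d in tip_of(q,p)][:3])
E
```

```text
pos [0.5541 0.2156 0.2978] yaw 1.217 q6 0.596 F [-0.   0.3 -1.7] op 0.027 t 18.45
offset now mm [-359.3   53.6   -0.8] norm 363.2
rotvec [-0.002  0.008  1.217] offset after rot [-74.1 355.6  -2.2]
tq [-0.123  0.032 -0.006] rot [-3.136  0.005  1.217]
[ 2.420e-01  4.700e-01  1.307e+00 -1.000e-03  1.369e+00  5.960e-01]
tray [([0.484, -0.144, -0.003], 0.59)]
stand [([0.601, -0.29, 0.002], 0.57)]
cradle [([0.618, 0.204, 0.053], 0.35)]
pin1_mid [([0.617, 0.204, 0.055], 0.61)]
tray [([0.48, -0.138, -0.005], 0.79), ([0.615, 0.198, 0.059], 0.68)]
stand [([0.597, -0.289, 0.002], 0.81), ([0.782, -0.122, -0.002], 0.68)]
cradle [([0.539, 0.149, -0.004], 0.83)]
pin1_mid [([0.615, 0.2, 0.057], 0.46)]
```

View pics/s8.png

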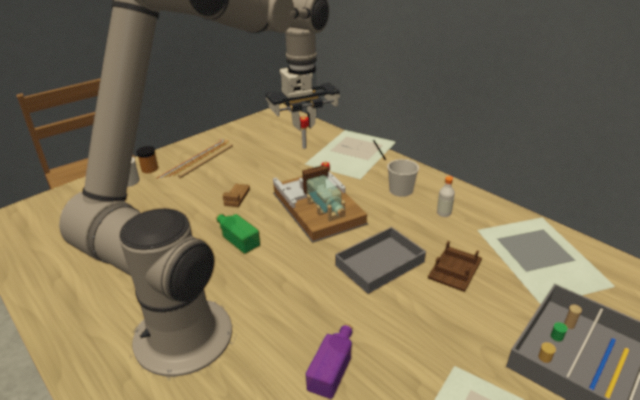

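View pics/tc8.png

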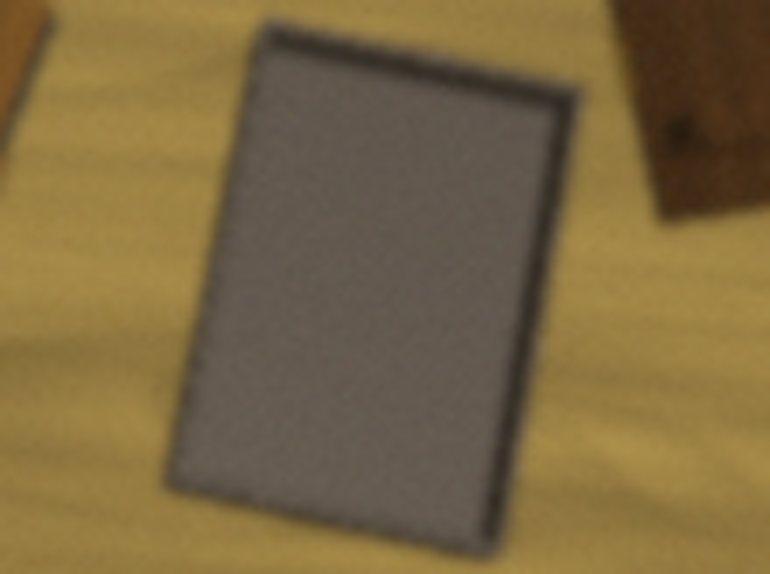

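```bash
cat > tray.py <<'E'
from look import *
def fit(p,guess_pix,z=.038):
    W=np.array([onz(p,c,z) for c in guess_pix]); return W
E
python3 - <<'E'
from tray import *
t=save('top','t9')
pix=np.array([330,178])+(np.array([[262,22],[580,90],[498,555],[168,487]])+.5)/7-.5
W=fit(t,pix); print(W.round(4), W.mean(0))
a=(W[0]+W[1]-W[2]-W[3])/2; b=(W[0]+W[3]-W[1]-W[2])/2; print(np.linalg.norm(a),np.linalg.norm(b),np.arctan2(a[1],a[0]),np.arctan2(b[1],b[0]))
c=W.mean(0)[:2]; u=a[:2]/np.linalg.norm(a); v=np.array([-u[1],u[0]])
for lat in (.022,-.022):
    th=.75; foot=c-.04*u+lat*v; 
    kn=foot+u*.0795*np.sin(th); h=.006+.0795*np.cos(th)+.007*np.sin(th)
    tcp=kn+u*.047*np.sin(th); print(lat,'foot',foot,'tcp',tcp,h+.047*np.cos(th),'yaw',np.arctan2(u[1],u[0]))
E
python3 go2.py .48 -.14 .30 -.2
```

```text
[[ 0.583  -0.0881  0.038 ]
 [ 0.5667 -0.2154  0.038 ]
 [ 0.3809 -0.1912  0.038 ]
 [ 0.3951 -0.0641  0.038 ]] [ 0.48142091 -0.13969492  0.038     ]
0.18842665692121852 0.128126603281161 -0.1281084863430632 1.4512907993943542
0.022 foot [ 0.44455938 -0.11276487] tcp [ 0.53008008 -0.12378113] 0.10333011323270168 yaw -0.1281084863430632
-0.022 foot [ 0.43893801 -0.1564043 ] tcp [ 0.52445871 -0.16742056] 0.10333011323270168 yaw -0.1281084863430632
pos [0.5542 0.2154 0.294 ] yaw 1.219 q6 0.594 F [-0.2 -0.5 -0.6] op 0.0269 t 19.0
offset now mm [-359.3   52.6   -4. ] norm 363.1
rotvec [-0.003  0.012  1.419] offset after rot [ -2.1 363.1  -6. ]
tq [-0.072  0.059 -0.046] rot [-3.133  0.007  1.219]
```

```bash
python3 go2.py .50 -.164 .30
```

```text
pos [0.5542 0.2154 0.294 ] yaw 1.219 q6 0.594 F [-0.2 -0.5 -0.6] op 0.0269 t 19.0
offset now mm [-374.9   79.6   -4.1] norm 383.3
tq [-0.072  0.059 -0.046] rot [-3.133  0.007  1.219]
```

>>> {"method": "apply_moves", "body": {
  "motion": [
    {"offset":[-16,3,0],"rotation":[0,0,0]},
    {"offset":[-33,7,0],"rotation":[0,0,0]},
    {"offset":[-33,7,0],"rotation":[0,0,0]},
    {"offset":[-33,7,0],"rotation":[0,0,0]},
    {"offset":[-33,7,0],"rotation":[0,0,0]},
    {"offset":[-33,7,0],"rotation":[0,0,0]},
    {"offset":[-33,7,0],"rotation":[0,0,0]},
    {"offset":[-33,7,0],"rotation":[0,0,0]},
    {"offset":[-33,7,0],"rotation":[0,0,0]},
    {"offset":[-33,7,0],"rotation":[0,0,0]},
    {"offset":[-33,7,0],"rotation":[0,0,0]},
    {"offset":[-16,3,0],"rotation":[0,0,0]}
  ]
}}

```text
time: 20.0
tool_pos: [0.4988, -0.1619, 0.2919]
tool_rot: [-3.129, 0.007, 1.228]
contact_force: [-0.6, -0.2, -1.1]
opening: 0.0268
```

>>> {"method": "apply_moves", "body": {
  "motion": [
    {"offset":[0,0,0],"rotation":[0,0,0.11]},
    {"offset":[0,0,0],"rotation":[0,0,0.11]},
    {"offset":[0,0,0],"rotation":[0,0,0.11]},
    {"offset":[0,0,0],"rotation":[0,0,0.11]},
    {"offset":[0,0,0],"rotation":[0,0,0.11]},
    {"offset":[0,0,0],"rotation":[0,0,0.11]},
    {"offset":[0,0,0],"rotation":[0,0,0.11]},
    {"offset":[0,0,0],"rotation":[0,0,0.11]},
    {"offset":[0,0,0],"rotation":[0,0,0.11]},
    {"offset":[0,0,0],"rotation":[0,0,0.11]},
    {"offset":[0,0,0],"rotation":[0,0,0.11]},
    {"offset":[0,0,0],"rotation":[0,0,0.11]}
  ]
}}

```text
time: 21.0
tool_pos: [0.4967, -0.1689, 0.2889]
tool_rot: [3.138, 0.019, -0.165]
contact_force: [-0.1, 0.0, -0.3]
opening: 0.027
```

```bash
python3 go2.py .5245 -.1674 .18 -.128; python3 -c "
from cell import observe
print(observe()['qpos'].round(3))"
```

```text
pos [ 0.4967 -0.1689  0.2889] yaw -0.165 q6 1.269 F [-0.1  0.  -0.3] op 0.027 t 21.0
offset now mm [ 29.2  -6.5 108.4] norm 112.4
rotvec [ 0.003  0.019 -0.037] offset after rot [ 27.3  -5.1 108.9]
tq [-0.019  0.17  -0.005] rot [ 3.138  0.019 -0.165]
[-0.469  0.352  1.518 -0.01   1.288  1.269]
```

Now tilt by about −0.75 rad about tool y (foot towards the base).

>>> {"method": "apply_moves", "body": {
  "motion": [
    {"offset":[0,0,0],"rotation":[0,-0.08,-0.03]},
    {"offset":[0,0,0],"rotation":[0,-0.1,0]},
    {"offset":[0,0,0],"rotation":[0,-0.1,0]},
    {"offset":[0,0,0],"rotation":[0,-0.1,0]},
    {"offset":[0,0,0],"rotation":[0,-0.1,0]},
    {"offset":[0,0,0],"rotation":[0,-0.1,0]},
    {"offset":[0,0,0],"rotation":[0,-0.1,0]},
    {"offset":[0,0,0],"rotation":[0,0,0]}
  ]
}}

```text
time: 21.67
tool_pos: [0.4965, -0.169, 0.2893]
tool_rot: [3.136, 0.728, -0.149]
contact_force: [0.7, -0.1, -2.1]
opening: 0.0273
```

```bash
cat > wgo.py <<'E'
# world target tcp -> current tool-frame offset; shows foot position too
from cell import observe
import numpy as np,sys
from scipy.spatial.transform import Rotation as Ro
s=observe(); R=Ro.from_euler('xyz',s['tool_rot']); z=R.apply([0,0,1])
print('pos',s['tool_pos'].round(4),'zdir',z.round(3),'tilt',np.degrees(np.arccos(-z[2])).round(1),'xdir',R.apply([1,0,0]).round(3),'q',s['qpos'].round(2),'F',s['contact_force'].round(1),'op',round(s['opening'],4),'t',round(s['time'],2))
print('foot',(s['tool_pos']+z*(.047+.0795)).round(4),'knob',(s['tool_pos']+z*.047).round(4))
if len(sys.argv)>1:
    d=np.array(list(map(float,sys.argv[1:4]))); print('to tcp target',(R.inv().apply(d-s['tool_pos'])*1000).round(1)); print('to foot target',(R.inv().apply(d-s['tool_pos']-z*.1265)*1000).round(1))
E
python3 wgo.py .439 -.156 .03
```

```text
pos [ 0.4965 -0.169   0.2893] zdir [-0.659  0.093 -0.747] tilt 41.7 xdir [ 0.738 -0.111 -0.665] q [-0.39  0.7   1.1  -0.19  2.05  1.3 ] F [ 0.7 -0.1 -2.1] op 0.0273 t 21.67
foot [ 0.4132 -0.1573  0.1949] knob [ 0.4655 -0.1646  0.2543]
to tcp target [128.7  -5.7 232.7]
to foot target [128.7  -5.7 106.2]
```

>>> {"method": "apply_moves", "body": {
  "motion": [
    {"offset":[8,0,6],"rotation":[0,0,0]},
    {"offset":[16,-1,13],"rotation":[0,0,0]},
    {"offset":[16,-1,13],"rotation":[0,0,0]},
    {"offset":[16,-1,13],"rotation":[0,0,0]},
    {"offset":[16,-1,13],"rotation":[0,0,0]},
    {"offset":[16,-1,13],"rotation":[0,0,0]},
    {"offset":[16,-1,13],"rotation":[0,0,0]},
    {"offset":[16,-1,13],"rotation":[0,0,0]},
    {"offset":[6,0,5],"rotation":[0,0,0]},
    {"offset":[0,0,0],"rotation":[0,0,0]}
  ]
}}

```text
time: 22.5
tool_pos: [0.5284, -0.1675, 0.1216]
tool_rot: [3.134, 0.687, -0.153]
contact_force: [0.3, 0.3, -1.4]
opening: 0.0268
```

```bash
python3 wgo.py .439 -.156 .01
python3 - <<'E'
from look import *
s=save('side','s10'); crop(s,(380,240),70,'sc10',5)
E
```

```text
pos [ 0.5284 -0.1675  0.1216] zdir [-0.628  0.089 -0.773] tilt 39.4 xdir [ 0.764 -0.118 -0.634] q [-0.38  0.9   1.16 -0.15  1.75  1.37] F [ 0.3  0.3 -1.4] op 0.0268 t 22.5
foot [ 0.449  -0.1562  0.0238] knob [ 0.4989 -0.1633  0.0853]
to tcp target [  1.1   1.2 143.5]
to foot target [ 1.1  1.2 17. ]
```

View pics/sc10.png

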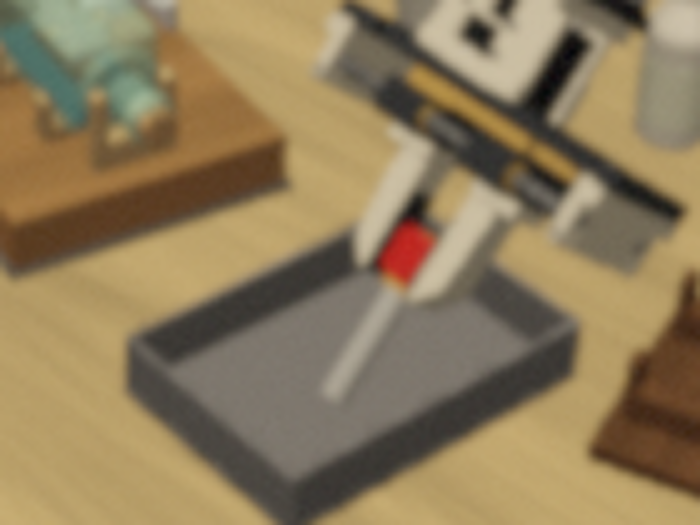

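>>> {"method": "apply_moves", "body": {
  "motion": [
    {"offset":[0,0,0],"rotation":[0,-0.09,0]},
    {"offset":[0,0,0],"rotation":[0,-0.09,0]},
    {"offset":[0,0,0],"rotation":[0,-0.09,0]},
    {"offset":[0,0,0],"rotation":[0,0,0]}
  ]
}}

```text
time: 22.88
tool_pos: [0.5292, -0.1685, 0.1296]
tool_rot: [3.128, 0.954, -0.161]
contact_force: [0.6, 0.6, -2.0]
opening: 0.0268
```

```bash
python3 wgo.py .435 -.156 .0115
```

```text
pos [ 0.5292 -0.1685  0.1296] zdir [-0.807  0.117 -0.578] tilt 54.7 xdir [ 0.571 -0.093 -0.816] q [-0.36  1.03  0.99 -0.2   2.05  1.36] F [ 0.6  0.6 -2. ] op 0.0268 t 22.88
foot [ 0.4271 -0.1536  0.0564] knob [ 0.4913 -0.1629  0.1024]
to tcp target [ 41.4   0.8 145.8]
to foot target [41.4  0.8 19.3]
```

>>> {"method": "apply_moves", "body": {
  "motion": [
    {"offset":[10,0,5],"rotation":[0,0,0]},
    {"offset":[10,0,5],"rotation":[0,0,0]},
    {"offset":[8,0,4],"rotation":[0,0,0]},
    {"offset":[5,0,2],"rotation":[0,0,0]},
    {"offset":[0,0,0],"rotation":[0,0,0]}
  ]
}}

```text
time: 23.3
tool_pos: [0.5371, -0.1706, 0.0934]
tool_rot: [3.126, 0.937, -0.163]
contact_force: [0.7, -0.6, -1.6]
opening: 0.0269
```

```bash
python3 wgo.py .435 -.156 .0115
```

```text
pos [ 0.5371 -0.1706  0.0934] zdir [-0.797  0.115 -0.593] tilt 53.7 xdir [ 0.585 -0.096 -0.805] q [-0.36  1.08  0.97 -0.2   2.    1.37] F [ 0.7 -0.6 -1.6] op 0.0269 t 23.3
foot [ 0.4362 -0.156   0.0184] knob [ 0.4996 -0.1651  0.0655]
to tcp target [4.900e+00 1.000e-01 1.315e+02]
to foot target [4.9 0.1 5. ]
```

>>> {"method": "apply_moves", "body": {
  "motion": [
    {"offset":[3,0,2],"rotation":[0,0,0]},
    {"offset":[2,0,2],"rotation":[0,0,0]},
    {"offset":[0,0,0],"rotation":[0,0,0]}
  ]
}}

```text
time: 23.55
tool_pos: [0.5368, -0.1707, 0.0873]
tool_rot: [3.125, 0.935, -0.164]
contact_force: [0.5, -0.2, 0.7]
opening: 0.027
```

>>> {"method": "apply_moves", "body": {
  "motion": [
    {"offset":[0,0,0],"rotation":[0,0,0]},
    {"offset":[0,0,0],"rotation":[0,0,0]},
    {"offset":[0,0,0],"rotation":[0,0,0]},
    {"offset":[0,0,0],"rotation":[0,0,0]}
  ],
  "grip": 0.55
}}

```text
time: 23.88
tool_pos: [0.5369, -0.1708, 0.0882]
tool_rot: [3.125, 0.934, -0.164]
contact_force: [-0.2, -0.2, 0.3]
opening: 0.0407
```

```bash
python3 wgo.py
python3 - <<'E'
from look import *
s=save('side','s11'); crop(s,(380,240),70,'sc11',5)
E
```

```text
pos [ 0.5369 -0.1708  0.0882] zdir [-0.796  0.115 -0.595] tilt 53.5 xdir [ 0.587 -0.097 -0.804] q [-0.36  1.09  0.98 -0.19  1.99  1.37] F [-0.2 -0.2  0.3] op 0.0407 t 23.88
foot [ 0.4363 -0.1563  0.013 ] knob [ 0.4995 -0.1654  0.0603]
```

View pics/sc11.png

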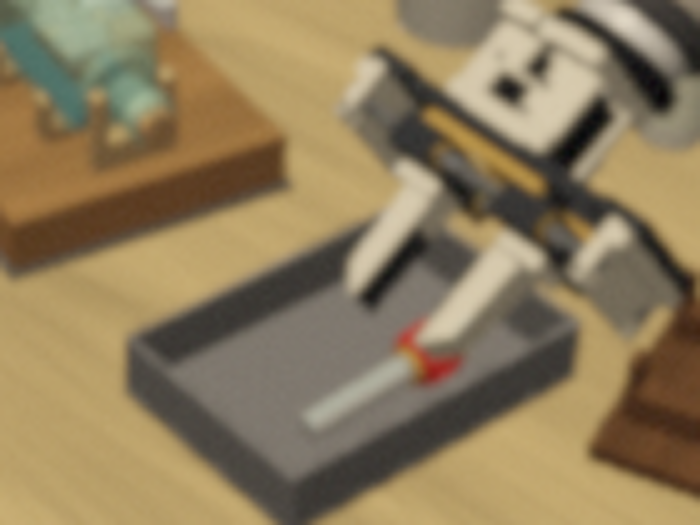

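>>> {"method": "apply_moves", "body": {
  "motion": [
    {"offset":[-16,0,-12],"rotation":[0,0,0]},
    {"offset":[-20,0,-15],"rotation":[0,0,0]},
    {"offset":[-20,0,-15],"rotation":[0,0.05,0]},
    {"offset":[-20,0,-18],"rotation":[0,0.1,0]},
    {"offset":[-18,0,-20],"rotation":[0,0.12,0]},
    {"offset":[-16,0,-22],"rotation":[0,0.12,0]},
    {"offset":[-12,0,-25],"rotation":[0,0.12,0]},
    {"offset":[-8,0,-25],"rotation":[0,0.12,0]},
    {"offset":[0,0,-5],"rotation":[0,0.12,0]},
    {"offset":[0,0,0],"rotation":[0,0.1,0]}
  ]
}}

```text
time: 24.77
tool_pos: [0.5501, -0.1706, 0.3042]
tool_rot: [3.131, 0.056, -0.151]
contact_force: [0.3, -0.2, -0.2]
opening: 0.0412
```

```bash
python3 go2.py .617 .1995 .25 0
```

```text
pos [ 0.5501 -0.1706  0.3042] yaw -0.151 q6 1.303 F [ 0.3 -0.2 -0.2] op 0.0412 t 24.77
offset now mm [  13.7 -376.4   49.6] norm 379.9
rotvec [ 0.006  0.057 -0.15 ] offset after rot [  66.9 -370.1   54.2]
tq [-0.024  0.207  0.029] rot [ 3.131  0.056 -0.151]
```

>>> {"method": "apply_moves", "body": {
  "motion": [
    {"offset":[1,-33,0],"rotation":[0,0.02,0]},
    {"offset":[1,-33,0],"rotation":[0,0.02,0]},
    {"offset":[1,-33,0],"rotation":[0,0.015,0]},
    {"offset":[1,-33,0],"rotation":[0,0,0]},
    {"offset":[1,-33,0],"rotation":[0,0,0]},
    {"offset":[1,-33,0],"rotation":[0,0,0]},
    {"offset":[1,-33,0],"rotation":[0,0,0]},
    {"offset":[1,-33,0],"rotation":[0,0,0]},
    {"offset":[1,-33,0],"rotation":[0,0,0]},
    {"offset":[1,-33,0],"rotation":[0,0,0]},
    {"offset":[1,-30,0],"rotation":[0,0,0]},
    {"offset":[0,-16,0],"rotation":[0,0,0]}
  ]
}}

```text
time: 25.77
tool_pos: [0.6168, 0.2109, 0.309]
tool_rot: [3.128, -0.021, -0.161]
contact_force: [-0.5, -0.3, 0.9]
opening: 0.0414
```

>>> {"method": "apply_moves", "body": {
  "motion": [
    {"offset":[0,0,0],"rotation":[0,0,-0.12]},
    {"offset":[0,0,0],"rotation":[0,0,-0.12]},
    {"offset":[0,0,0],"rotation":[0,0,-0.12]},
    {"offset":[0,0,0],"rotation":[0,0,-0.12]},
    {"offset":[0,0,0],"rotation":[0,0,-0.12]},
    {"offset":[0,0,0],"rotation":[0,0,-0.12]},
    {"offset":[0,0,0],"rotation":[0,0,-0.12]},
    {"offset":[0,0,0],"rotation":[0,0,-0.12]},
    {"offset":[0,0,0],"rotation":[0,0,-0.12]},
    {"offset":[0,0,0],"rotation":[0,0,-0.12]},
    {"offset":[0,0,0],"rotation":[0,0,-0.12]},
    {"offset":[0,0,0],"rotation":[0,0,-0.12]}
  ]
}}

```text
time: 26.77
tool_pos: [0.6137, 0.2181, 0.3087]
tool_rot: [3.124, 0.013, 1.337]
contact_force: [0.6, 1.4, -0.2]
opening: 0.0411
```

```bash
python3 go2.py .617 .1995 .19 1.3
python3 - <<'E'
from look import *
p=save('top','t12'); s=save('side','s12')
hsv=cv2.cvtColor(p['img'],cv2.COLOR_RGB2HSV)
m=(((hsv[...,0]<6)|(hsv[...,0]>172))&(hsv[...,1]>150)&(hsv[...,2]>90)).astype(np.uint8)
n,l,st,ce=cv2.connectedComponentsWithStats(m)
for i in range(1,n):
    if st[i,4]>8: print(st[i],ce[i],onz(p,ce[i],0.095))
for p in (p,s):
  for q in ('cradle','pin1_mid','tray','stand'): print(q,[(np.round(d['location'],3).tolist(),round(d['score'],2)) for d in tip_of(q,p)][:4])
E
```

```text
pos [0.6137 0.2181 0.3087] yaw 1.337 q6 0.467 F [ 0.6  1.4 -0.2] op 0.0411 t 26.77
offset now mm [-15.8   5.4 119. ] norm 120.2
rotvec [0.018 0.013 0.037] offset after rot [-17.    8.1 118.7]
tq [-0.08   0.098  0.025] rot [3.124 0.013 1.337]
[258 148  10  10  51] [262.8627451  153.17647059] [0.61683861 0.20028262 0.095     ]
[387 204  12  10  87] [392.73563218 208.34482759] [ 0.49832897 -0.15266903  0.095     ]
cradle [([0.54, 0.15, 0.002], 0.62)]
pin1_mid [([0.617, 0.203, 0.052], 0.65)]
tray [([0.483, -0.141, -0.003], 0.82)]
stand [([0.604, -0.288, 0.004], 0.8), ([0.557, 0.219, 0.033], 0.61)]
cradle [([0.54, 0.15, -0.006], 0.72), ([0.476, -0.162, 0.018], 0.64), ([0.595, -0.288, 0.0], 0.5)]
pin1_mid [([0.615, 0.199, 0.059], 0.5)]
tray [([0.481, -0.139, 0.001], 0.8)]
stand [([0.594, -0.29, 0.002], 0.87)]
```

View pics/s12.png

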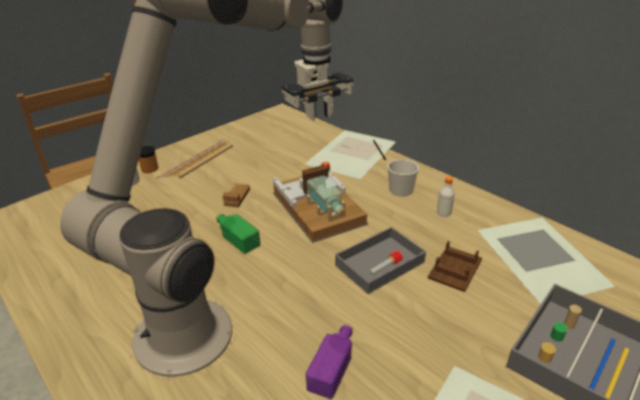

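View pics/t12.png

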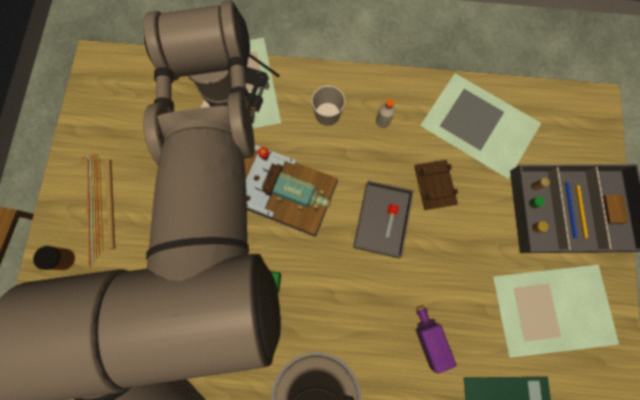

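>>> {"method": "apply_moves", "body": {
  "motion": [
    {"offset":[-5,2,15],"rotation":[0.006,0.004,0]},
    {"offset":[-6,2,15],"rotation":[0.006,0.004,0]},
    {"offset":[-5,1,15],"rotation":[0.005,0.004,0]},
    {"offset":[0,0,15],"rotation":[0.002,0,0]},
    {"offset":[0,0,15],"rotation":[0.002,0,0]},
    {"offset":[0,0,15],"rotation":[0.002,0,0]},
    {"offset":[0,0,10],"rotation":[0,0,0]},
    {"offset":[0,0,0],"rotation":[0,0,0]}
  ]
}}

```text
time: 27.93
tool_pos: [0.6162, 0.2004, 0.2065]
tool_rot: [-3.14, -0.002, 1.324]
contact_force: [-0.6, -1.0, -0.3]
opening: 0.0412
```

```bash
python3 go2.py .617 .1998 .136 1.337
```

```text
pos [0.6162 0.2004 0.2065] yaw 1.324 q6 0.441 F [-0.6 -1.  -0.3] op 0.0412 t 27.93
offset now mm [-0.6  1.  70.5] norm 70.5
rotvec [-0.001 -0.002 -0.013] offset after rot [-0.4  0.9 70.5]
tq [-0.119  0.106  0.027] rot [-3.140e+00 -2.000e-03  1.324e+00]
```

>>> {"method": "apply_moves", "body": {
  "motion": [
    {"offset":[0,0.5,10],"rotation":[0.001,0,0]},
    {"offset":[0,0.5,10],"rotation":[0.001,0,0]},
    {"offset":[0,0,10],"rotation":[0.001,0,0]},
    {"offset":[0,0,10],"rotation":[0.001,0,0]},
    {"offset":[0,0,0],"rotation":[0,0,0]}
  ]
}}

```text
time: 28.35
tool_pos: [0.6181, 0.2007, 0.1647]
tool_rot: [-3.139, -0.004, 1.324]
contact_force: [-0.0, -0.8, -0.8]
opening: 0.0414
```

```bash
python3 go2.py .617 .1998 .136 1.337
```

```text
pos [0.6181 0.2007 0.1647] yaw 1.324 q6 0.439 F [-0.  -0.8 -0.8] op 0.0414 t 28.35
offset now mm [-1.2 -0.8 28.7] norm 28.8
rotvec [-0.003 -0.004 -0.013] offset after rot [-1.1 -0.9 28.7]
tq [-0.162  0.119 -0.027] rot [-3.139 -0.004  1.324]
```

>>> {"method": "apply_moves", "body": {
  "motion": [
    {"offset":[-0.5,-0.5,9],"rotation":[-0.001,-0.001,0]},
    {"offset":[-0.5,-0.5,9],"rotation":[-0.001,-0.001,0]},
    {"offset":[0,0,8],"rotation":[0,0,0]},
    {"offset":[0,0,0],"rotation":[0,0,0]}
  ]
}}

```text
time: 28.68
tool_pos: [0.6169, 0.2001, 0.1362]
tool_rot: [-3.142, -0.002, 1.324]
contact_force: [-0.2, -0.5, 0.2]
opening: 0.0412
```

```bash
python3 go2.py .617 .1998 .136 1.337
```

```text
pos [0.6169 0.2001 0.1362] yaw 1.324 q6 0.441 F [-0.2 -0.5  0.2] op 0.0412 t 28.68
offset now mm [-0.3  0.2  0.2] norm 0.4
rotvec [-0.    -0.002 -0.013] offset after rot [-0.3  0.2  0.2]
tq [-0.138  0.153  0.033] rot [-3.142e+00 -2.000e-03  1.324e+00]
```

>>> {"method": "apply_moves", "body": {
  "motion": [
    {"offset":[0,0,0],"rotation":[0,0,0]},
    {"offset":[0,0,0],"rotation":[0,0,0]},
    {"offset":[0,0,0],"rotation":[0,0,0]},
    {"offset":[0,0,0],"rotation":[0,0,0]}
  ],
  "grip": 1,
  "grip_force": 55
}}

```text
time: 29.02
tool_pos: [0.6176, 0.1998, 0.1358]
tool_rot: [3.14, -0.002, 1.324]
contact_force: [1.1, 0.4, -3.6]
opening: 0.0267
```

>>> {"method": "apply_moves", "body": {
  "motion": [
    {"offset":[0.1,0.2,-1],"rotation":[0,0,0.12]},
    {"offset":[0.1,0.2,-1.8],"rotation":[0,0,0.12]},
    {"offset":[0.1,0.2,-1.8],"rotation":[0,0.001,0.12]},
    {"offset":[0.2,0.2,-1.8],"rotation":[0,0.002,0.12]},
    {"offset":[0.2,0.1,-1.8],"rotation":[0,0.002,0.12]},
    {"offset":[0.2,0.1,-1.8],"rotation":[0,0.002,0.12]},
    {"offset":[0.2,0.1,-1.8],"rotation":[0,0.002,0.12]},
    {"offset":[0.2,0.1,-1.8],"rotation":[0,0.002,0.12]},
    {"offset":[0.2,0.1,-1.8],"rotation":[0,0.002,0.12]},
    {"offset":[0.2,0,-1.8],"rotation":[0,0.002,0.12]}
  ]
}}

```text
time: 29.85
tool_pos: [0.6176, 0.199, 0.1369]
tool_rot: [-3.136, -0.0, 0.079]
contact_force: [1.3, 1.5, -12.1]
opening: 0.0276
```

```bash
python3 go2.py .617 .1998 .136 0.1
```

```text
pos [0.6176 0.199  0.1369] yaw 0.079 q6 1.68 F [  1.3   1.5 -12.1] op 0.0276 t 29.85
offset now mm [-0.5 -0.8  0.9] norm 1.3
rotvec [-0.006 -0.    -0.021] offset after rot [-0.5 -0.9  0.9]
tq [ 0.375 -0.464 -0.028] rot [-3.136 -0.     0.079]
```

>>> {"method": "apply_moves", "body": {
  "motion": [
    {"offset":[0,-0.1,-1],"rotation":[-0.002,0.001,-0.12]},
    {"offset":[0.1,0,-2],"rotation":[-0.001,0.002,-0.12]},
    {"offset":[0.1,0,-2],"rotation":[-0.001,0.002,-0.12]},
    {"offset":[0.2,0,-2],"rotation":[0,0.002,-0.12]},
    {"offset":[0.2,0,-2],"rotation":[0,0.001,-0.12]},
    {"offset":[0.2,0,-2],"rotation":[0,0.001,-0.12]},
    {"offset":[0.2,0,-2],"rotation":[0,0.001,-0.12]},
    {"offset":[0.2,0.1,-2],"rotation":[0,0,-0.12]},
    {"offset":[0.2,0.1,-2],"rotation":[0,0,-0.12]},
    {"offset":[0.2,0.1,-2],"rotation":[0,0,-0.12]}
  ]
}}

```text
time: 30.68
tool_pos: [0.6176, 0.1992, 0.1382]
tool_rot: [-3.136, -0.005, 1.306]
contact_force: [4.7, -0.1, -13.7]
opening: 0.0267
```

```bash
python3 go2.py .6175 .1998 .136 1.3
```

```text
pos [0.6176 0.1992 0.1382] yaw 1.306 q6 0.453 F [  4.7  -0.1 -13.7] op 0.0267 t 30.68
offset now mm [ 0.5 -0.2  2.2] norm 2.3
rotvec [-0.005 -0.005  0.006] offset after rot [ 0.6 -0.2  2.2]
tq [-0.241 -0.796 -0.19 ] rot [-3.136 -0.005  1.306]
```

>>> {"method": "apply_moves", "body": {
  "motion": [
    {"offset":[0.2,0.2,-1],"rotation":[-0.001,-0.001,0.12]},
    {"offset":[0.2,0.2,-2.2],"rotation":[-0.001,-0.001,0.12]},
    {"offset":[0.2,0.2,-2.2],"rotation":[-0.001,0,0.12]},
    {"offset":[0.2,0.2,-2.2],"rotation":[0,0.001,0.12]},
    {"offset":[0.2,0.1,-2.2],"rotation":[0,0.002,0.12]},
    {"offset":[0.2,0.1,-2.2],"rotation":[0,0.002,0.12]},
    {"offset":[0.2,0.1,-2.2],"rotation":[0,0.002,0.12]},
    {"offset":[0.2,0.1,-2.2],"rotation":[0,0.002,0.12]},
    {"offset":[0.2,0.1,-2.2],"rotation":[0,0.002,0.12]},
    {"offset":[0.2,0,-2.2],"rotation":[0,0.002,0.12]}
  ]
}}

```text
time: 31.52
tool_pos: [0.6179, 0.199, 0.1394]
tool_rot: [-3.135, 0.006, 0.078]
contact_force: [3.9, 3.1, -12.8]
opening: 0.0272
```

>>> {"method": "apply_moves", "body": {
  "motion": [
    {"offset":[0,-0.1,-1],"rotation":[-0.002,0.001,-0.12]},
    {"offset":[0.1,0,-2.2],"rotation":[-0.001,0.002,-0.12]},
    {"offset":[0.1,0,-2.2],"rotation":[-0.001,0.002,-0.12]},
    {"offset":[0.2,0,-2.2],"rotation":[0,0.002,-0.12]},
    {"offset":[0.2,0,-2.2],"rotation":[0,0.001,-0.12]},
    {"offset":[0.2,0,-2.2],"rotation":[0,0,-0.12]},
    {"offset":[0.2,0.1,-2.2],"rotation":[0,0,-0.12]},
    {"offset":[0.2,0.1,-2.2],"rotation":[0,-0.001,-0.12]},
    {"offset":[0.2,0.1,-2.2],"rotation":[0,-0.001,-0.12]},
    {"offset":[0.2,0.1,-2.2],"rotation":[0,-0.001,-0.12]}
  ]
}}

```text
time: 32.35
tool_pos: [0.6184, 0.199, 0.1408]
tool_rot: [-3.129, 0.003, 1.305]
contact_force: [6.0, 0.8, -13.8]
opening: 0.0269
```

```bash
python3 go2.py .6175 .1998 .136 1.3
```

```text
pos [0.6184 0.199  0.1408] yaw 1.305 q6 0.456 F [  6.    0.8 -13.8] op 0.0269 t 32.35
offset now mm [ 0.5 -1.   4.8] norm 4.9
rotvec [-0.013  0.003  0.005] offset after rot [ 0.5 -1.1  4.8]
tq [-0.047 -1.006 -0.05 ] rot [-3.129e+00  3.000e-03  1.305e+00]
```

>>> {"method": "apply_moves", "body": {
  "motion": [
    {"offset":[0.2,0,-1.2],"rotation":[-0.003,0.001,0.12]},
    {"offset":[0.2,0,-2.6],"rotation":[-0.003,0.001,0.12]},
    {"offset":[0.2,0,-2.6],"rotation":[-0.003,0.001,0.12]},
    {"offset":[0.2,0,-2.6],"rotation":[-0.002,0.002,0.12]},
    {"offset":[0.2,0.1,-2.6],"rotation":[0,0.002,0.12]},
    {"offset":[0.2,0.1,-2.6],"rotation":[0,0.002,0.12]},
    {"offset":[0.2,0.1,-2.6],"rotation":[0,0.002,0.12]},
    {"offset":[0.2,0.1,-2.6],"rotation":[0,0.002,0.12]},
    {"offset":[0.2,0.1,-2.6],"rotation":[0,0.002,0.12]},
    {"offset":[0.2,0,-2.6],"rotation":[0,0.002,0.12]}
  ]
}}

```text
time: 33.18
tool_pos: [0.6178, 0.1994, 0.1421]
tool_rot: [-3.138, 0.009, 0.077]
contact_force: [6.1, -0.7, -18.7]
opening: 0.0271
```

>>> {"method": "apply_moves", "body": {
  "motion": [
    {"offset":[0,-0.1,-1.2],"rotation":[-0.002,0.001,-0.12]},
    {"offset":[0.1,0,-2.6],"rotation":[-0.001,0.002,-0.12]},
    {"offset":[0.1,0,-2.6],"rotation":[-0.001,0.002,-0.12]},
    {"offset":[0.2,0,-2.6],"rotation":[-0.001,0.002,-0.12]},
    {"offset":[0.2,0,-2.6],"rotation":[-0.001,0.001,-0.12]},
    {"offset":[0.2,0,-2.6],"rotation":[-0.001,0,-0.12]},
    {"offset":[0.2,0,-2.6],"rotation":[-0.001,0,-0.12]},
    {"offset":[0.2,0,-2.6],"rotation":[-0.001,0,-0.12]},
    {"offset":[0.2,0,-2.6],"rotation":[-0.001,0,-0.12]},
    {"offset":[0.2,0,-2.6],"rotation":[-0.001,0,-0.12]}
  ]
}}

```text
time: 34.02
tool_pos: [0.6178, 0.2, 0.1433]
tool_rot: [-3.132, 0.007, 1.305]
contact_force: [5.8, 1.6, -17.6]
opening: 0.0271
```

```bash
python3 go2.py .6175 .1998 .136 1.3
```

```text
pos [0.6178 0.2    0.1433] yaw 1.305 q6 0.463 F [  5.8   1.6 -17.6] op 0.0271 t 34.02
offset now mm [-0.3 -0.2  7.3] norm 7.3
rotvec [-0.009  0.007  0.005] offset after rot [-0.3 -0.2  7.3]
tq [ 0.207 -1.262 -0.129] rot [-3.132  0.007  1.305]
```

>>> {"method": "apply_moves", "body": {
  "motion": [
    {"offset":[0.2,0,-1.2],"rotation":[-0.003,0.002,0.12]},
    {"offset":[0.2,0,-2.4],"rotation":[-0.002,0.002,0.12]},
    {"offset":[0.2,0,-2.4],"rotation":[-0.002,0.002,0.12]},
    {"offset":[0.2,0,-2.4],"rotation":[-0.001,0.002,0.12]},
    {"offset":[0.2,0.1,-2.4],"rotation":[0,0.002,0.12]},
    {"offset":[0.2,0.1,-2.4],"rotation":[0,0.002,0.12]},
    {"offset":[0.2,0.1,-2.4],"rotation":[0,0.002,0.12]},
    {"offset":[0.2,0.1,-2.4],"rotation":[0,0.002,0.12]},
    {"offset":[0.2,0.1,-2.4],"rotation":[0,0.002,0.12]},
    {"offset":[0.2,0,-2.4],"rotation":[0,0.002,0.12]}
  ]
}}

```text
time: 34.85
tool_pos: [0.6174, 0.2006, 0.1447]
tool_rot: [-3.139, 0.006, 0.076]
contact_force: [4.9, 3.4, -16.0]
opening: 0.0273
```

>>> {"method": "apply_moves", "body": {
  "motion": [
    {"offset":[0,-0.1,-1.2],"rotation":[-0.002,0.002,-0.12]},
    {"offset":[0.1,0,-2.4],"rotation":[-0.001,0.003,-0.12]},
    {"offset":[0.1,0,-2.4],"rotation":[-0.001,0.003,-0.12]},
    {"offset":[0.2,0,-2.4],"rotation":[-0.001,0.002,-0.12]},
    {"offset":[0.2,0,-2.4],"rotation":[-0.001,0.001,-0.12]},
    {"offset":[0.2,0,-2.4],"rotation":[-0.001,0.001,-0.12]},
    {"offset":[0.2,0,-2.4],"rotation":[-0.001,0,-0.12]},
    {"offset":[0.2,0,-2.4],"rotation":[-0.001,0,-0.12]},
    {"offset":[0.2,0,-2.4],"rotation":[-0.001,0,-0.12]},
    {"offset":[0.2,0,-2.4],"rotation":[-0.001,0,-0.12]}
  ]
}}

```text
time: 35.68
tool_pos: [0.6174, 0.2007, 0.146]
tool_rot: [-3.139, 0.005, 1.304]
contact_force: [6.4, 0.7, -17.8]
opening: 0.0272
```

```bash
python3 go2.py .6175 .1998 .136 1.3;  python3 - <<'E'
from look import *
s=save('side','s13'); crop(s,(310,180),60,'sc13',6)
E
```

```text
pos [0.6174 0.2007 0.146 ] yaw 1.304 q6 0.466 F [  6.4   0.7 -17.8] op 0.0272 t 35.68
offset now mm [-0.8  0.4 10. ] norm 10.1
rotvec [-0.003  0.005  0.004] offset after rot [-0.9  0.3 10. ]
tq [ 0.214 -1.481 -0.099] rot [-3.139  0.005  1.304]
```

View pics/sc13.png

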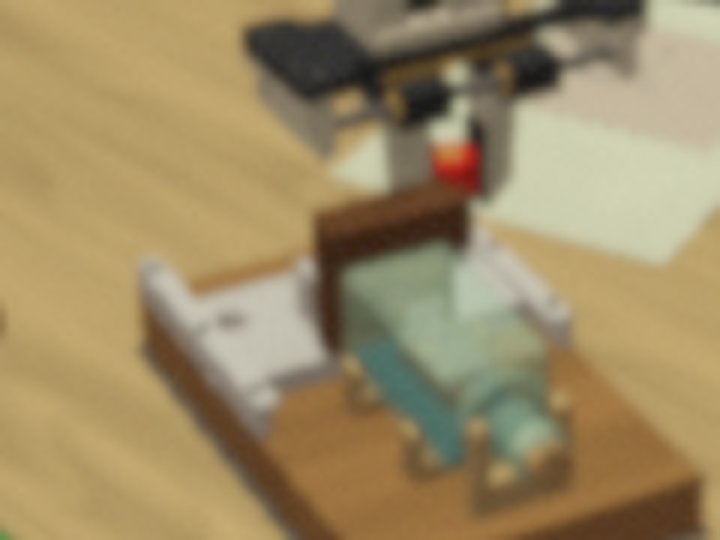

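Pin1's knob has risen with the gripper, and the cradle sits unmoved. I'll carry on.

>>> {"method": "apply_moves", "body": {
  "motion": [
    {"offset":[0.1,0,-1.2],"rotation":[-0.002,0.002,0.12]},
    {"offset":[0.1,0,-2.3],"rotation":[-0.001,0.002,0.12]},
    {"offset":[0.1,0,-2.3],"rotation":[-0.001,0.002,0.12]},
    {"offset":[0.1,0,-2.3],"rotation":[-0.001,0.002,0.12]},
    {"offset":[0.2,0,-2.3],"rotation":[0,0.002,0.12]},
    {"offset":[0.2,0,-2.3],"rotation":[0,0.002,0.12]},
    {"offset":[0.2,0,-2.3],"rotation":[0,0.002,0.12]},
    {"offset":[0.2,0,-2.3],"rotation":[0,0.002,0.12]},
    {"offset":[0.2,0.1,-2.3],"rotation":[0,0.002,0.12]},
    {"offset":[0.2,0.1,-2.3],"rotation":[0,0.002,0.12]}
  ]
}}

```text
time: 36.57
tool_pos: [0.6169, 0.2009, 0.1476]
tool_rot: [-3.138, 0.0, 0.069]
contact_force: [4.4, 1.6, -13.3]
opening: 0.0272
```

>>> {"method": "apply_moves", "body": {
  "motion": [
    {"offset":[0,0,-1.2],"rotation":[-0.002,0.002,-0.12]},
    {"offset":[0.1,0,-2.3],"rotation":[-0.001,0.003,-0.12]},
    {"offset":[0.1,0,-2.3],"rotation":[-0.001,0.003,-0.12]},
    {"offset":[0.1,0,-2.3],"rotation":[-0.001,0.002,-0.12]},
    {"offset":[0.1,0,-2.3],"rotation":[-0.001,0.001,-0.12]},
    {"offset":[0.1,0,-2.3],"rotation":[-0.001,0.001,-0.12]},
    {"offset":[0.1,0,-2.3],"rotation":[-0.001,0,-0.12]},
    {"offset":[0.1,0,-2.3],"rotation":[-0.001,0,-0.12]},
    {"offset":[0.1,0,-2.3],"rotation":[-0.001,0,-0.12]},
    {"offset":[0.1,0,-2.3],"rotation":[-0.001,0,-0.12]}
  ]
}}

```text
time: 37.4
tool_pos: [0.6164, 0.2004, 0.1493]
tool_rot: [3.138, 0.002, 1.296]
contact_force: [5.1, 0.1, -13.9]
opening: 0.0269
```

>>> {"method": "apply_moves", "body": {
  "motion": [
    {"offset":[0.1,0,-1.2],"rotation":[-0.002,0.002,0.12]},
    {"offset":[0.1,0,-2.3],"rotation":[-0.001,0.002,0.12]},
    {"offset":[0.1,0,-2.3],"rotation":[-0.001,0.002,0.12]},
    {"offset":[0.1,0,-2.3],"rotation":[-0.001,0.002,0.12]},
    {"offset":[0.2,0,-2.3],"rotation":[0,0.002,0.12]},
    {"offset":[0.2,0,-2.3],"rotation":[0,0.002,0.12]},
    {"offset":[0.2,0,-2.3],"rotation":[0,0.002,0.12]},
    {"offset":[0.2,0,-2.3],"rotation":[0,0.002,0.12]},
    {"offset":[0.2,0.1,-2.3],"rotation":[0,0.002,0.12]},
    {"offset":[0.2,0.1,-2.3],"rotation":[0,0.002,0.12]}
  ]
}}

```text
time: 38.23
tool_pos: [0.6158, 0.2003, 0.1516]
tool_rot: [-3.137, -0.007, 0.067]
contact_force: [5.9, 4.2, -14.9]
opening: 0.0272
```

```bash
python3 go2.py .6175 .1998 .136 0.076
```

```text
pos [0.6158 0.2003 0.1516] yaw 0.067 q6 1.697 F [  5.9   4.2 -14.9] op 0.0272 t 38.23
offset now mm [ 1.5  0.7 15.7] norm 15.7
rotvec [-0.004 -0.007 -0.009] offset after rot [ 1.6  0.6 15.6]
tq [ 0.875 -1.061  0.051] rot [-3.137 -0.007  0.067]
```

>>> {"method": "apply_moves", "body": {
  "motion": [
    {"offset":[0.4,0,-1.2],"rotation":[-0.001,-0.001,-0.12]},
    {"offset":[0.4,0.1,-2.2],"rotation":[-0.001,-0.001,-0.12]},
    {"offset":[0.3,0.1,-2.2],"rotation":[-0.001,0,-0.12]},
    {"offset":[0.2,0.1,-2.2],"rotation":[0,0,-0.12]},
    {"offset":[0.2,0.1,-2.2],"rotation":[0,0,-0.12]},
    {"offset":[0.1,0.1,-2.2],"rotation":[0,0,-0.12]},
    {"offset":[0.1,0.1,-2.2],"rotation":[0,0,-0.12]},
    {"offset":[0.1,0.1,-2.2],"rotation":[0,0,-0.12]},
    {"offset":[0.1,0.1,-2.2],"rotation":[0,0,-0.12]},
    {"offset":[0.1,0.1,-2.2],"rotation":[0,0,-0.12]}
  ]
}}

```text
time: 39.07
tool_pos: [0.6177, 0.1992, 0.1541]
tool_rot: [-3.135, 0.003, 1.296]
contact_force: [4.9, 1.3, -12.6]
opening: 0.0268
```

>>> {"method": "apply_moves", "body": {
  "motion": [
    {"offset":[0.1,0.1,-1.2],"rotation":[-0.001,0.001,0.12]},
    {"offset":[0.1,0.1,-2.2],"rotation":[-0.001,0.001,0.12]},
    {"offset":[0.1,0.1,-2.2],"rotation":[-0.001,0.001,0.12]},
    {"offset":[0.1,0.1,-2.2],"rotation":[-0.001,0.001,0.12]},
    {"offset":[0.2,0,-2.2],"rotation":[0,0.001,0.12]},
    {"offset":[0.2,0,-2.2],"rotation":[0,0.001,0.12]},
    {"offset":[0.2,0,-2.2],"rotation":[0,0.001,0.12]},
    {"offset":[0.2,0,-2.2],"rotation":[0,0.001,0.12]},
    {"offset":[0.2,0,-2.2],"rotation":[0,0.001,0.12]},
    {"offset":[0.2,0,-2.2],"rotation":[0,0.001,0.12]}
  ]
}}

```text
time: 39.9
tool_pos: [0.6184, 0.2007, 0.1722]
tool_rot: [-3.138, 0.001, 0.067]
contact_force: [-0.5, 0.2, -0.8]
opening: 0.0273
```

```bash
python3 go2.py .6175 .1998 .136 0.076
```

```text
pos [0.6184 0.2007 0.1722] yaw 0.067 q6 1.697 F [-0.5  0.2 -0.8] op 0.0273 t 39.9
offset now mm [-0.9  1.  36.1] norm 36.2
rotvec [-0.004  0.001 -0.009] offset after rot [-1.   0.9 36.2]
tq [-0.042  0.112  0.001] rot [-3.138e+00  1.000e-03  6.700e-02]
```

Loose. I'll lift it clear.

>>> {"method": "apply_moves", "body": {
  "motion": [
    {"offset":[0,0,-8],"rotation":[0,0,0]},
    {"offset":[0,0,-12],"rotation":[0,0,0]},
    {"offset":[0,0,-15],"rotation":[0,0,0]},
    {"offset":[0,0,-15],"rotation":[0,0,0]},
    {"offset":[0,0,-15],"rotation":[0,0,0]},
    {"offset":[0,0,-15],"rotation":[0,0,0]},
    {"offset":[0,0,-15],"rotation":[0,0,0]},
    {"offset":[0,0,-15],"rotation":[0,0,0]},
    {"offset":[0,0,-8],"rotation":[0,0,0]}
  ]
}}

```text
time: 40.65
tool_pos: [0.6166, 0.2005, 0.2997]
tool_rot: [-3.136, 0.003, 0.095]
contact_force: [0.6, 1.0, 0.4]
opening: 0.0273
```

```bash
python3 go2.py .502 -.12 .30 -.128
python3 - <<'E'
from look import *
s=save('side','s14'); t=save('top','t14'); crop(t,(385,220),55,'tc14',7)
for p in (t,s):
  for q in ('cradle','tray','stand'): print(q,[(np.round(d['location'],3).tolist(),round(d['score'],2)) for d in tip_of(q,p)][:2])
E
```

```text
pos [0.6166 0.2005 0.2997] yaw 0.095 q6 1.67 F [0.6 1.  0.4] op 0.0273 t 40.65
offset now mm [-144.4  308.2   -1.4] norm 340.4
rotvec [-0.005  0.004  0.223] offset after rot [-7.270e+01  3.325e+02 -3.000e-01]
tq [-0.066  0.17  -0.041] rot [-3.136e+00  3.000e-03  9.500e-02]
cradle [([0.543, 0.148, 0.0], 0.87)]
tray [([0.484, -0.144, -0.001], 0.88)]
stand [([0.617, -0.321, -0.0], 0.62)]
cradle [([0.542, 0.153, -0.001], 0.69)]
tray [([0.478, -0.141, -0.002], 0.88)]
stand [([0.61, -0.321, -0.001], 0.93)]
```

View pics/s14.png

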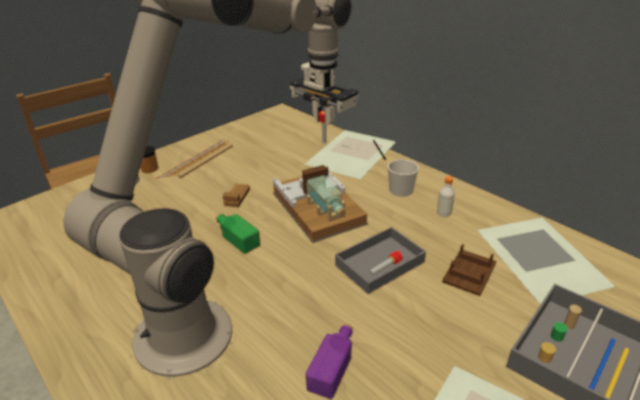

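View pics/tc14.png

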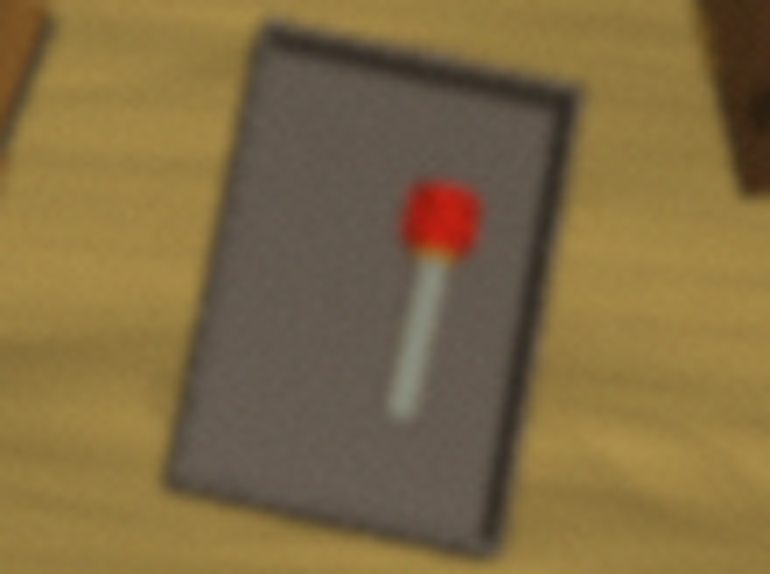

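>>> {"method": "apply_moves", "body": {
  "motion": [
    {"offset":[-6,14,0],"rotation":[0,0,0]},
    {"offset":[-13,30,0],"rotation":[0,0,0.03]},
    {"offset":[-13,30,0],"rotation":[0,0,0.03]},
    {"offset":[-13,30,0],"rotation":[0,0,0.03]},
    {"offset":[-13,30,0],"rotation":[0,0,0.03]},
    {"offset":[-13,30,0],"rotation":[0,0,0.03]},
    {"offset":[-13,30,0],"rotation":[0,0,0.03]},
    {"offset":[-10,30,0],"rotation":[0,0,0.03]},
    {"offset":[-8,30,0],"rotation":[0,0,0]},
    {"offset":[-8,30,0],"rotation":[0,0,0]},
    {"offset":[-4,15,0],"rotation":[0,0,0]},
    {"offset":[0,0,0],"rotation":[0,0,0]}
  ]
}}

```text
time: 42.05
tool_pos: [0.4864, -0.1062, 0.2864]
tool_rot: [-3.139, 0.023, -0.121]
contact_force: [-0.0, 0.5, -0.8]
opening: 0.0271
```

```bash
python3 go2.py .51 -.118 .30 -.128
```

```text
pos [ 0.4864 -0.1062  0.2864] yaw -0.121 q6 1.325 F [-0.   0.5 -0.8] op 0.0271 t 42.05
offset now mm [ 24.5   8.8 -14.2] norm 29.6
rotvec [-0.002  0.023  0.007] offset after rot [ 24.9   8.7 -13.6]
tq [-0.052  0.147 -0.028] rot [-3.139  0.023 -0.121]
```

>>> {"method": "apply_moves", "body": {
  "motion": [
    {"offset":[0,0,0],"rotation":[0,-0.06,0]},
    {"offset":[0,0,0],"rotation":[0,-0.11,0]},
    {"offset":[0,0,0],"rotation":[0,-0.11,0]},
    {"offset":[0,0,0],"rotation":[0,-0.11,0]},
    {"offset":[0,0,0],"rotation":[0,-0.11,0]},
    {"offset":[0,0,0],"rotation":[0,-0.11,0]},
    {"offset":[0,0,0],"rotation":[0,-0.11,0]},
    {"offset":[0,0,0],"rotation":[0,-0.11,0]},
    {"offset":[0,0,0],"rotation":[0,-0.08,0]},
    {"offset":[0,0,0],"rotation":[0,0,0]}
  ]
}}

```text
time: 42.88
tool_pos: [0.4885, -0.101, 0.2844]
tool_rot: [-3.139, 0.974, -0.117]
contact_force: [0.9, -0.4, -1.2]
opening: 0.027
```

```bash
python3 wgo.py .445 -.107 .035
```

```text
pos [ 0.4885 -0.101   0.2844] zdir [-0.821  0.099 -0.562] tilt 55.8 xdir [ 0.558 -0.066 -0.827] q [-0.29  0.78  1.1  -0.17  2.23  1.37] F [ 0.9 -0.4 -1.2] op 0.027 t 42.88
foot [ 0.3846 -0.0885  0.2134] knob [ 0.4499 -0.0963  0.258 ]
to tcp target [182.5  11.4 175.2]
to foot target [182.5  11.4  48.7]
```

>>> {"method": "apply_moves", "body": {
  "motion": [
    {"offset":[10,1,3],"rotation":[0,0,0]},
    {"offset":[20,1,5],"rotation":[0,0,0]},
    {"offset":[20,1,5],"rotation":[0,0,0]},
    {"offset":[20,1,5],"rotation":[0,0,0]},
    {"offset":[20,1,5],"rotation":[0,0,0]},
    {"offset":[20,1,5],"rotation":[0,0,0]},
    {"offset":[20,1,5],"rotation":[0,0,0]},
    {"offset":[20,2,6],"rotation":[0,0,0]},
    {"offset":[15,2,5],"rotation":[0,0,0]},
    {"offset":[0,0,0],"rotation":[0,0,0]}
  ]
}}

```text
time: 43.72
tool_pos: [0.5518, -0.1156, 0.1137]
tool_rot: [3.141, 0.935, -0.115]
contact_force: [0.5, 0.2, -1.0]
opening: 0.0273
```

```bash
python3 wgo.py .444 -.107 .013
```

```text
pos [ 0.5518 -0.1156  0.1137] zdir [-0.799  0.091 -0.594] tilt 53.6 xdir [ 0.59  -0.068 -0.805] q [-0.28  1.06  0.96 -0.15  2.04  1.4 ] F [ 0.5  0.2 -1. ] op 0.0273 t 43.72
foot [ 0.4506 -0.104   0.0386] knob [ 0.5142 -0.1113  0.0858]
to tcp target [ 16.8   3.7 146.7]
to foot target [16.8  3.7 20.2]
```

>>> {"method": "apply_moves", "body": {
  "motion": [
    {"offset":[6,1,7],"rotation":[0,0,0]},
    {"offset":[6,1,7],"rotation":[0,0,0]},
    {"offset":[3,1,4],"rotation":[0,0,0]},
    {"offset":[1,0,1],"rotation":[0,0,0]},
    {"offset":[0,0,0],"rotation":[0,0,0]}
  ]
}}

```text
time: 44.13
tool_pos: [0.5454, -0.1174, 0.0897]
tool_rot: [3.14, 0.927, -0.115]
contact_force: [-0.5, -0.5, -0.7]
opening: 0.0269
```

```bash
python3 wgo.py .444 -.107 .013
```

```text
pos [ 0.5454 -0.1174  0.0897] zdir [-0.795  0.09  -0.6  ] tilt 53.1 xdir [ 0.596 -0.069 -0.8  ] q [-0.29  1.07  1.   -0.15  1.98  1.41] F [-0.5 -0.5 -0.7] op 0.0269 t 44.13
foot [ 0.4449 -0.106   0.0137] knob [ 0.5081 -0.1131  0.0615]
to tcp target [1.000e-01 1.100e+00 1.276e+02]
to foot target [0.1 1.1 1.1]
```

>>> {"method": "apply_moves", "body": {
  "motion": [
    {"offset":[1,0,1],"rotation":[0,0,0]},
    {"offset":[0,0,0],"rotation":[0,0,0]},
    {"offset":[0,0,0],"rotation":[0,0,0]},
    {"offset":[0,0,0],"rotation":[0,0,0]},
    {"offset":[0,0,0],"rotation":[0,0,0]}
  ],
  "grip": 0.55
}}

```text
time: 44.55
tool_pos: [0.5458, -0.1175, 0.0909]
tool_rot: [3.138, 0.923, -0.116]
contact_force: [0.2, -0.1, -0.0]
opening: 0.0412
```

>>> {"method": "apply_moves", "body": {
  "motion": [
    {"offset":[-16,0,-12],"rotation":[0,0,0]},
    {"offset":[-20,0,-15],"rotation":[0,0,0]},
    {"offset":[-20,0,-15],"rotation":[0,0.05,0]},
    {"offset":[-20,0,-18],"rotation":[0,0.1,0]},
    {"offset":[-18,0,-20],"rotation":[0,0.12,0]},
    {"offset":[-16,0,-22],"rotation":[0,0.12,0]},
    {"offset":[-12,0,-25],"rotation":[0,0.12,0]},
    {"offset":[-8,0,-25],"rotation":[0,0.12,0]},
    {"offset":[0,0,-5],"rotation":[0,0.12,0]},
    {"offset":[0,0,0],"rotation":[0,0.1,0]},
    {"offset":[0,0,0],"rotation":[0,0.04,0]}
  ]
}}

```text
time: 45.47
tool_pos: [0.5562, -0.1182, 0.3113]
tool_rot: [3.138, -0.005, -0.113]
contact_force: [0.3, -0.5, 0.1]
opening: 0.041
```

```bash
python3 - <<'E'
from look import *
s=save('side','s15'); t=save('top','t15'); crop(s,(380,240),70,'sc15',5)
for p in (t,s):
  for q in ('cradle','tailstock_grip','tray','stand','pin2_mid','bore_mid','bottle_mid'): print(q,[(np.round(d['location'],3).tolist(),round(d['score'],2)) for d in tip_of(q,p)][:3])
E
python3 go2.py 0.55 0.18 .3
```

```text
cradle [([0.54, 0.15, 0.0], 0.62)]
tailstock_grip [([0.544, 0.165, 0.116], 0.66)]
tray [([0.54, 0.149, 0.002], 0.59)]
stand []
pin2_mid []
bore_mid [([0.561, 0.214, 0.035], 0.94)]
bottle_mid [([0.526, 0.109, 0.067], 0.8)]
cradle [([0.541, 0.152, -0.001], 0.95)]
tailstock_grip [([0.543, 0.167, 0.115], 0.85), ([0.403, 0.364, 0.0], 0.46)]
tray [([0.479, -0.141, -0.001], 0.62), ([0.613, -0.323, 0.0], 0.34), ([0.402, 0.366, 0.001], 0.16)]
stand [([0.61, -0.323, 0.001], 0.9)]
pin2_mid [([0.478, -0.165, 0.018], 0.7)]
bore_mid [([0.558, 0.217, 0.04], 0.74)]
bottle_mid [([0.287, 0.174, 0.027], 0.86), ([0.156, -0.293, 0.028], 0.78), ([0.529, 0.109, 0.076], 0.68)]
pos [ 0.5567 -0.1183  0.3082] yaw -0.113 q6 1.342 F [-0.5  0.6  0.1] op 0.0417 t 46.27
offset now mm [ -40.3 -295.7    7.6] norm 298.5
tq [-0.043  0.166  0.005] rot [ 3.139  0.005 -0.113]
```

View pics/t15.png

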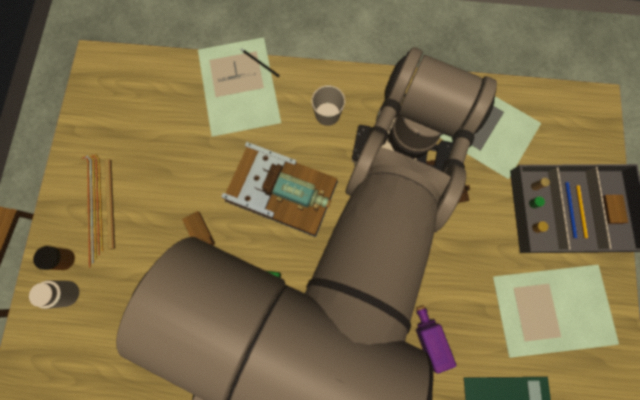

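View pics/sc15.png

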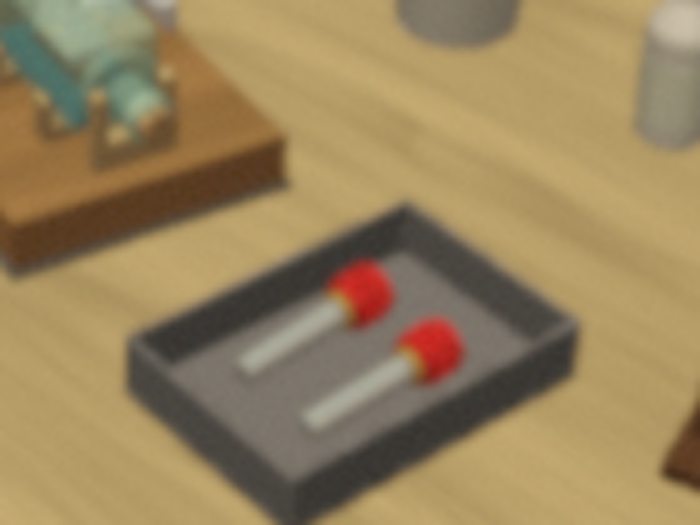

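```bash
python3 go2.py 0.5425 0.165 .25 -.283
```

```text
pos [ 0.5567 -0.1183  0.3082] yaw -0.113 q6 1.342 F [-0.5  0.6  0.1] op 0.0417 t 46.27
offset now mm [ -45.9 -280.1   57.7] norm 289.6
rotvec [0.003 0.004 0.17 ] offset after rot [ -92.8 -268.1   58.2]
tq [-0.043  0.166  0.005] rot [ 3.139  0.005 -0.113]
```

>>> {"method": "apply_moves", "body": {
  "motion": [
    {"offset":[-2,-15,0],"rotation":[0,0,0]},
    {"offset":[-5,-32,0],"rotation":[0,0,0]},
    {"offset":[-5,-32,0],"rotation":[0,0,0]},
    {"offset":[-5,-32,0],"rotation":[0,0,0]},
    {"offset":[-5,-32,5],"rotation":[0,0,0]},
    {"offset":[-5,-32,5],"rotation":[0,0,0]},
    {"offset":[-5,-32,5],"rotation":[0,0,0]},
    {"offset":[-5,-32,5],"rotation":[0,0,0]},
    {"offset":[-5,-30,5],"rotation":[0,0,0]},
    {"offset":[-3,-10,5],"rotation":[0,0,0.08]},
    {"offset":[0,0,5],"rotation":[0,0,0.08]},
    {"offset":[0,0,0],"rotation":[0,0,0]}
  ]
}}

```text
time: 47.27
tool_pos: [0.5433, 0.1759, 0.2714]
tool_rot: [3.138, 0.001, -0.283]
contact_force: [0.5, -0.9, 0.2]
opening: 0.0412
```

```bash
python3 go2.py 0.5425 0.165 .2 -.283
python3 - <<'E'
from look import *
s=save('side','s16'); crop(s,(310,180),60,'sc16',6)
E
```

```text
pos [0.5433 0.1759 0.2714] yaw -0.283 q6 2.035 F [ 0.5 -0.9  0.2] op 0.0412 t 47.27
offset now mm [ 2.3 10.5 71.5] norm 72.3
rotvec [ 0.003  0.001 -0.   ] offset after rot [ 2.3 10.7 71.4]
tq [-0.066  0.194  0.001] rot [ 3.138e+00  1.000e-03 -2.830e-01]
```

View pics/sc16.png

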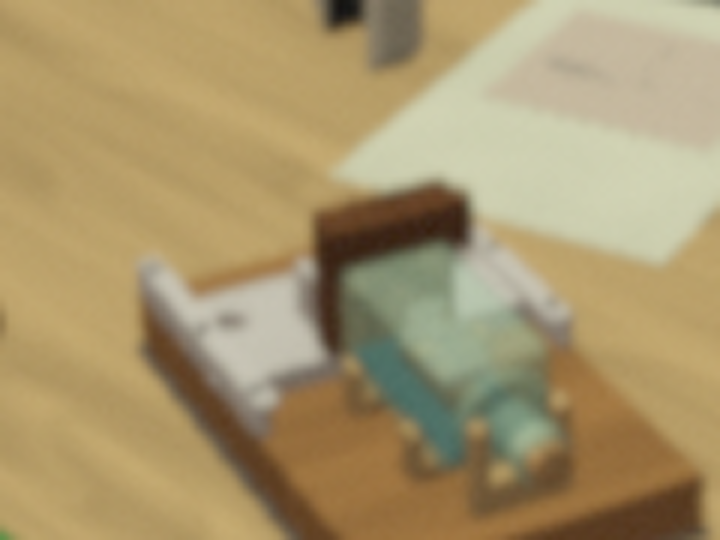

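Run:
```python
from look import *
s=save('side','s17'); q=[.5381,.1494,-1.8537]
c,si=np.cos(q[2]),np.sin(q[2])
X=[[-.029,.035,.126],[-.029,-.035,.126],[-.003,-.035,.126],[-.003,.035,.126]]
W=[[q[0]+c*x-si*y,q[1]+si*x+c*y,z] for x,y,z in X]
pt=(proj(s,W)-[250,135]+.5)*6-.5; print(pt.round())
im=cv2.imread('pics/sc16.png')
cv2.polylines(im,[pt.round().astype(int)],True,(0,255,0),1); cv2.imwrite('pics/ov.png',im[100:320,200:560])
```

```text
[[442. 176.]
 [310. 212.]
 [334. 236.]
 [467. 200.]]
```

View pics/ov.png

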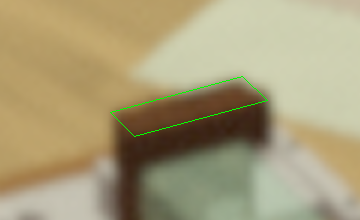

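>>> {"method": "apply_moves", "body": {
  "motion": [
    {"offset":[1,4,14],"rotation":[0,0,0]},
    {"offset":[1,4,14],"rotation":[0,0,0]},
    {"offset":[0,2,14],"rotation":[0,0,0]},
    {"offset":[0,0,14],"rotation":[0,0,0]},
    {"offset":[0,0,8],"rotation":[0,0,0]},
    {"offset":[0,0,0],"rotation":[0,0,0]}
  ]
}}

```text
time: 47.87
tool_pos: [0.5462, 0.1601, 0.2105]
tool_rot: [-3.141, -0.009, -0.271]
contact_force: [-0.1, -0.2, 0.5]
opening: 0.0414
```

```bash
python3 go2.py 0.5425 0.165 .171 -.283
```

```text
pos [0.5462 0.1601 0.2105] yaw -0.271 q6 1.996 F [-0.1 -0.2  0.5] op 0.0414 t 47.87
offset now mm [-5.2 -3.7 39.5] norm 40.0
rotvec [-0.    -0.009  0.012] offset after rot [-4.9 -3.7 39.5]
tq [-0.001  0.221  0.024] rot [-3.141 -0.009 -0.271]
```

>>> {"method": "apply_moves", "body": {
  "motion": [
    {"offset":[-2,-2,8],"rotation":[0,-0.003,0.01]},
    {"offset":[-2,-1,9],"rotation":[0,-0.003,0]},
    {"offset":[-1,-1,9],"rotation":[0,-0.003,0]},
    {"offset":[0,0,8],"rotation":[0,0,0]},
    {"offset":[0,0,0],"rotation":[0,0,0]}
  ]
}}

```text
time: 48.28
tool_pos: [0.5437, 0.165, 0.1758]
tool_rot: [-3.14, -0.003, -0.282]
contact_force: [-0.0, -0.6, 0.1]
opening: 0.0418
```

```bash
python3 go2.py 0.5425 0.165 .171 -.283
```

```text
pos [0.5437 0.165  0.1758] yaw -0.282 q6 2.012 F [-0.  -0.6  0.1] op 0.0418 t 48.28
offset now mm [-1.2  0.3  4.8] norm 4.9
rotvec [-0.002 -0.003  0.001] offset after rot [-1.2  0.3  4.8]
tq [-0.035  0.209  0.017] rot [-3.14e+00 -3.00e-03 -2.82e-01]
```

Lower the last 4 mm and pinch gently (20 N).

>>> {"method": "apply_moves", "body": {
  "motion": [
    {"offset":[0,0,4],"rotation":[0,0,0]},
    {"offset":[0,0,0],"rotation":[0,0,0]},
    {"offset":[0,0,0],"rotation":[0,0,0]},
    {"offset":[0,0,0],"rotation":[0,0,0]},
    {"offset":[0,0,0],"rotation":[0,0,0]}
  ],
  "grip": 1,
  "grip_force": 25
}}

```text
time: 48.7
tool_pos: [0.5437, 0.1653, 0.171]
tool_rot: [-3.14, -0.002, -0.281]
contact_force: [-0.3, 0.4, -2.3]
opening: 0.0262
```

>>> {"method": "apply_moves", "body": {
  "motion": [
    {"offset":[0,-1.5,0],"rotation":[0,0,0]},
    {"offset":[0,-2,0],"rotation":[0,0,0]},
    {"offset":[0,-2,0],"rotation":[0,0,0]},
    {"offset":[0,-2,0],"rotation":[0,0,0]},
    {"offset":[0,-2,0],"rotation":[0,0,0]}
  ]
}}

```text
time: 49.12
tool_pos: [0.5462, 0.1738, 0.171]
tool_rot: [3.141, -0.002, -0.281]
contact_force: [-0.5, -1.8, -1.8]
opening: 0.0261
```

```bash
python3 go2.py 0.5425 0.165 .171 -.283
```

```text
pos [0.5462 0.1738 0.171 ] yaw -0.281 q6 2.028 F [-0.5 -1.8 -1.8] op 0.0261 t 49.12
offset now mm [-1.1  9.5  0. ] norm 9.5
rotvec [ 0.001 -0.002  0.002] offset after rot [-1.1  9.5  0. ]
tq [-0.22   0.128 -0.01 ] rot [ 3.141e+00 -2.000e-03 -2.810e-01]
```

>>> {"method": "apply_moves", "body": {
  "motion": [
    {"offset":[0,-2,0],"rotation":[0,0,0]},
    {"offset":[0,-2,0],"rotation":[0,0,0]},
    {"offset":[0,-2,0],"rotation":[0,0,0]},
    {"offset":[0,-2,0],"rotation":[0,0,0]},
    {"offset":[0,-2,0],"rotation":[0,0,0]},
    {"offset":[0,-2,0],"rotation":[0,0,0]},
    {"offset":[0,-2,0],"rotation":[0,0,0]},
    {"offset":[0,-2,0],"rotation":[0,0,0]},
    {"offset":[0,-2,0],"rotation":[0,0,0]},
    {"offset":[0,-2,0],"rotation":[0,0,0]}
  ]
}}

```text
time: 49.95
tool_pos: [0.5517, 0.1925, 0.171]
tool_rot: [3.134, -0.001, -0.28]
contact_force: [-3.3, -12.7, 1.6]
opening: 0.0258
```

```bash
python3 go2.py 0.5437 0.1653 .171 -.283
```

```text
pos [0.5517 0.1925 0.171 ] yaw -0.28 q6 2.062 F [ -3.3 -12.7   1.6] op 0.0258 t 49.95
offset now mm [-0.2 28.3  0.2] norm 28.3
rotvec [ 0.007 -0.001  0.003] offset after rot [-0.1 28.3 -0. ]
tq [-1.666  0.499 -0.016] rot [ 3.134e+00 -1.000e-03 -2.800e-01]
```

>>> {"method": "apply_moves", "body": {
  "motion": [
    {"offset":[0,-2.5,0],"rotation":[0,0,0]},
    {"offset":[0,-2.5,0],"rotation":[0,0,0]},
    {"offset":[0,-2.5,0],"rotation":[0,0,0]},
    {"offset":[0,-2.5,0],"rotation":[0,0,0]}
  ]
}}

```text
time: 50.28
tool_pos: [0.5522, 0.1936, 0.1708]
tool_rot: [3.115, 0.004, -0.281]
contact_force: [-4.4, -13.0, 2.2]
opening: 0.0265
```

```bash
python3 go2.py 0.5437 0.1653 .171 -.283
```

```text
pos [0.5522 0.1936 0.1708] yaw -0.281 q6 2.079 F [ -4.4 -13.    2.2] op 0.0265 t 50.28
offset now mm [-0.4 29.6  0.5] norm 29.6
rotvec [0.026 0.004 0.002] offset after rot [-0.3 29.6 -0.2]
tq [-1.548  0.61  -0.013] rot [ 3.115  0.004 -0.281]
```

>>> {"method": "apply_moves", "body": {
  "motion": [
    {"offset":[0,-3,0],"rotation":[0.01,0,0]},
    {"offset":[0,-3,0],"rotation":[0.01,0,0]},
    {"offset":[0,-3,0],"rotation":[0.005,0,0]},
    {"offset":[0,-3,0],"rotation":[0.005,0,0]}
  ]
}}

```text
time: 50.62
tool_pos: [0.5528, 0.1943, 0.1708]
tool_rot: [3.122, 0.009, -0.281]
contact_force: [-4.6, -12.4, 2.7]
opening: 0.0261
```

```bash
python3 go2.py 0.5437 0.1653 .171 -.283
python3 - <<'E'
from look import *
s=save('side','s18'); crop(s,(310,180),60,'sc18',6)
E
```

```text
pos [0.5528 0.1943 0.1708] yaw -0.281 q6 2.072 F [ -4.6 -12.4   2.7] op 0.0261 t 50.62
offset now mm [-0.7 30.4  0.4] norm 30.4
rotvec [0.02  0.009 0.002] offset after rot [-0.6 30.4 -0.2]
tq [-1.811  0.66  -0.018] rot [ 3.122  0.009 -0.281]
```

View pics/sc18.png

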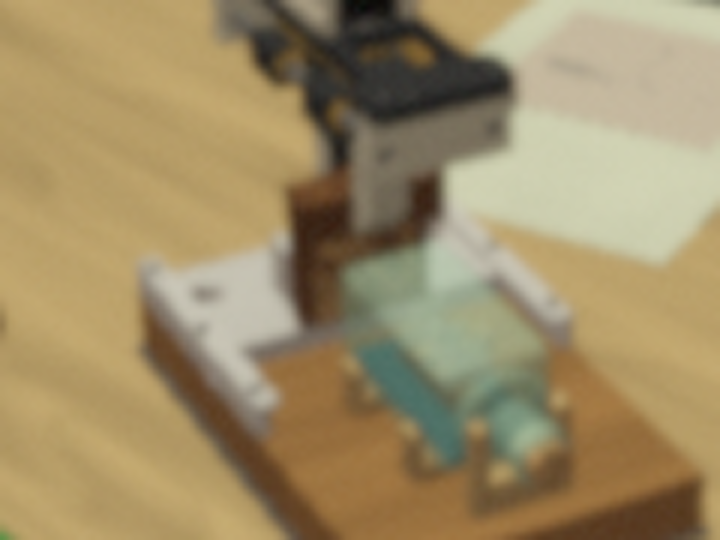

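>>> {"method": "apply_moves", "body": {
  "motion": [
    {"offset":[0,-4,0],"rotation":[0.012,0.002,0]},
    {"offset":[0,-4,0],"rotation":[0.012,0.002,0]},
    {"offset":[0,-4,0],"rotation":[0.012,0.002,0]},
    {"offset":[0,-4,0],"rotation":[0.012,0.002,0]}
  ]
}}

```text
time: 51.0
tool_pos: [0.5552, 0.2033, 0.171]
tool_rot: [-3.128, 0.006, -0.281]
contact_force: [-7.4, -28.3, 8.3]
opening: 0.026
```

```bash
python3 go2.py 0.5437 0.1653 .171 -.283
```

```text
pos [0.5552 0.2033 0.171 ] yaw -0.281 q6 2.059 F [ -7.4 -28.3   8.3] op 0.026 t 51.0
offset now mm [-0.5 39.7 -0.6] norm 39.7
rotvec [-0.014  0.006  0.002] offset after rot [-0.4 39.7 -0. ]
tq [-5.374  1.617 -0.06 ] rot [-3.128  0.006 -0.281]
```

>>> {"method": "apply_moves", "body": {
  "motion": [
    {"offset":[0,0,0],"rotation":[0,0,0]},
    {"offset":[0,0,0],"rotation":[0,0,0]}
  ]
}}

```text
time: 51.17
tool_pos: [0.5551, 0.2028, 0.171]
tool_rot: [-3.129, 0.006, -0.281]
contact_force: [-0.6, 0.0, -1.8]
opening: 0.0264
```

>>> {"method": "apply_moves", "body": {
  "motion": [
    {"offset":[0,0,0],"rotation":[0,0,0]},
    {"offset":[0,0,0],"rotation":[0,0,0]},
    {"offset":[0,0,0],"rotation":[0,0,0]},
    {"offset":[0,0,-10],"rotation":[0,0,0]},
    {"offset":[0,0,-20],"rotation":[0,0,0]},
    {"offset":[0,0,-25],"rotation":[0,0,0]},
    {"offset":[0,0,-30],"rotation":[0,0,0]}
  ],
  "grip": 0.5
}}

```text
time: 51.75
tool_pos: [0.5535, 0.2043, 0.2548]
tool_rot: [-3.128, 0.015, -0.28]
contact_force: [0.6, -0.3, -0.1]
opening: 0.0459
```

```bash
python3 go2.py 0.527 0.111 .25 -.283
python3 - <<'E'
from look import *
s=save('side','s19'); t=save('top','t19'); crop(s,(310,180),60,'sc19',6); crop(t,(280,190),65,'tc19',6)
for p in (t,s):
  for q in ('cradle','tailstock_grip','stand','bottle_mid','bore_mid'): print(q,[(np.round(d['location'],3).tolist(),round(d['score'],2)) for d in tip_of(q,p)][:3])
E
```

```text
pos [0.5535 0.2043 0.2548] yaw -0.28 q6 2.061 F [ 0.6 -0.3 -0.1] op 0.0459 t 51.75
offset now mm [ 0.4 97.   3.5] norm 97.1
rotvec [-0.013  0.015  0.003] offset after rot [ 0.6 97.   4.8]
tq [-0.033  0.163 -0.035] rot [-3.128  0.015 -0.28 ]
cradle [([0.537, 0.147, 0.002], 0.79)]
tailstock_grip []
stand [([0.611, -0.319, 0.002], 0.56)]
bottle_mid [([0.281, 0.176, 0.03], 0.97), ([0.161, -0.293, 0.031], 0.96), ([0.526, 0.109, 0.069], 0.78)]
bore_mid [([0.557, 0.216, 0.036], 0.72), ([0.526, 0.107, 0.069], 0.67)]
cradle [([0.543, 0.151, -0.001], 0.8), ([0.482, -0.137, -0.001], 0.26)]
tailstock_grip [([0.554, 0.203, 0.114], 0.68)]
stand [([0.609, -0.32, 0.002], 0.95)]
bottle_mid [([0.286, 0.176, 0.027], 0.92), ([0.16, -0.296, 0.036], 0.82), ([0.525, 0.107, 0.074], 0.57)]
bore_mid [([0.556, 0.216, 0.04], 0.77)]
```

View pics/sc19.png

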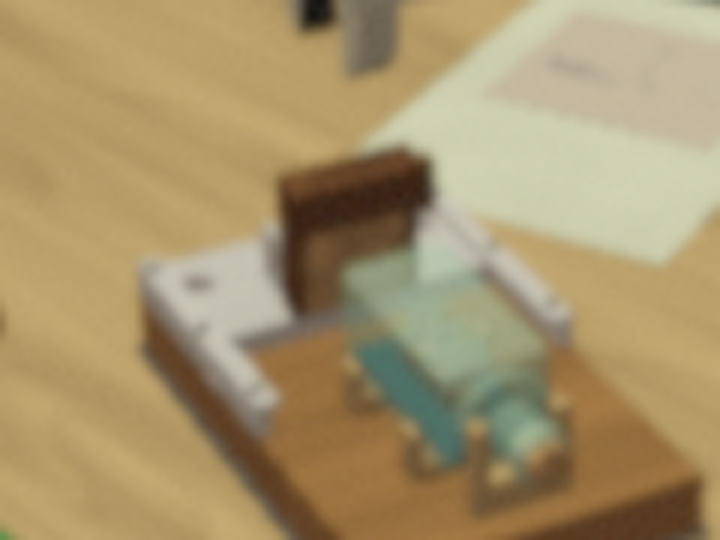

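View pics/tc19.png

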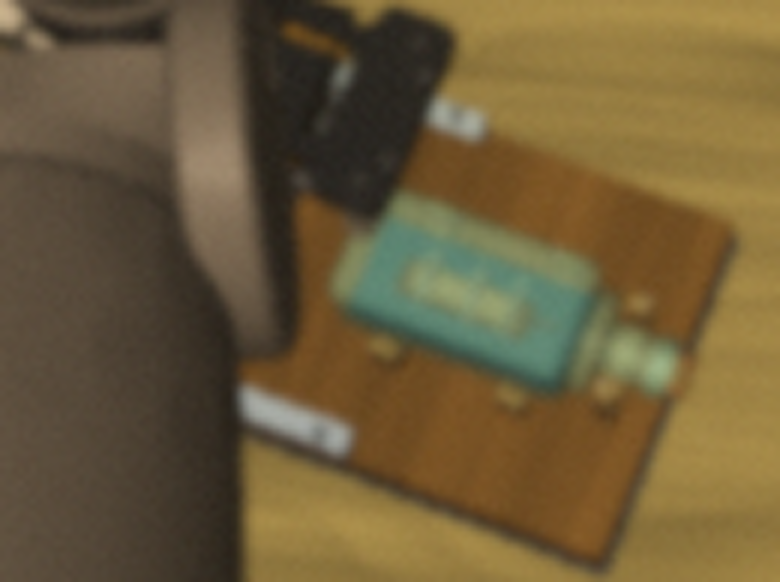

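>>> {"method": "apply_moves", "body": {
  "motion": [
    {"offset":[0,10,0],"rotation":[0,0,0]},
    {"offset":[0,20,0],"rotation":[0,0,0]},
    {"offset":[0,20,0],"rotation":[0,0,0]},
    {"offset":[0,20,0],"rotation":[0,0,0]},
    {"offset":[0,17,0],"rotation":[-0.01,0.01,0]},
    {"offset":[0,0,0],"rotation":[0,0,0]}
  ],
  "grip": 0
}}

```text
time: 52.85
tool_pos: [0.5274, 0.1155, 0.2504]
tool_rot: [-3.14, 0.006, -0.277]
contact_force: [-0.0, 1.3, -0.0]
opening: 0.0813
```

>>> {"method": "apply_moves", "body": {
  "motion": [
    {"offset":[0,0,0],"rotation":[0,0,-0.12]},
    {"offset":[0,0,0],"rotation":[0,0,-0.12]},
    {"offset":[0,0,0],"rotation":[0,0,-0.12]},
    {"offset":[0,0,0],"rotation":[0,0,-0.12]},
    {"offset":[0,0,0],"rotation":[0,0,-0.12]},
    {"offset":[0,0,0],"rotation":[0,0,-0.12]},
    {"offset":[0,0,0],"rotation":[0,0,-0.12]},
    {"offset":[0,0,0],"rotation":[0,0,-0.12]},
    {"offset":[0,0,0],"rotation":[0,0,-0.12]},
    {"offset":[0,0,0],"rotation":[0,0,-0.12]},
    {"offset":[0,0,0],"rotation":[0,0,-0.12]},
    {"offset":[0,0,0],"rotation":[0,0,-0.12]}
  ]
}}

```text
time: 53.85
tool_pos: [0.5267, 0.115, 0.2499]
tool_rot: [-3.132, -0.004, 1.216]
contact_force: [-0.6, 1.1, 0.0]
opening: 0.0917
```

```bash
python3 go2.py 0.527 0.111 .2 1.288
python3 - <<'E'
from look import *
s=save('side','s20'); t=save('top','t20'); crop(t,(435,190),50,'tc20',7); crop(s,(470,265),50,'sc20',7)
E
```

```text
pos [0.5267 0.115  0.2499] yaw 1.216 q6 0.421 F [-0.6  1.1  0. ] op 0.0917 t 53.85
offset now mm [-3.9  2.1 49.9] norm 50.1
rotvec [-0.009 -0.005 -0.072] offset after rot [-3.8  1.4 49.9]
tq [-0.139  0.161  0.002] rot [-3.132 -0.004  1.216]
```

View pics/tc20.png

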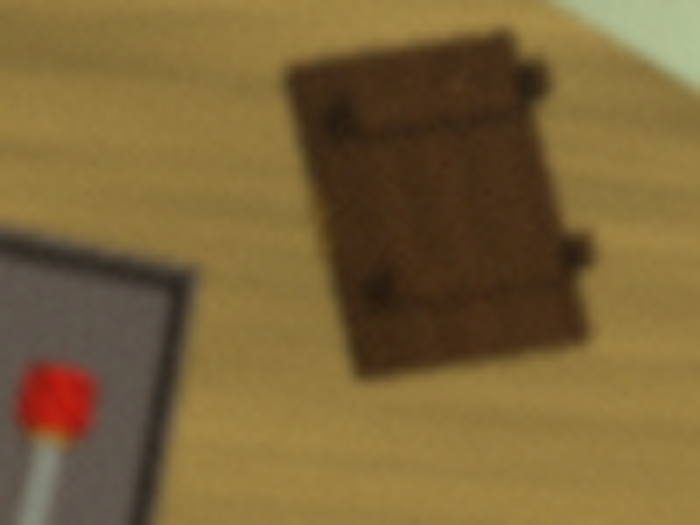

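View pics/sc20.png

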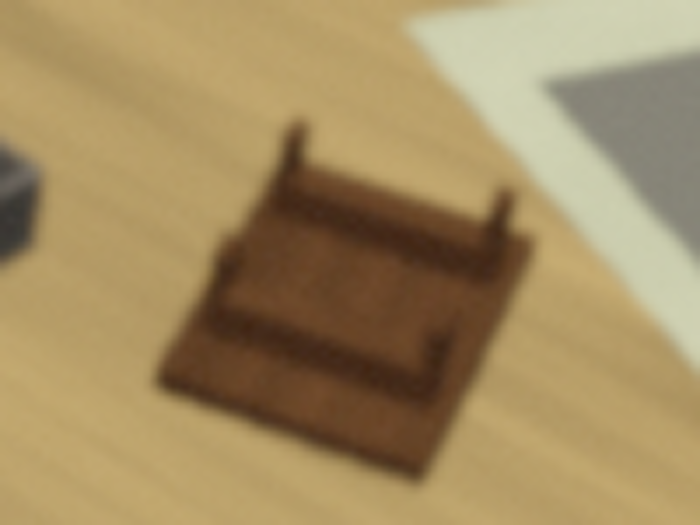

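```bash
cat > stand.py <<'E'
from look import *
from scipy.optimize import least_squares
def W(q,X):
    X=np.array(X,float); c,si=np.cos(q[2]),np.sin(q[2]); return np.c_[q[0]+c*X[:,0]-si*X[:,1], q[1]+si*X[:,0]+c*X[:,1], X[:,2]]
E
python3 - <<'E'
from stand import *
t=save('top','t21'); s=save('side','s21')
F=np.array([[.0675,.048,.012],[.0675,-.048,.012],[-.0675,-.048,.012],[-.0675,.048,.012]])
c2=lambda o,a:np.array(o)+(np.array(a)+.5)/7-.5
tp=c2((385,152),[[288,70],[512,32],[590,340],[360,380]])
sp=c2((420,227),[[420,475],[160,375],[532,238]])
# side: which corners? solve with top only then check
f=lambda q:(proj(t,W(q,F))-tp).ravel()
r=least_squares(f,[.611,-.32,.23]); print(r.x,f(r.x).round(1))
pr=proj(s,W(r.x,np.r_[F,F*[1,1,0]])); print(((pr-[420,227]+.5)*7-.5).round())
im=cv2.imread('pics/sc20.png')
for a in (((pr-[420,227]+.5)*7-.5))[:4]: cv2.circle(im,tuple(int(v) for v in a),4,(0,255,0),-1)
C=[[x,y,.048] for x in(.036,-.036) for y in(.034,-.034)]
pc=proj(s,W(r.x,C))
for a in ((pc-[420,227]+.5)*7-.5): cv2.circle(im,tuple(int(v) for v in a),3,(255,255,0),-1)
cv2.imwrite('pics/ov2.png',im)
im=cv2.imread('pics/tc20.png')
for a in ((proj(t,W(r.x,C))-[385,152]+.5)*7-.5): cv2.circle(im,tuple(int(v) for v in a),3,(255,255,0),-1)
for a in ((proj(t,W(r.x,F))-[385,152]+.5)*7-.5): cv2.circle(im,tuple(int(v) for v in a),3,(0,255,0),-1)
cv2.imwrite('pics/ov3.png',im)
E
```

```text
[ 0.61210446 -0.31929285  0.2553822 ] [-0.3 -0.5 -0.1 -0.2  0.3  0.5  0.1  0.2]
[[282. 149.]
 [539. 235.]
 [425. 465.]
 [152. 365.]
 [278. 174.]
 [533. 260.]
 [419. 491.]
 [148. 390.]]
```

View pics/ov2.png

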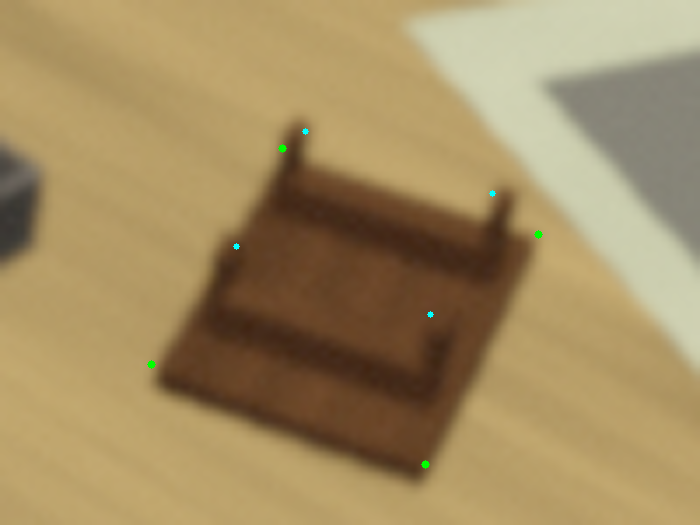

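View pics/ov3.png

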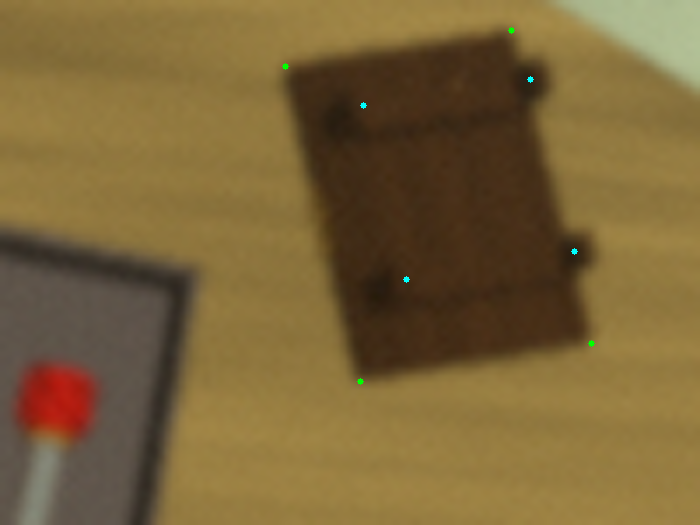

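>>> {"method": "apply_moves", "body": {
  "motion": [
    {"offset":[-2,1,10],"rotation":[-0.004,-0.002,-0.036]},
    {"offset":[-2,1,10],"rotation":[-0.004,-0.002,-0.036]},
    {"offset":[0,0,12],"rotation":[0,0,0]},
    {"offset":[0,0,12],"rotation":[0,0,0]},
    {"offset":[0,0,12],"rotation":[0,0,0]},
    {"offset":[0,0,8],"rotation":[0,0,0]},
    {"offset":[0,0,0],"rotation":[0,0,0]}
  ]
}}

```text
time: 54.63
tool_pos: [0.5281, 0.1109, 0.1845]
tool_rot: [3.139, -0.002, 1.256]
contact_force: [-0.2, 1.3, 0.1]
opening: 0.0919
```

```bash
python3 go2.py 0.527 0.111 .12 1.288
python3 - <<'E'
from look import *
s=save('side','s22'); crop(s,(320,190),60,'sc22',6)
E
```

```text
pos [0.5281 0.1109 0.1845] yaw 1.256 q6 0.379 F [-0.2  1.3  0.1] op 0.0919 t 54.63
offset now mm [-0.4 -1.3 64.5] norm 64.5
rotvec [ 0.003 -0.002 -0.032] offset after rot [-0.2 -1.1 64.5]
tq [-0.115  0.119 -0.021] rot [ 3.139e+00 -2.000e-03  1.256e+00]
```

View pics/sc22.png

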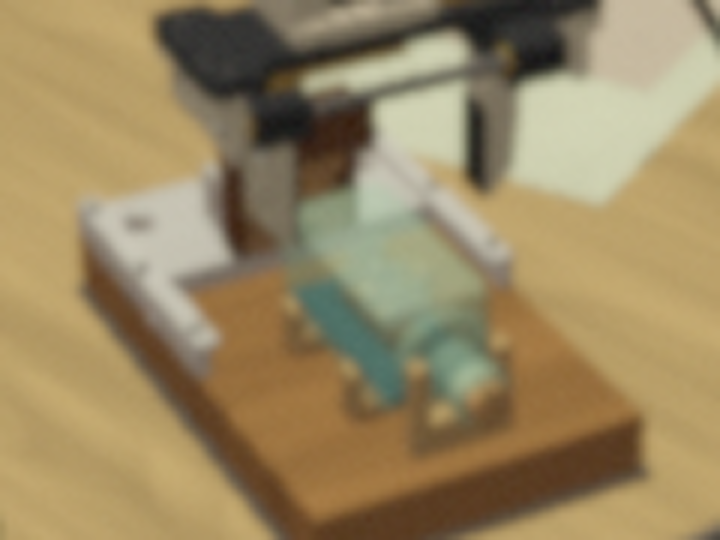

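Fingers straddle the bottle, so I'll descend the remaining 62 mm and turn by −0.03.

>>> {"method": "apply_moves", "body": {
  "motion": [
    {"offset":[0,-0.5,10],"rotation":[0.001,0,-0.032]},
    {"offset":[0,-0.5,10],"rotation":[0,0,0]},
    {"offset":[0,0,10],"rotation":[0,0,0]},
    {"offset":[0,0,10],"rotation":[0,0,0]},
    {"offset":[0,0,8],"rotation":[0,0,0]},
    {"offset":[0,0,0],"rotation":[0,0,0]}
  ]
}}

```text
time: 55.18
tool_pos: [0.5295, 0.1115, 0.1367]
tool_rot: [3.134, -0.005, 1.282]
contact_force: [-0.1, -0.0, -0.3]
opening: 0.0918
```

```bash
python3 go2.py 0.527 0.111 .12 1.288
```

```text
pos [0.5295 0.1115 0.1367] yaw 1.282 q6 0.352 F [-0.1 -0.  -0.3] op 0.0918 t 55.18
offset now mm [-1.3 -2.4 16.7] norm 16.9
rotvec [ 0.008 -0.005 -0.006] offset after rot [-1.2 -2.3 16.7]
tq [-0.129  0.096  0.054] rot [ 3.134 -0.005  1.282]
```

>>> {"method": "apply_moves", "body": {
  "motion": [
    {"offset":[-0.5,-1,7],"rotation":[0.004,-0.002,-0.003]},
    {"offset":[-0.5,-1,7],"rotation":[0.003,-0.002,-0.003]},
    {"offset":[0,0,1],"rotation":[0,0,0]},
    {"offset":[0,0,0],"rotation":[0,0,0]}
  ]
}}

```text
time: 55.52
tool_pos: [0.5273, 0.1112, 0.1199]
tool_rot: [-3.141, -0.0, 1.288]
contact_force: [-0.2, -0.5, 0.2]
opening: 0.0918
```

```bash
python3 go2.py 0.527 0.111 .12 1.288
```

```text
pos [0.5273 0.1112 0.1199] yaw 1.288 q6 0.348 F [-0.2 -0.5  0.2] op 0.0918 t 55.52
offset now mm [-0.2 -0.3 -0.1] norm 0.4
rotvec [-0. -0. -0.] offset after rot [-0.2 -0.3 -0.1]
tq [-0.124  0.057 -0.039] rot [-3.141 -0.     1.288]
```

Perfect. I'll close on the bottle, then lift.

>>> {"method": "apply_moves", "body": {
  "motion": [
    {"offset":[0,0,0],"rotation":[0,0,0]},
    {"offset":[0,0,0],"rotation":[0,0,0]},
    {"offset":[0,0,0],"rotation":[0,0,0]},
    {"offset":[0,0,0],"rotation":[0,0,0]},
    {"offset":[0,0,0],"rotation":[0,0,0]},
    {"offset":[0,0,0],"rotation":[0,0,0]}
  ],
  "grip": 1,
  "grip_force": 35
}}

```text
time: 56.02
tool_pos: [0.5281, 0.1112, 0.1211]
tool_rot: [3.14, -0.001, 1.288]
contact_force: [-0.5, -0.2, -3.7]
opening: 0.0581
```

>>> {"method": "apply_moves", "body": {
  "motion": [
    {"offset":[0,0,-3],"rotation":[0,0,0]},
    {"offset":[0,0,-4],"rotation":[0,0,0]},
    {"offset":[0,0,-5],"rotation":[0,0,0]},
    {"offset":[0,0,-5],"rotation":[0,0,0]},
    {"offset":[0,0,-5],"rotation":[0,0,0]},
    {"offset":[0,0,0],"rotation":[0,0,0]}
  ]
}}

```text
time: 56.52
tool_pos: [0.5265, 0.1111, 0.1437]
tool_rot: [-3.139, 0.001, 1.288]
contact_force: [0.0, -0.0, -4.0]
opening: 0.0582
```

```bash
python3 go2.py 0.527 0.111 .25 1.288
python3 - <<'E'
from look import *
s=save('side','s23'); crop(s,(320,190),60,'sc23',6)
E
```

```text
pos [0.5265 0.1111 0.1437] yaw 1.288 q6 0.348 F [ 0. -0. -4.] op 0.0582 t 56.52
offset now mm [-1.000e-01  2.000e-01 -1.063e+02] norm 106.3
rotvec [-0.003  0.001 -0.   ] offset after rot [  -0.     0.5 -106.3]
tq [-0.077  0.027  0.01 ] rot [-3.139e+00  1.000e-03  1.288e+00]
```

View pics/sc23.png

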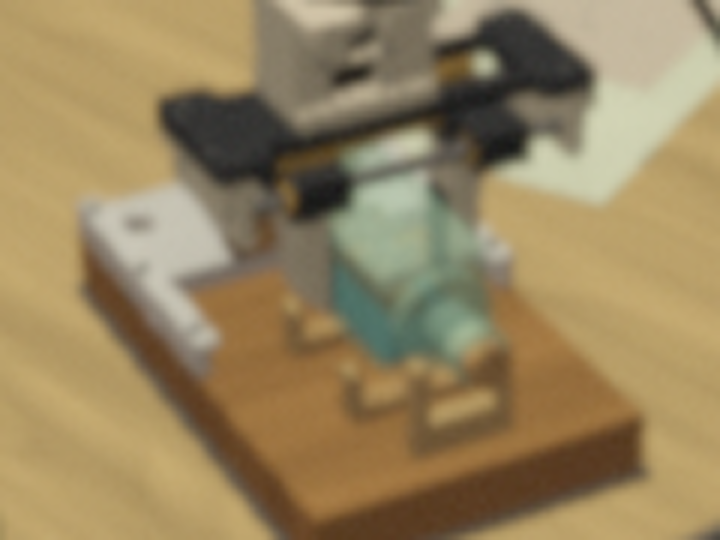

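>>> {"method": "apply_moves", "body": {
  "motion": [
    {"offset":[0,0,-8],"rotation":[0,0,0]},
    {"offset":[0,0,-12],"rotation":[0,0,0]},
    {"offset":[0,0,-12],"rotation":[0,0,0]},
    {"offset":[0,0,-12],"rotation":[0,0,0]},
    {"offset":[0,0,-12],"rotation":[0,0,0]},
    {"offset":[0,0,-12],"rotation":[0,0,0]},
    {"offset":[0,0,-12],"rotation":[0,0,0]},
    {"offset":[0,0,-8],"rotation":[0,0,0]},
    {"offset":[0,0,0],"rotation":[0,0,0]}
  ],
  "grip": 1,
  "grip_force": 45
}}

```text
time: 57.32
tool_pos: [0.5253, 0.111, 0.2374]
tool_rot: [-3.135, 0.002, 1.288]
contact_force: [0.7, 0.5, -4.7]
opening: 0.0577
```

```bash
python3 go2.py 0.6115 -.3197 .24 .255
```

```text
pos [0.5253 0.111  0.2374] yaw 1.288 q6 0.348 F [ 0.7  0.5 -4.7] op 0.0577 t 57.32
offset now mm [-389.5  203.    -3.1] norm 439.3
rotvec [-0.005  0.005  1.033] offset after rot [-25.2 438.6  -2.6]
tq [-0.069  0.013 -0.053] rot [-3.135e+00  2.000e-03  1.288e+00]
```

>>> {"method": "apply_moves", "body": {
  "motion": [
    {"offset":[-9,5,0],"rotation":[0,0,0]},
    {"offset":[-18,9,0],"rotation":[0,0,0]},
    {"offset":[-26,13.5,0],"rotation":[0,0,0]},
    {"offset":[-26,13.5,0],"rotation":[0,0,0]},
    {"offset":[-26,13.5,0],"rotation":[0,0,0]},
    {"offset":[-26,13.5,0],"rotation":[0,0,0]},
    {"offset":[-26,13.5,0],"rotation":[0,0,0]},
    {"offset":[-26,13.5,0],"rotation":[0,0,0]},
    {"offset":[-26,13.5,0],"rotation":[0,0,0]},
    {"offset":[-26,13.5,0],"rotation":[0,0,0]},
    {"offset":[-18,9,0],"rotation":[0,0,0]},
    {"offset":[-9,5,0],"rotation":[0,0,0]}
  ]
}}

```text
time: 58.32
tool_pos: [0.5806, -0.1963, 0.2266]
tool_rot: [-3.12, 0.004, 1.293]
contact_force: [-0.2, 0.7, -4.9]
opening: 0.0579
```

```bash
python3 go2.py 0.6115 -.3197 .24 .255
```

```text
pos [ 0.5806 -0.1963  0.2266] yaw 1.293 q6 -0.168 F [-0.2  0.7 -4.9] op 0.0579 t 58.32
offset now mm [-110.2   63.2  -14.3] norm 127.9
rotvec [-0.018  0.014  1.038] offset after rot [ -1.2 127.2 -13.4]
tq [-0.09  -0.029 -0.013] rot [-3.12   0.004  1.293]
```

Now turn to the stand's direction.

>>> {"method": "apply_moves", "body": {
  "motion": [
    {"offset":[0,0,0],"rotation":[0,0,0.06]},
    {"offset":[0,0,-2],"rotation":[-0.003,0.002,0.1]},
    {"offset":[0,0,-2],"rotation":[-0.003,0.002,0.11]},
    {"offset":[0,0,-2],"rotation":[-0.003,0.002,0.11]},
    {"offset":[0,0,-2],"rotation":[-0.003,0.002,0.11]},
    {"offset":[0,0,-2],"rotation":[-0.003,0.002,0.11]},
    {"offset":[0,0,-2],"rotation":[-0.002,0.002,0.11]},
    {"offset":[0,0,0],"rotation":[0,0,0.1]},
    {"offset":[0,0,0],"rotation":[0,0,0.1]},
    {"offset":[0,0,0],"rotation":[0,0,0.06]},
    {"offset":[0,0,0],"rotation":[0,0,0]}
  ]
}}

```text
time: 59.23
tool_pos: [0.5756, -0.2, 0.2278]
tool_rot: [-3.127, 0.015, 0.271]
contact_force: [0.1, 0.9, -5.2]
opening: 0.0577
```

```bash
python3 go2.py 0.6115 -.3197 .24 .255
```

```text
pos [ 0.5756 -0.2     0.2278] yaw 0.271 q6 0.839 F [ 0.1  0.9 -5.2] op 0.0577 t 59.23
offset now mm [  2.3 124.8 -14.1] norm 125.6
rotvec [-0.015  0.015  0.016] offset after rot [  4.5 124.9 -12.2]
tq [-0.013  0.088  0.012] rot [-3.127  0.015  0.271]
```

>>> {"method": "apply_moves", "body": {
  "motion": [
    {"offset":[1,10,-1],"rotation":[-0.003,0.003,0.004]},
    {"offset":[1,20,-2],"rotation":[-0.003,0.003,0.004]},
    {"offset":[1,25,-2],"rotation":[-0.003,0.003,0.004]},
    {"offset":[1,25,-2],"rotation":[-0.003,0.003,0.004]},
    {"offset":[1,22,-2],"rotation":[-0.003,0.003,0]},
    {"offset":[0,12,0],"rotation":[0,0,0]},
    {"offset":[0,0,0],"rotation":[0,0,0]}
  ]
}}

```text
time: 59.82
tool_pos: [0.6115, -0.3149, 0.2326]
tool_rot: [-3.14, 0.003, 0.272]
contact_force: [-1.3, -0.4, -4.8]
opening: 0.0575
```

```bash
python3 go2.py 0.6115 -.3197 .18 .255
python3 - <<'E'
from look import *
s=save('side','s24'); crop(s,(460,235),75,'sc24',5); t=save('top','t24'); 
for p in (t,s):
  for q in ('stand','bottle_mid'): print(q,[(np.round(d['location'],3).tolist(),round(d['score'],2)) for d in tip_of(q,p)][:4])
E
```

```text
pos [ 0.6115 -0.3149  0.2326] yaw 0.272 q6 0.713 F [-1.3 -0.4 -4.8] op 0.0575 t 59.82
offset now mm [-1.1  4.7 52.6] norm 52.8
rotvec [-0.002  0.003  0.017] offset after rot [-1.2  4.6 52.6]
tq [-0.06   0.164 -0.018] rot [-3.14e+00  3.00e-03  2.72e-01]
stand [([0.614, -0.322, 0.004], 0.58), ([0.559, 0.214, 0.037], 0.23)]
bottle_mid [([0.28, 0.178, 0.024], 0.8), ([0.162, -0.29, 0.028], 0.67)]
stand [([0.608, -0.321, 0.003], 0.58)]
bottle_mid [([0.285, 0.173, 0.027], 0.85), ([0.608, -0.32, 0.187], 0.61), ([0.159, -0.293, 0.03], 0.6)]
```

View pics/sc24.png

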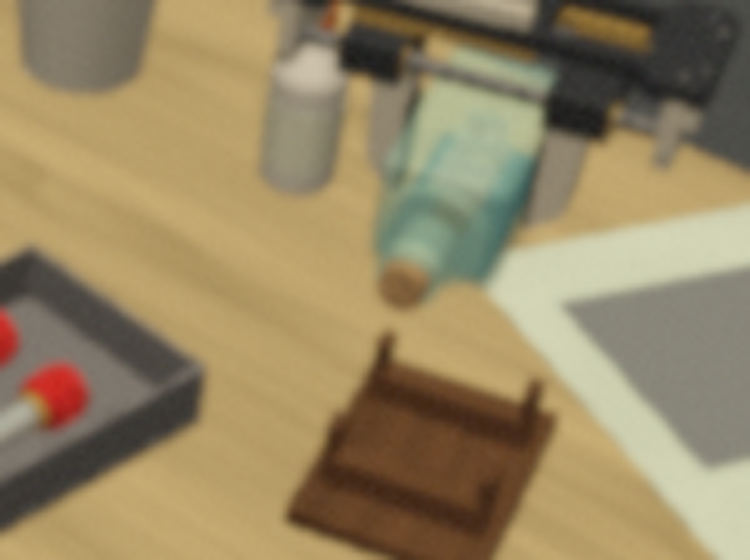

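View pics/t24.png

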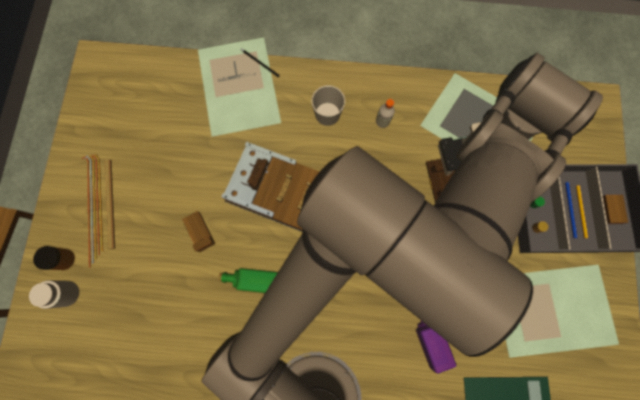

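>>> {"method": "apply_moves", "body": {
  "motion": [
    {"offset":[-0.5,2,10],"rotation":[0,0.001,0.008]},
    {"offset":[-0.5,2,12],"rotation":[0,0.001,0.008]},
    {"offset":[0,1,12],"rotation":[0,0,0]},
    {"offset":[0,0,12],"rotation":[0,0,0]},
    {"offset":[0,0,8],"rotation":[0,0,0]},
    {"offset":[0,0,0],"rotation":[0,0,0]}
  ]
}}

```text
time: 60.62
tool_pos: [0.6121, -0.3117, 0.1768]
tool_rot: [-3.139, -0.0, 0.262]
contact_force: [-0.0, 0.1, -4.7]
opening: 0.0581
```

```bash
python3 go2.py 0.611 -.32 .13 .255
```

```text
pos [ 0.6121 -0.3117  0.1768] yaw 0.262 q6 0.726 F [-0.   0.1 -4.7] op 0.0581 t 60.62
offset now mm [-3.2  7.8 46.7] norm 47.5
rotvec [-0.002 -0.     0.007] offset after rot [-3.1  7.8 46.8]
tq [-0.029  0.164  0.033] rot [-3.139 -0.     0.262]
```

>>> {"method": "apply_moves", "body": {
  "motion": [
    {"offset":[-1,3,8],"rotation":[0,0,0.004]},
    {"offset":[-1,3,8],"rotation":[0,0,0.003]},
    {"offset":[-1,2,8],"rotation":[0,0,0]},
    {"offset":[0,1,8],"rotation":[0,0,0]},
    {"offset":[0,0,0],"rotation":[0,0,0]}
  ]
}}

```text
time: 61.03
tool_pos: [0.6118, -0.3216, 0.1423]
tool_rot: [-3.14, -0.001, 0.255]
contact_force: [-0.7, 0.4, -4.7]
opening: 0.0579
```

```bash
python3 go2.py 0.611 -.32 .13 .255
python3 - <<'E'
from look import *
s=save('side','s25'); crop(s,(470,245),60,'sc25',6)
E
```

```text
pos [ 0.6118 -0.3216  0.1423] yaw 0.255 q6 0.72 F [-0.7  0.4 -4.7] op 0.0579 t 61.03
offset now mm [-0.4 -1.8 12.3] norm 12.4
rotvec [-0.001 -0.001 -0.   ] offset after rot [-0.4 -1.8 12.3]
tq [-0.028  0.206  0.044] rot [-3.14e+00 -1.00e-03  2.55e-01]
```

View pics/sc25.png

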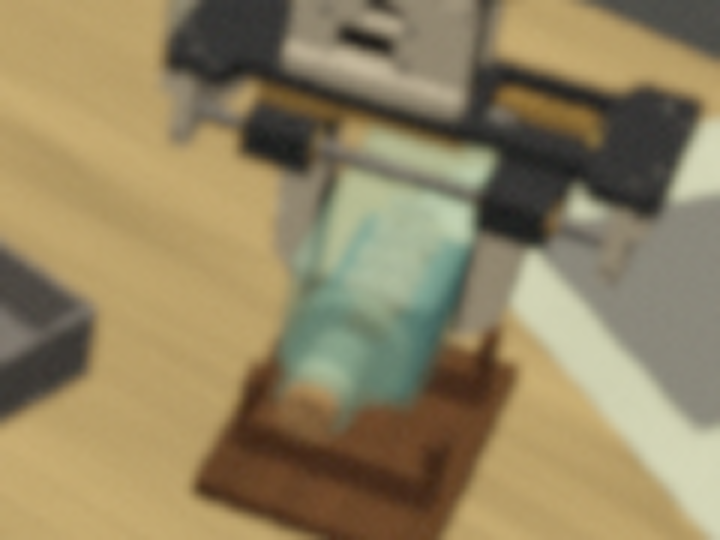

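>>> {"method": "apply_moves", "body": {
  "motion": [
    {"offset":[0,-1,6],"rotation":[0,0,0]},
    {"offset":[0,-0.5,6],"rotation":[0,0,0]},
    {"offset":[0,0,5],"rotation":[0,0,0]},
    {"offset":[0,0,0],"rotation":[0,0,0]}
  ]
}}

```text
time: 61.42
tool_pos: [0.6122, -0.3205, 0.1256]
tool_rot: [3.141, -0.003, 0.254]
contact_force: [0.2, -0.2, -4.6]
opening: 0.0579
```

```bash
python3 go2.py 0.611 -.32 .1075 .255
python3 - <<'E'
from look import *
s=save('side','s26'); crop(s,(470,245),60,'sc26',6)
E
```

```text
pos [ 0.6122 -0.3205  0.1256] yaw 0.254 q6 0.722 F [ 0.2 -0.2 -4.6] op 0.0579 t 61.42
offset now mm [-1.  -0.8 18.1] norm 18.2
rotvec [ 0.001 -0.003 -0.001] offset after rot [-1.  -0.8 18.1]
tq [-0.019  0.163  0.023] rot [ 3.141e+00 -3.000e-03  2.540e-01]
```

View pics/sc26.png

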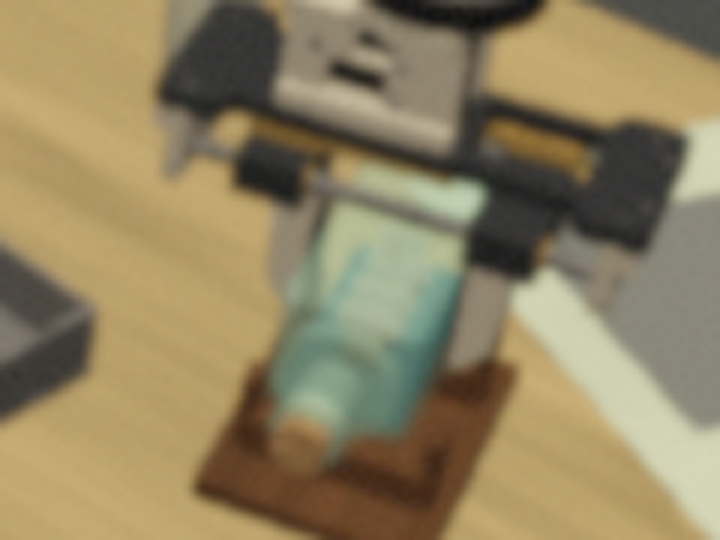

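>>> {"method": "apply_moves", "body": {
  "motion": [
    {"offset":[0,0,4],"rotation":[0,0,0]},
    {"offset":[0,0,4],"rotation":[0,0,0]},
    {"offset":[0,0,0],"rotation":[0,0,0]}
  ]
}}

```text
time: 61.72
tool_pos: [0.6128, -0.3207, 0.1182]
tool_rot: [3.139, -0.005, 0.255]
contact_force: [-0.1, -0.3, -4.3]
opening: 0.0578
```

```bash
python3 go2.py 0.611 -.32 .1075 .255
```

```text
pos [ 0.6128 -0.3207  0.1182] yaw 0.255 q6 0.722 F [-0.1 -0.3 -4.3] op 0.0578 t 61.72
offset now mm [-1.6 -1.1 10.7] norm 10.9
rotvec [ 0.003 -0.005 -0.   ] offset after rot [-1.6 -1.1 10.7]
tq [-0.11   0.111  0.005] rot [ 3.139 -0.005  0.255]
```

Now below the cheek tops, and there is no lateral force. I'll continue with small steps.

>>> {"method": "apply_moves", "body": {
  "motion": [
    {"offset":[-0.7,-0.4,3],"rotation":[0.001,-0.002,0]},
    {"offset":[-0.4,-0.4,3],"rotation":[0.001,-0.002,0]},
    {"offset":[0,0,2],"rotation":[0,0,0]},
    {"offset":[0,0,0],"rotation":[0,0,0]}
  ]
}}

```text
time: 62.05
tool_pos: [0.6115, -0.3202, 0.1096]
tool_rot: [3.141, -0.0, 0.255]
contact_force: [-0.2, -0.9, -5.2]
opening: 0.0579
```

```bash
python3 go2.py 0.611 -.32 .1075 .255
```

```text
pos [ 0.6115 -0.3202  0.1096] yaw 0.255 q6 0.723 F [-0.2 -0.9 -5.2] op 0.0579 t 62.05
offset now mm [-0.5 -0.3  2. ] norm 2.1
rotvec [ 0.001 -0.    -0.   ] offset after rot [-0.5 -0.3  2.1]
tq [-0.11   0.166 -0.001] rot [ 3.141 -0.     0.255]
```

>>> {"method": "apply_moves", "body": {
  "motion": [
    {"offset":[0,0,1],"rotation":[0,0,0]},
    {"offset":[0,0,1],"rotation":[0,0,0]},
    {"offset":[0,0,0],"rotation":[0,0,0]}
  ]
}}

```text
time: 62.3
tool_pos: [0.6116, -0.3202, 0.1074]
tool_rot: [3.141, -0.0, 0.255]
contact_force: [0.2, 0.2, -4.8]
opening: 0.0577
```

```bash
python3 go2.py 0.611 -.32 .1075 .255
```

```text
pos [ 0.6116 -0.3202  0.1074] yaw 0.255 q6 0.723 F [ 0.2  0.2 -4.8] op 0.0577 t 62.3
offset now mm [-0.5 -0.3 -0.1] norm 0.6
rotvec [ 0.001 -0.    -0.   ] offset after rot [-0.5 -0.3 -0.1]
tq [-0.08   0.123  0.006] rot [ 3.141 -0.     0.255]
```

Still carrying the weight, so I'll go down a little more until contact.

>>> {"method": "apply_moves", "body": {
  "motion": [
    {"offset":[0,0,1],"rotation":[0,0,0]},
    {"offset":[0,0,0],"rotation":[0,0,0]}
  ]
}}

```text
time: 62.47
tool_pos: [0.6118, -0.3203, 0.1074]
tool_rot: [3.14, -0.001, 0.255]
contact_force: [-0.3, -0.2, -5.2]
opening: 0.0575
```

>>> {"method": "apply_moves", "body": {
  "motion": [
    {"offset":[0,0,0.7],"rotation":[0,0,0]},
    {"offset":[0,0,0],"rotation":[0,0,0]}
  ]
}}

```text
time: 62.63
tool_pos: [0.612, -0.3205, 0.1072]
tool_rot: [3.139, -0.002, 0.255]
contact_force: [0.8, -0.6, -4.4]
opening: 0.0578
```

>>> {"method": "apply_moves", "body": {
  "motion": [
    {"offset":[0,0,1.5],"rotation":[0,0,0]},
    {"offset":[0,0,1.5],"rotation":[0,0,0]}
  ]
}}

```text
time: 62.8
tool_pos: [0.6121, -0.3205, 0.1071]
tool_rot: [3.139, -0.002, 0.255]
contact_force: [-4.5, 1.9, 7.1]
opening: 0.0579
```

```bash
python3 go2.py 0.611 -.32 .1075 .255;python3 - <<'E'
from look import *
s=save('side','s27'); crop(s,(470,245),60,'sc27',6)
print([(np.round(d['location'],3).tolist(),round(d['score'],2)) for d in tip_of('bottle_mid',s)])
E
```

```text
pos [ 0.6121 -0.3205  0.1071] yaw 0.255 q6 0.723 F [-4.5  1.9  7.1] op 0.0579 t 62.8
offset now mm [-1.  -0.7 -0.4] norm 1.3
rotvec [ 0.003 -0.002 -0.   ] offset after rot [-1.  -0.7 -0.4]
tq [ 0.564  1.097 -0.022] rot [ 3.139e+00 -2.000e-03  2.550e-01]
[([0.284, 0.175, 0.028], 0.71), ([0.158, -0.293, 0.032], 0.67), ([0.612, -0.325, 0.06], 0.66)]
```

View pics/sc27.png

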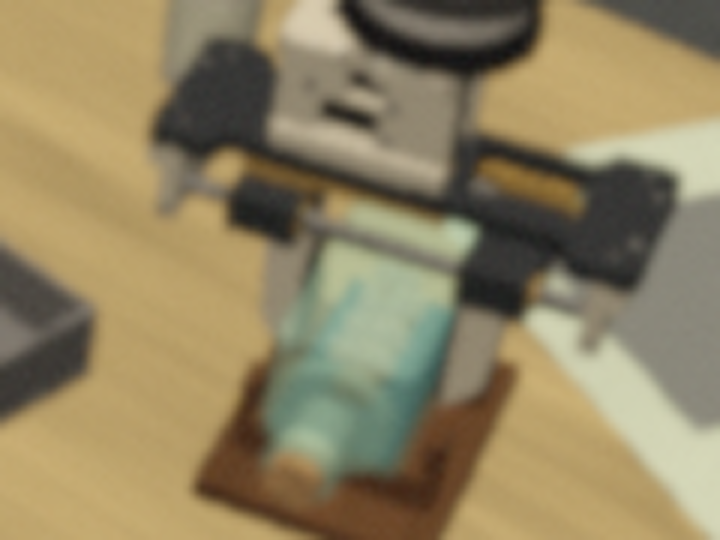

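>>> {"method": "apply_moves", "body": {
  "motion": [
    {"offset":[0,0,0],"rotation":[0,0,0]},
    {"offset":[0,0,0],"rotation":[0,0,0]}
  ]
}}

```text
time: 63.07
tool_pos: [0.6122, -0.3206, 0.1076]
tool_rot: [3.138, -0.003, 0.255]
contact_force: [0.4, 0.4, -4.6]
opening: 0.0579
```

>>> {"method": "apply_moves", "body": {
  "motion": [
    {"offset":[0,0,0],"rotation":[0,0,0]},
    {"offset":[0,0,0],"rotation":[0,0,0]},
    {"offset":[0,0,0],"rotation":[0,0,0]},
    {"offset":[0,0,0],"rotation":[0,0,0]},
    {"offset":[0,0,0],"rotation":[0,0,0]}
  ],
  "grip": 0.1
}}

```text
time: 63.48
tool_pos: [0.6135, -0.3214, 0.1089]
tool_rot: [3.134, -0.006, 0.255]
contact_force: [-0.2, 0.4, -0.3]
opening: 0.0817
```

>>> {"method": "apply_moves", "body": {
  "motion": [
    {"offset":[0,0,-5],"rotation":[0,0,0]},
    {"offset":[0,0,-10],"rotation":[0,0,0]},
    {"offset":[0,0,-12],"rotation":[0,0,0]},
    {"offset":[0,0,-12],"rotation":[0,0,0]},
    {"offset":[0,0,-12],"rotation":[0,0,0]},
    {"offset":[0,0,-15],"rotation":[0,0,0]},
    {"offset":[0,0,-20],"rotation":[0,0,0]},
    {"offset":[0,0,-20],"rotation":[0,0,0]},
    {"offset":[0,0,-20],"rotation":[0,0,0]},
    {"offset":[0,0,-20],"rotation":[0,0,0]}
  ]
}}

```text
time: 64.32
tool_pos: [0.6112, -0.3199, 0.267]
tool_rot: [3.135, -0.005, 0.255]
contact_force: [0.1, 0.4, -0.6]
opening: 0.0827
```

Run:
```python
from look import *
s=save('side','s28'); crop(s,(470,245),60,'sc28',6); print(observe()['tool_pos'],observe()['qpos'])
```

```text
[ 0.61241232 -0.32065338  0.27274873] [-5.93015899e-01  6.65546095e-01  1.03648035e+00 -1.96834024e-04
  1.42283411e+00  7.22899720e-01]
```

View pics/sc28.png

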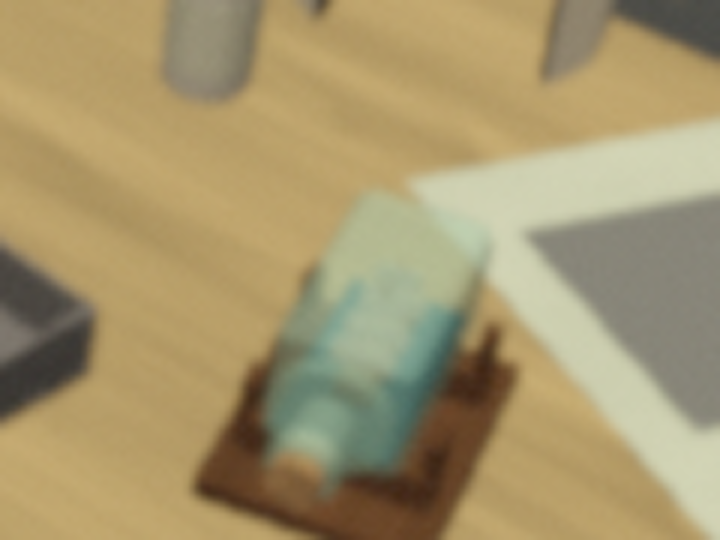

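>>> {"method": "apply_moves", "body": {
  "motion": [
    {"offset":[0,-15,-5],"rotation":[0,0,0]},
    {"offset":[0,-30,-5],"rotation":[0,0,0]},
    {"offset":[0,-30,0],"rotation":[0,0,0]},
    {"offset":[0,-30,0],"rotation":[0,0,0]},
    {"offset":[0,-30,0],"rotation":[0,0,0]},
    {"offset":[0,-30,0],"rotation":[0,0,0]},
    {"offset":[0,-30,0],"rotation":[0,0,0]},
    {"offset":[0,-30,0],"rotation":[0,0,0]},
    {"offset":[0,-30,0],"rotation":[0,0,0]},
    {"offset":[0,-30,0],"rotation":[0,0,0]},
    {"offset":[0,-15,0],"rotation":[0,0,0]},
    {"offset":[0,0,0],"rotation":[0,0,0]}
  ]
}}

```text
time: 65.37
tool_pos: [0.533, -0.0202, 0.2941]
tool_rot: [3.111, -0.034, 0.25]
contact_force: [0.4, 0.2, 0.3]
opening: 0.0829
```

Run:
```python
from look import *
s=save('side','s29'); t=save('top','t29'); crop(t,(435,190),55,'tc29',7)
for p in (t,s):
  for q in ('stand','bottle_mid','tailstock_grip','cradle','tray'): print(q,[(np.round(d['location'],3).tolist(),round(d['score'],2)) for d in tip_of(q,p)][:4])
print(observe()['tool_pos'],observe()['contact_force'])
```

```text
stand [([0.614, -0.321, 0.003], 0.75), ([0.56, 0.213, 0.034], 0.41)]
bottle_mid [([0.278, 0.179, 0.026], 0.86), ([0.612, -0.324, 0.054], 0.82), ([0.156, -0.293, 0.029], 0.8)]
tailstock_grip [([0.553, 0.205, 0.115], 0.75)]
cradle [([0.539, 0.15, 0.0], 0.61), ([0.487, -0.145, -0.001], 0.37)]
tray [([0.481, -0.143, 0.002], 0.65)]
stand [([0.609, -0.321, -0.0], 0.8), ([0.48, -0.14, -0.0], 0.64)]
bottle_mid [([0.287, 0.177, 0.029], 0.95), ([0.611, -0.326, 0.063], 0.76), ([0.161, -0.292, 0.031], 0.63)]
tailstock_grip []
cradle [([0.543, 0.151, 0.001], 0.81)]
tray [([0.481, -0.14, 0.001], 0.75)]
[ 0.53393544 -0.02351851  0.29258018] [ 0.03209423 -0.21928116 -0.11161755]
```

View pics/t29.png

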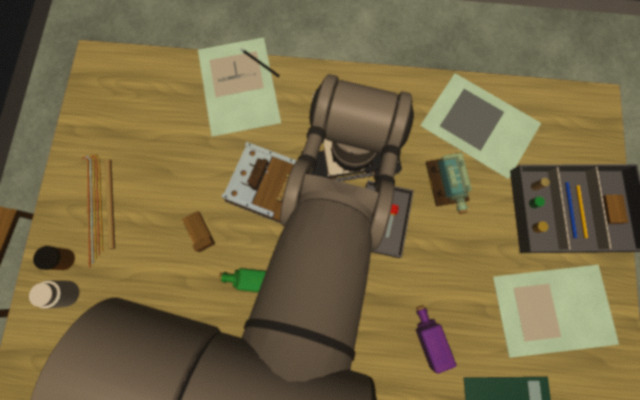

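View pics/s29.png

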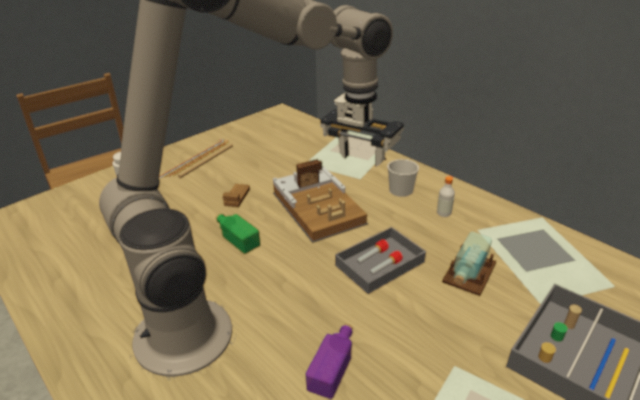

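View pics/tc29.png

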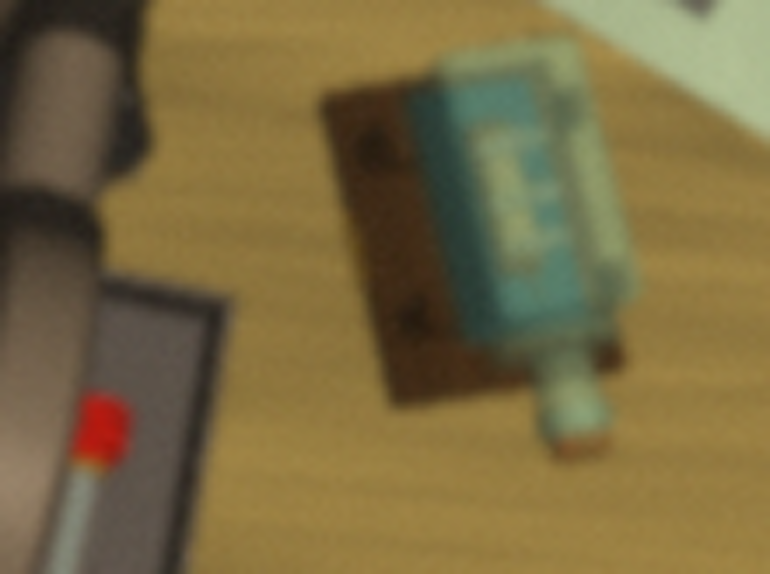

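Run:
```python
from stand import *
t=save('top','t30'); s=save('side','s30')
q=[.6118,-.3205,.255]
L=.055;w=.029
top=[[L,w,.088],[L,-w,.088],[-L,-w,.088],[-L,w,.088]]; bot=[[a,b,.030] for a,b,_ in top]
ft=[[.0675,.048,.012],[.0675,-.048,.012],[-.0675,-.048,.012],[-.0675,.048,.012]]
for p,c,n in ((t,(435,190),'a'),(s,(470,255),'b')):
    x0,y0=crop(p,c,50,'tmp',8); im=cv2.imread('pics/tmp.png')
    for X,col in ((top,(0,255,0)),(bot,(255,255,0)),(ft,(0,0,255))):
        pt=((proj(p,W(q,X))-[x0,y0]+.5)*8-.5).round().astype(int)
        cv2.polylines(im,[pt],True,col,1)
    cv2.imwrite(f'pics/ov4{n}.png',im)
```

```text
(no output)
```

View pics/ov4a.png

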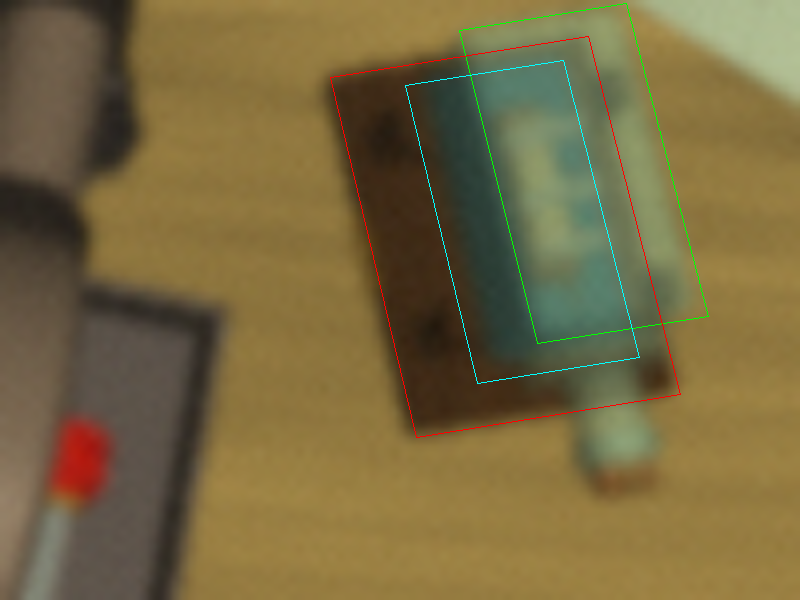

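View pics/ov4b.png

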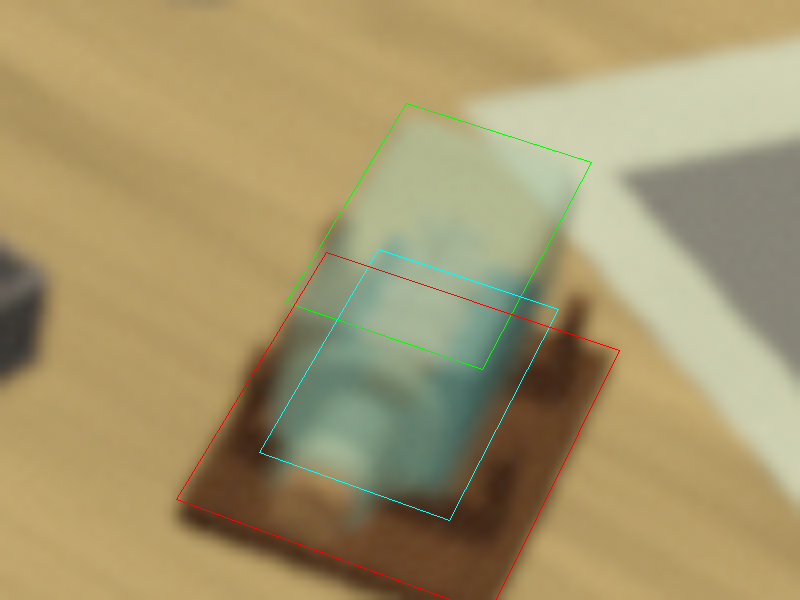

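```bash
python3 -c "
from cell import hand_in,observe
print(observe()['time'],observe()['contact_force']); print(hand_in())"
```

```text
66.0667 [-0.41331272 -0.68501583 -0.46737721]
the job is handed in; nothing more can be done
None
```

The job is handed in at about 66 s of the 210 s allowed, and no verdict was reported. Everything asked was done, in the order asked.

**Pins:** Two were present, the middle one and the cradle's +y one; the third bore was empty. I twisted each to and fro in 1.2 rad turns while pulling. The pull was at most about 19 N at the readings after each turn. The cradle did not move. Both pins lie flat in the grey tray, seen in the side camera's last picture.

**Tailstock:** I pushed it back 39.7 mm, over the catch. It read about 28 N for an instant at the back stop, above the catch force. It held after I let go, and the network still placed it there at the last check.

**Stand:** It was knocked about 3 cm aside during the run, so I measured it again before placing the bottle.

**Bottle:** It is upright on the stand's rests between the cheeks, neck towards the robot. It touched down at the height expected for the rests.

**Last checks:**
- My box overlays in both cameras matched the stand and the bottle to about 1 to 2 image pixels.
- The networks put the bottle 3 to 5 mm off the stand's centre sideways, at 54 mm up (top camera) and 63 mm (side). The expected height is 59 mm. The pictures show it slightly off centre, but between the cheeks.
- I did not touch the tub, the glue bottle, the sanding block or the green and purple look-alikes. They look unmoved, except that the arm hid the tub and the glue bottle in the last top picture; they show in the side one.
- The gripper was clear of everything at the end.

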